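# Nest the baking tins after the bake

### The arm

A 6-joint arm with a two-finger parallel gripper is mounted at the origin on the work surface. World frame = base frame: x ahead of the robot, y to its left, z up, the work surface at z = 0. Lengths are in mm, angles in rad, forces in N, time in s.
With the tool pointing down it reaches from about 350 to 775 mm from the base axis. Payload 7.3 kg.
Tool frame: the origin (TCP) lies at the very end of the fingers, on their centre line; the grasp point (between the pads) lies 19 mm behind it (robot.tcp_to_grasp is the z of the grasp point in the tool frame, in mm); z points along the fingers, y is the direction in which the jaws open and shut (so a half turn about z gives the same grasp; the last joint's range is limited). The gripper opens to 92 mm and grips with 3 to 60 N. Pads are 19 mm wide; open, the fingers measure 130 mm over their backs; the gripper's body (75 mm by 190 mm) begins 47 mm behind the grasp point.
Start: joints at [1.199, 0.342, 1.524, -0, 1.275, -0.146], TCP at [117.524, 511.696, 226.741] pointing down, gripper open.
Joint ranges: [-2.53, 2.53], [-0.77, 2.02], [0.04, 2.7], [-1, 4.14], [0.28, 2.66], [-3.11, 3.11]. Speed limits (rad/s): [2.57, 2.57, 3.14, 3.14, 3.14, 3.14].

### API

Orientations are given as a unit quaternion [x, y, z, w].
In Python, from workcell import robot, vision, close_job, nets gives the robot as it stands. The module is installed in compiled form; this text tells all that it offers.
- The arm moves only by the tool carry_out, never from a script. Its argument "steps" is a list of rows, each a list of 2 entries, a list of its own where there are three numbers: the shift along the tool's x, y, z in m, then the turn about the tool's z in degrees. A call has 1 to 5 rows; each row is the pose to reach, as a shift and turn from the pose measured when the call began, along the tool's axes at that moment; what a row does not reach only later rows make up. A row lasts 1/12 s, in which the tool goes at most 41.7 mm and 7.16 degrees, less where a joint would pass 70% of its speed; a pose out of reach is approached as far as the arm can. A call with a gripper value outside its range is refused whole. "jaw" is the opening in per cent of the stroke, from 0 (shut) to 100 (fully open), set as the call begins (left out, the last holds). The fingers move at their own pace and stop on an object; "squeeze" is the grip in N (left out, the last holds). Time passes only in rows, so rows that repeat a pose let the fingers close. It gives the time, the measured TCP pose, the force and the opening at its end, in the units of the state.
- robot.state(): the state, without advancing time (a new reading comes with each control period).
- vision.get_image(name): name is "scene" or "top" or "wrist"; returns (picture, depth): 480x640x3 uint8, red, green, blue; 480x640 float32, mm along the optical axis (not along the pixel's ray), 0 where there is no reading.
- vision.camera_params(name): a dict with "mtx" (3x3 intrinsics, pixels), "extrinsics" (4x4, takes a point from camera to world coordinates); the wrist camera has in their place "hand_eye" (4x4, takes a point from camera to tool coordinates, whose origin is the TCP and whose axes are the flange's). Camera axes: x right, y up, looking along -z (the intrinsics and any distortion apply to the point x, -y, -z); pixel columns grow to the right and rows downward; lengths in mm; the calibration is good to about 2 mm. A picture is of the moment at which its call begins: read the wrist's pose just before it. camera_params takes no time and is no camera call.
- close_job(): hands the job in, once; it reports no verdict.
Trained networks look in the newest picture that a camera, given by its name, has taken for a name from the list of things; names that differ only in an ending like _2 or _b are one class to them, and where a whole thing is asked for, a point or a joint stands for the part that bears it (a point fixed in the world has none). Each returns a list of dicts, best first, with "conf" (0 to 1); they miss things now and then, are a little off and sometimes report something else, mostly with a low value. They report only what shows in the picture. A call takes as long as a camera call.
- nets.search_frame(target, camera): "position" ([x, y, z] in mm, in world coordinates, good to about 4 mm: the middle of the surface that is visible of it).
The state is a dict: "clock": time; "q": joint angles; "dq": joint speeds; "joint_torque": joint torques, N m; "eef_pos": TCP position; "tcp_rot": TCP orientation; "force": force on the tool from outside, world axes, zero at the start; "moment": the same for the moment, N m; "opening": finger opening in mm.
Only numpy, scipy, OpenCV 4.12 (cv2) and the standard library are available. Lean on these libraries where they do the work, as an engineer would, in place of code of your own. Each camera call takes 0.05 s, during which the arm holds its last target.

### The job

Clear the pastry bench: take the tamper out of the bottom round tin and stand it upright, foot down, in the empty bore of the tool block, and nest all the loose tins fully home on their stacks on the tray, round on round and square on square. Straight-sided pieces (ramekin, plain mould) will not nest: stand them upright on the floor of the white tub, side by side. Leave both stacks standing upright on the tray, and do not knock the sugar dredger about.

Things in the scene. Friction and masses are not known exactly. Their poses are not given: they have to be found in the camera images.
- round1: Round steel tin, open upwards, 54 mm high, 0.13 kg, upright on the bench. It tapers from 42 mm wide at the foot to 54 mm at 30 mm height; above that, a straight collar 66 mm wide, 24 mm high, up to the rim (inside 59 mm). Round tins nest: the upper foot goes in until its collar sits on the lower rim, 24 mm above the lower tin. Origin: centre of the underside, z up to the mouth.
- round2: Round steel tin just like round1 (66 mm collar, 54 mm high). Origin: centre of the underside.
- round3: Round steel tin just like round1 (66 mm collar, 54 mm high). Origin: centre of the underside.
- square1: Square dark-steel tin, open upwards, 54 mm high, 0.13 kg, upright on the bench. It tapers from 40 x 40 mm at the foot to 52 x 52 at 30 mm height; above that, a straight collar 64 x 64 mm, 24 mm high, up to the rim (inside 57 x 57). Square tins nest with sides aligned, each 24 mm above the one below. Origin: centre of the underside, z up, x and y square to the sides.
- square2: Square dark-steel tin just like square1 (64 mm collar, 54 mm high). Origin: centre of the underside, x and y square to the sides.
- square3: Square dark-steel tin just like square1 (64 mm collar, 54 mm high). Origin: centre of the underside, x and y square to the sides.
- round0: The bottom round tin, shaped like round1, loose, standing on the tray at one end: the round stack grows on it. At the start the tamper stands in it, foot on the tin's inner floor (4 mm above its underside). Origin: centre of the underside.
- square0: The bottom square tin, shaped like square1, loose, standing on the tray at the other end: the square stack grows on it. Origin: centre of the underside, x and y square to the sides.
- ramekin: White ceramic ramekin with straight ribbed sides, 64 mm in diameter, 50 mm high, open upwards, about 0.2 kg. Being straight-sided it nests with nothing. Origin: centre of the underside, z up.
- mould: Straight-sided round steel mould, 66 mm in diameter from foot to rim, 54 mm high, open upwards, 0.14 kg: from above it looks like a round tin, but it has no taper and nests with nothing. Origin: centre of the underside, z up.
- tamper: Turned wooden dough tamper, 140 mm high, 0.18 kg, round about z: conical foot (30 mm wide at its flat end, 40 mm from 25 to 34 mm height), handle 26 mm in diameter from 46 to 118 mm height, knob 34 mm wide on top. Starts standing upright in round0, held only by its weight. Origin: centre of the foot's flat underside, z up.
- tray: Fixed low aluminium tray, 300 (x) x 150 (y) mm, floor 8 mm above the bench, lip 18 mm above the bench; it stands on the left or on the right of the bench, and the bottom tins stand on it about 68 mm either side of its centre along its x. Origin: centre of the underside.
- tub: Fixed shallow white plastic tub for odd pieces, open upwards, 240 (x) x 170 (y) mm outside (a thin lip adds 5 mm all round), walls 5 mm thick, 65 mm high, inner floor 5 mm above the bench; on the side of the bench away from the tray. Holds both odd pieces side by side along its x. Origin: centre of the underside.
- block: Fixed dark wooden tool block, 80 (x) x 180 (y) x 45 mm high, at the back, with two bores: an empty one 46 mm wide and, 90 mm from it along the block's y, one that holds a smaller pale tamper (33 mm thick, rising to 122 mm above the bench, fixed; leave it). Origin: centre of the underside.
- bore (a point): The empty bore of the block: the point is the centre of its flat bottom, 15 mm above the bench; the bore is 46 mm in diameter and 30 mm deep (mouth 45 mm above the bench). z up.
- dredger: Sugar dredger: aluminium cylinder 60 mm in diameter with white domed cap (64 mm wide), 106 mm high, 0.3 kg, standing among the tins. Not part of the job. Origin: centre of the underside.
- bowl: Fixed steel mixing bowl, 104 mm wide, 42 mm high with a brush across it reaching to about 90 mm height, at the back right of the work area. Not part of the job. Origin: centre of the underside.

How it is judged (in metres and radians):
At the end, for the whole second after the job is handed in: Present tins nested by shape: within 10 mm of their bottom tin's axis, tilt under 0.09 rad, seated 24, 48 or 72 mm (+-4) above it; bottom tins upright on the tray; odd pieces upright on the tub floor (z < 12 mm); tamper in the empty bore, within 7 mm, 5 mm of the bottom, tilt < 0.1 rad; all at rest (angle between each of round0, round1, round2, round3, square0, square1, square2, square3's own z axis and vertical below 0.09 rad and z of each of round0, square0 in the frame of tray below 0.014 m and x of round0 in the frame of tray between -0.145 and 0.145 m and y of round0 in the frame of tray between -0.07 and 0.07 m and horizontal distance between each of round1, round2, round3 and round0 below 0.01 m and linear speed of each of round1, round2, round3, square1, square2, square3, ramekin, mould, tamper below 0.03 m/s and (z of round1 in the frame of round0 between 0.02 and 0.028 m or z of round1 in the frame of round0 between 0.044 and 0.052 m or z of round1 in the frame of round0 between 0.068 and 0.076 m) and (z of round2 in the frame of round0 between 0.02 and 0.028 m or z of round2 in the frame of round0 between 0.044 and 0.052 m or z of round2 in the frame of round0 between 0.068 and 0.076 m) and (z of round3 in the frame of round0 between 0.02 and 0.028 m or z of round3 in the frame of round0 between 0.044 and 0.052 m or z of round3 in the frame of round0 between 0.068 and 0.076 m) and x of square0 in the frame of tray between -0.145 and 0.145 m and y of square0 in the frame of tray between -0.07 and 0.07 m and horizontal distance between each of square1, square2, square3 and square0 below 0.01 m and (z of square1 in the frame of square0 between 0.02 and 0.028 m or z of square1 in the frame of square0 between 0.044 and 0.052 m or z of square1 in the frame of square0 between 0.068 and 0.076 m) and (z of square2 in the frame of square0 between 0.02 and 0.028 m or z of square2 in the frame of square0 between 0.044 and 0.052 m or z of square2 in the frame of square0 between 0.068 and 0.076 m) and (z of square3 in the frame of square0 between 0.02 and 0.028 m or z of square3 in the frame of square0 between 0.044 and 0.052 m or z of square3 in the frame of square0 between 0.068 and 0.076 m) and x of ramekin in the frame of tub between -0.115 and 0.115 m and y of ramekin in the frame of tub between -0.08 and 0.08 m and z of each of ramekin, mould in the frame of tub below 0.012 m and angle between each of ramekin, mould's own z axis and vertical below 0.12 rad and x of mould in the frame of tub between -0.115 and 0.115 m and y of mould in the frame of tub between -0.08 and 0.08 m and horizontal distance between tamper and bore below 0.007 m and z of tamper in the frame of bore between -0.004 and 0.005 m and angle between tamper's own z axis and vertical below 0.1 rad); the robot touches nothing.
It fails at once if the sugar dredger is knocked over or pushed more than 50 mm (angle between dredger's own z axis and vertical above 0.5 rad or distance of dredger from where it was at the start of the episode above 0.05 m).
Of round1, square1, round2, square2, round3, square3, ramekin, mould only 6 to 8 are there at a start; the rules pass over those that are not, and their reading is None.
At some moment in a run one of ramekin, mould may be knocked a few centimetres aside while the robot is not near it.
Once in a run the grip may slacken for a moment while it holds something.
It also fails if it takes over 208 s, if anything falls off the work surface, if the arm or the gripper's body presses on something with over 40 N, if the wrist force passes 120 N, or if a joint passes its speed limit or range.

## Working session

There is one attempt and no reset: what is moved stays moved. The work goes in short steps, Python scripts to look and compute and a tool call to move; the robot and the scene stay as the last step left them, time stands still between calls to the robot, and variables do not carry over. Pictures are saved under pics/ and viewed, and the job is handed in when it is done.

Besides the shell and the picture viewer there is one more tool, called in YAML: its name, and indented under it one key for each argument. carry_out: Moves the arm, as the interface text tells. Its arguments: {"type":"object","properties":{"steps":{"type":"array","items":{"type":"array"}},"jaw":{"type":"number"},"squeeze":{"type":"number"}},"required":["steps"]}

```bash
mkdir -p pics; python3 - <<'E'
from workcell import robot, vision, nets
import cv2
print(robot.state())
for n in ("scene","top","wrist"):
    p,d=vision.get_image(n); cv2.imwrite(f"pics/{n}0.png",p[:,:,::-1]); c=vision.camera_params(n); print(n,c)
E
```

```text
{'clock': 0.0, 'q': array([ 1.19899165e+00,  3.42681697e-01,  1.52502500e+00, -8.57544075e-06,
        1.27539954e+00, -1.45975024e-01]), 'dq': array([ 0.00090717, -0.00113745,  0.00157757,  0.00035409,  0.00115401,
        0.00173018]), 'joint_torque': array([ 1.45920269e-03, -4.31238449e+01, -2.44223267e+01,  7.19418470e-02,
        5.59475936e-02, -1.66351938e-04]), 'eef_pos': array([117.37216446, 511.28881248, 226.06347261]), 'tcp_rot': array([ 1.12673766e-01,  9.93631748e-01, -7.32623161e-04, -1.89780484e-04]), 'force': array([-0.65381697, -0.00115293,  0.35002068]), 'moment': array([ 0.01420253, -0.02398261,  0.04914096]), 'opening': 91.45867843931036}
scene {'mtx': array([[489.87986092,   0.        , 313.80693676],
       [  0.        , 489.87986092, 251.49820883],
       [  0.        ,   0.        ,   1.        ]]), 'extrinsics': array([[ 6.69168782e-01, -3.98362667e-01,  6.27311986e-01,
         1.13118888e+03],
       [ 7.43067977e-01,  3.49678388e-01, -5.70591804e-01,
        -5.26884059e+02],
       [ 7.94502883e-03,  8.47957670e-01,  5.30004402e-01,
         5.27410410e+
[... 437 characters left out ...]
+01],
       [-3.61208764e-03,  6.38922174e-02,  9.97950268e-01,
         1.04249160e+03],
       [ 0.00000000e+00,  0.00000000e+00,  0.00000000e+00,
         1.00000000e+00]])}
wrist {'mtx': array([[372.59966249,   0.        , 317.76728696],
       [  0.        , 372.59966249, 237.08380747],
       [  0.        ,   0.        ,   1.        ]]), 'hand_eye': array([[-8.83723818e-04,  9.61292664e-01,  2.75527918e-01,
         7.42182414e+01],
       [ 9.99999458e-01,  1.00129353e-03, -2.86042850e-04,
        -3.71673385e-01],
       [-5.50855216e-04,  2.75527516e-01, -9.61293027e-01,
        -1.58378541e+02],
       [ 0.00000000e+00,  0.00000000e+00,  0.00000000e+00,
         1.00000000e+00]])}
```

View pics/top0.png

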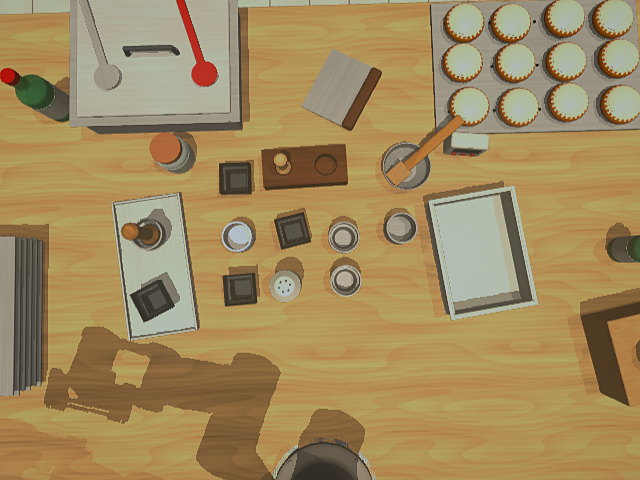

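View pics/scene0.png

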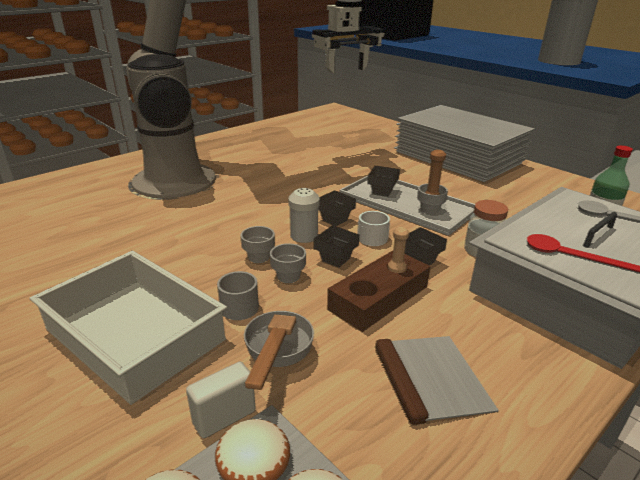

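View pics/wrist0.png

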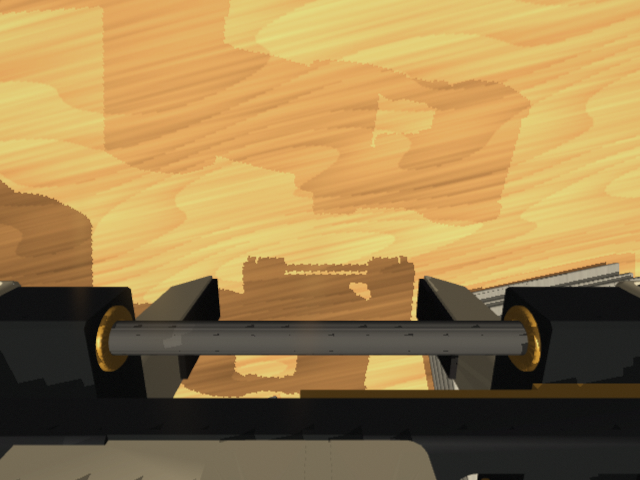

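```bash
cat > h.py <<'E'
from workcell import robot, vision, nets
import numpy as np, cv2
from scipy.spatial.transform import Rotation as R
def cloud(n):
    st=robot.state()
    p,d=vision.get_image(n); c=vision.camera_params(n); K=c["mtx"]
    if n=="wrist":
        T=np.eye(4);T[:3,:3]=R.from_quat(st["tcp_rot"]).as_matrix();T[:3,3]=st["eef_pos"];E=T@c["hand_eye"]
    else: E=c["extrinsics"]
    v,u=np.mgrid[0:480,0:640]
    X=np.stack([(u-K[0,2])/K[0,0]*d,-(v-K[1,2])/K[1,1]*d,-d,np.ones_like(d)],-1)@E.T
    P=X[...,:3]; P[d<=0]=np.nan
    return p,d,P
def proj(n,pts):
    c=vision.camera_params(n);K=c["mtx"];E=c["extrinsics"]
    X=np.c_[pts,np.ones(len(pts))]@np.linalg.inv(E).T
    return np.c_[K[0,0]*X[:,0]/-X[:,2]+K[0,2],-K[1,1]*X[:,1]/-X[:,2]+K[1,2]]
def pose():
    s=robot.state();m=R.from_quat(s["tcp_rot"]).as_matrix()
    return s,m
def hmap(P,zlo,zhi,x0=200,x1=800,y0=-500,y1=500,s=1.0):
    m=(P[...,2]>zlo)&(P[...,2]<zhi)
    return P[m]
E
python3 - <<'E'
from h import *
p,d,P=cloud("top")
np.savez("top0.npz",p=p,d=d,P=P)
for t in ["round1","square1","round0","square0","ramekin","mould","tamper","tray","tub","block","dredger","bowl"]:
    for c in ("top",):
        print(t,[(np.round(r["position"],0).tolist(),round(r["conf"],2)) for r in nets.search_frame(t,c)[:6]])
# table height checks
m=(P[...,2]<8)&(np.abs(P[...,0]-450)<200); print(np.nanmedian(P[...,2][m]))
print(robot.state()["clock"])
E
```

```text
round1 [([542.0, -59.0, 31.0], 0.83), ([448.0, -57.0, 29.0], 0.62), ([552.0, 348.0, 48.0], 0.55)]
square1 [([565.0, 54.0, 32.0], 0.96), ([414.0, 351.0, 40.0], 0.77), ([435.0, 172.0, 32.0], 0.72), ([675.0, 174.0, 34.0], 0.56)]
round0 [([542.0, -59.0, 31.0], 0.83), ([448.0, -57.0, 29.0], 0.62), ([552.0, 348.0, 48.0], 0.55)]
square0 [([565.0, 54.0, 32.0], 0.96), ([414.0, 351.0, 40.0], 0.77), ([435.0, 172.0, 32.0], 0.72), ([675.0, 174.0, 34.0], 0.56)]
ramekin [([550.0, 166.0, 6.0], 0.7)]
mould [([558.0, -182.0, 3.0], 0.9)]
tamper [([557.0, 344.0, 116.0], 0.82), ([436.0, 169.0, 31.0], 0.22)]
tray [([491.0, 342.0, 12.0], 0.7)]
tub [([501.0, -353.0, 2.0], 0.85)]
block [([693.0, 17.0, 46.0], 0.89)]
dredger [([447.0, 63.0, 102.0], 0.93)]
bowl [([707.0, -208.0, 40.0], 0.91), ([548.0, 167.0, 4.0], 0.22)]
0.8717168416860659
0.8
```

```bash
cat >> h.py <<'E'
def near(P,c,r,zlo,zhi):
    m=(np.hypot(P[...,0]-c[0],P[...,1]-c[1])<r)&(P[...,2]>zlo)&(P[...,2]<zhi)
    return P[m]
def rect(P,c,r,zlo,zhi):
    q=near(P,c,r,zlo,zhi)
    (cx,cy),(w,h),a=cv2.minAreaRect(q[:,:2].astype(np.float32))
    return np.round([cx,cy,w,h,a],1),len(q),np.round(np.percentile(q[:,2],[5,50,95]),1)
def circ(P,c,r,zlo,zhi):
    q=near(P,c,r,zlo,zhi)
    (cx,cy),rr=cv2.minEnclosingCircle(q[:,:2].astype(np.float32))
    return np.round([cx,cy,rr],1),np.round((q[:,:2].min(0)+q[:,:2].max(0))/2,1),len(q),np.round(np.percentile(q[:,2],[5,50,95]),1)
E
python3 - <<'E'
from h import *
P=np.load("top0.npz")["P"]
R0={"rA":(542,-59),"rB":(448,-57),"mould":(558,-182),"ramekin":(550,166),"dredger":(447,63)}
for k,c in R0.items(): print(k,circ(P,c,48,35 if k!="dredger" else 60,130))
print("round0",circ(P,(552,348),48,50,75))
print("tamper",circ(P,(552,345),40,120,170), circ(P,(552,345),60,140,170))
for k,c in {"sA":(565,54),"sB":(435,172),"sC":(675,174),"s0":(414,351)}.items(): print(k,rect(P,c,50,40 if k!="s0" else 48,80))
print("block",rect(P,(693,17),120,35,55))
print("tray",rect(P,(491,342),190,11,25))
print("tub",rect(P,(501,-353),190,50,75))
q=near(P,(693,17),120,5,30); print("bore",len(q),np.round(q.mean(0),1), q[:,2].min())
print("paletamper",circ(P,(700,70),60,80,140))
q=near(P,(707,-208),90,30,120); print("bowl",q.min(0),q.max(0))
E
```

```text
rA (array([540.6, -56.2,  32.9]), array([540.8, -56.1]), 227, array([35.4, 53. , 57.1]))
rB (array([450. , -57.3,  32.8]), array([450.2, -57.4]), 229, array([35.3, 53.5, 57.3]))
mould (array([ 556.5, -177.9,   33.1]), array([ 557. , -177.7]), 264, array([38.3, 53.5, 57.1]))
ramekin (array([548.5, 167.6,  32.7]), array([547.7, 167.8]), 243, array([38.7, 49.6, 53. ]))
dredger (array([444.5,  66.3,  31.8]), array([445.1,  66.3]), 801, array([ 90.9, 100.8, 106.4]))
round0 (array([558.5, 352.6,  33.6]), array([559. , 350.9]), 347, array([51.1, 60. , 66.6]))
tamper (array([558.6, 352.7,  17.1]), array([557.8, 352.3]), 287, array([136.2, 150.2, 154.3])) (array([558.6, 352.7,  17.1]), array([557.8, 352.3]), 267, array([142.5, 150.5, 154.3]))
sA (array([557.3,  51.3,  64.2,  64.1,  12.8]), 241, array([43.6, 53.9, 57.5]))
sB (array([437.9, 164.3,  64.2,  65.2,   3.8]), 283, array([42. , 53.8, 57.3]))
sC (array([6.720e+02, 1.699e+02, 6.510e+01, 6.430e+01, 2.000e-01]), 335, array([41.4, 53.5, 57.8]))
s0 (array([420. , 345.3,  64.5,  66. ,  27. ]), 378, array([49.7, 61.1, 64.9]))
block (array([655.4,  20.9, 161.6, 180.2,   2.2]), 2728, array([42. , 45.8, 49.5]))
tray (array([500.4, 291.4, 300.4, 276.9,   7.3]), 2381, array([11.2, 15.1, 21.4]))
tub (array([ 495.6, -301.8,  250.4,  261.6,    8.5]), 2593, array([53.3, 64.7, 68. ]))
bore 604 [681.5  -2.8  15.4] 5.0127050393334684
paletamper (array([693.9,  67.1,  13.3]), array([694. ,  66.9]), 160, array([ 87.7, 120.9, 124. ]))
bowl [ 637.08542838 -296.86648992   30.21170903] [ 766.94964155 -144.71590219   81.0935603 ]
```

```bash
python3 - <<'E'
from h import *
P=np.load("top0.npz")["P"]
m=(P[...,2]>41)&(P[...,2]<49.5)&(P[...,0]>640)&(P[...,0]<745)&(P[...,1]>-85)&(P[...,1]<125)
n,l,s,c=cv2.connectedComponentsWithStats(m.astype(np.uint8),connectivity=4)
k=1+np.argmax(s[1:,4]); q=P[l==k]
r=cv2.minAreaRect(q[:,:2].astype(np.float32));print("block",r,len(q))
# bore: hole in the block mask -> z<41
m=(np.hypot(P[...,0]-690,P[...,1]+25)<30)&(P[...,2]<40); q=P[m]; print("bore floor",len(q),np.round(np.percentile(q[:,2],[5,50,95]),1))
f=q[q[:,2]<20]; print(cv2.minEnclosingCircle(f[:,:2].astype(np.float32)), f.mean(0))
# mouth: block-top points around, largest empty circle
m=(np.hypot(P[...,0]-690,P[...,1]+25)<45)&(P[...,2]>41)&(P[...,2]<50); q=P[m][:,:2]
from scipy.spatial import cKDTree
t=cKDTree(q); gx,gy=np.mgrid[675:710:.5,-45:-5:.5]; dd=t.query(np.c_[gx.ravel(),gy.ravel()])[0]; i=dd.argmax(); print("mouth",gx.ravel()[i],gy.ravel()[i],dd[i])
for nm,c,zl,zh,yl,yh in(("tray",(491,342),12,25,250,450),("tub",(501,-353),55,75,-480,-220)):
    m=(P[...,2]>zl)&(P[...,2]<zh)&(P[...,1]>yl)&(P[...,1]<yh)&(abs(P[...,0]-c[0])<180)
    n,l,s,_=cv2.connectedComponentsWithStats(m.astype(np.uint8),connectivity=8)
    k=1+np.argmax(s[1:,4]); q=P[l==k]; print(nm,cv2.minAreaRect(q[:,:2].astype(np.float32)),len(q))
E
```

```text
block ((695.5975952148438, 22.47808837890625), (81.0955581665039, 180.20631408691406), 2.134302854537964) 2500
bore floor 327 [12.8 16.1 27.2]
((700.0458374023438, -22.450361251831055), 22.24409294128418) [700.32604403 -22.84590711  15.70583103]
mouth 697.0 -22.5 22.628385465737853
tray ((492.407470703125, 353.5911865234375), (300.41796875, 151.88668823242188), 7.1421098709106445) 1183
tub ((501.354248046875, -340.37884521484375), (250.36746215820312, 183.60055541992188), 8.471851348876953) 2330
```

```bash
cat >> h.py <<'E'
def psi_now(m): return np.degrees(np.arctan2(-m[0,1],m[1,1]))
def go(*tg):
    """tg: (x,y,z,psi); prints tool shift in m and turn in deg from the present pose"""
    s,m=pose(); ps=psi_now(m)
    print("t=%.2f"%s["clock"],"tcp",np.round(s["eef_pos"],1),"psi %.1f"%ps,"tilt %.3f"%np.arccos(-m[2,2]),"open %.1f"%s["opening"],"F",np.round(s["force"],1),"q6 %.2f"%s["q"][5])
    for x,y,z,p in tg:
        sh=m.T@(np.array([x,y,z])-s["eef_pos"]); print("  ->",np.round(sh/1000,4).tolist(), round(ps-p,2), "dist %.0f"%np.linalg.norm(sh))
E
python3 -c "
from h import *
go((558.5,352.6,210,0),(558.5,352.6,92,0))"
```

```text
t=0.80 tcp [117.5 511.7 226.8] psi -12.9 tilt 0.000 open 91.8 F [-0.8  0.2  0.7] q6 -0.15
  -> [-0.4654, -0.0563, 0.0168] -12.94 dist 469
  -> [-0.4654, -0.0564, 0.1348] -12.94 dist 488
```

carry_out:
  steps:
    - [[-0.465, -0.056, 0.017], -12.9]
    - [[-0.465, -0.056, 0.017], -12.9]
    - [[-0.465, -0.056, 0.017], -12.9]
    - [[-0.465, -0.056, 0.017], -12.9]
    - [[-0.465, -0.056, 0.017], -12.9]
  jaw: 100
  squeeze: 35

```text
clock: 1.22
eef_pos: [308.7, 442.7, 219.5]
tcp_rot: [0.0, 1.0, 0.0, 0.0]
force: [1.1, 0.7, -0.5]
opening: 91.7
```

```bash
python3 -c "
from h import *
go((558.5,352.6,210,0),(558.5,352.6,92,0))"
```

```text
t=1.22 tcp [308.7 442.7 219.5] psi -0.0 tilt 0.001 open 91.7 F [ 1.1  0.7 -0.5] q6 -0.75
  -> [-0.2498, -0.0901, 0.0096] -0.0 dist 266
  -> [-0.2497, -0.0902, 0.1276] -0.0 dist 295
```

carry_out:
  steps:
    - [[-0.25, -0.09, 0.01], 0]
    - [[-0.25, -0.09, 0.01], 0]
    - [[-0.25, -0.09, 0.01], 0]
    - [[-0.25, -0.09, 0.01], 0]
    - [[-0.25, -0.09, 0.01], 0]

```text
clock: 1.63
eef_pos: [504.9, 371.7, 211.7]
tcp_rot: [0.0, 1.0, 0.0, 0.0]
force: [0.3, 0.3, -0.5]
opening: 91.9
```

carry_out:
  steps:
    - [[-0.055, -0.025, 0.0], 0]
    - [[-0.055, -0.025, 0.0], 0]
    - [[-0.055, -0.025, 0.0], 0]

```text
clock: 1.88
eef_pos: [564.0, 343.5, 210.5]
tcp_rot: [0.003, 1.0, -0.0, 0.001]
force: [-0.8, 0.4, -1.2]
opening: 91.8
```

```bash
python3 - <<'E'
from h import *
go((558.5,352.6,92,0))
p,d,P=cloud("wrist"); cv2.imwrite("pics/w1.png",p[:,:,::-1])
m=(P[...,2]>140)&(P[...,2]<170)&(np.hypot(P[...,0]-558,P[...,1]-352)<40)
q=P[m]; print(len(q)); 
if len(q): print(cv2.minEnclosingCircle(q[:,:2].astype(np.float32)), np.percentile(q[:,2],[50,95]))
E
```

```text
t=1.88 tcp [564.  343.5 210.5] psi -0.3 tilt 0.001 open 91.8 F [-0.8  0.4 -1.2] q6 -1.13
  -> [0.0057, 0.0091, 0.1185] -0.3 dist 119
2225
((559.5547485351562, 352.0643005371094), 17.15138816833496) [150.76458375 153.14002412]
```

View pics/w1.png

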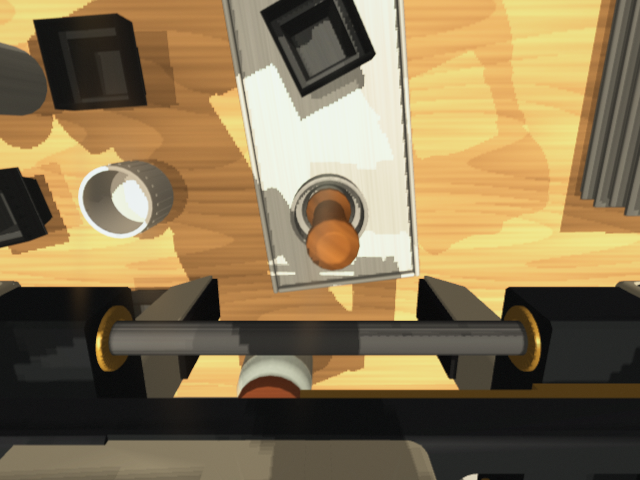

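carry_out:
  steps:
    - [[0.005, 0.009, 0.0], -0.3]
    - [[0.005, 0.009, 0.04], -0.3]
    - [[0.005, 0.009, 0.08], -0.3]
    - [[0.005, 0.009, 0.118], -0.3]
    - [[0.005, 0.009, 0.118], -0.3]

```text
clock: 2.35
eef_pos: [550.4, 353.6, 84.9]
tcp_rot: [-0.002, 1.0, -0.003, -0.007]
force: [-1.4, -0.3, -1.2]
opening: 91.8
```

```bash
python3 -c "
from h import *
go((559,352.3,92,0))"
```

```text
t=2.35 tcp [550.4 353.6  84.9] psi 0.2 tilt 0.015 open 91.8 F [-1.4 -0.3 -1.2] q6 -1.12
  -> [-0.0085, -0.0014, -0.0073] 0.22 dist 11
```

carry_out:
  steps:
    - [[-0.008, -0.001, -0.007], 0.2]
    - [[-0.008, -0.001, -0.007], 0.2]
    - [[-0.008, -0.001, -0.007], 0.2]

```text
clock: 2.6
eef_pos: [560.0, 354.1, 95.1]
tcp_rot: [-0.0, 1.0, -0.002, -0.004]
force: [0.5, 0.8, 0.0]
opening: 91.8
```

```bash
python3 -c "
from h import *
go((559,352.3,92,0))"
```

```text
t=2.60 tcp [560.  354.1  95.1] psi 0.1 tilt 0.010 open 91.8 F [0.5 0.8 0. ] q6 -1.12
  -> [0.001, -0.0017, 0.0032] 0.06 dist 4
```

carry_out:
  steps:
    - [[0.001, -0.002, 0.002], 0.1]
    - [[0.001, -0.002, 0.002], 0.1]
    - [[0.001, -0.002, 0.002], 0.1]
    - [[0.001, -0.002, 0.002], 0.1]
    - [[0.001, -0.002, 0.002], 0.1]
  jaw: 0
  squeeze: 35

```text
clock: 3.02
eef_pos: [559.0, 352.0, 93.5]
tcp_rot: [0.0, 1.0, -0.002, -0.004]
force: [-1.0, -0.6, -0.7]
opening: 63.3
```

carry_out:
  steps:
    - [[0, 0, 0], 0]
    - [[0, 0, 0], 0]
    - [[0, 0, 0], 0]

```text
clock: 3.27
eef_pos: [559.0, 352.0, 93.5]
tcp_rot: [0.0, 1.0, -0.002, -0.004]
force: [0.5, -0.4, 0.2]
opening: 42.9
```

```bash
python3 -c "
from h import *
go((559,352.3,220,0))"
```

```text
t=3.27 tcp [559.  352.   93.5] psi -0.1 tilt 0.009 open 42.9 F [ 0.5 -0.4  0.2] q6 -1.12
  -> [0.0011, -0.0001, -0.1265] -0.05 dist 127
```

carry_out:
  steps:
    - [[0, 0, 0], 0]
    - [[0, 0, 0], 0]
    - [[0, 0, 0], 0]
    - [[0, 0, 0], 0]

```text
clock: 3.6
eef_pos: [559.0, 352.0, 93.4]
tcp_rot: [0.0, 1.0, -0.002, -0.004]
force: [0.9, 0.1, -0.8]
opening: 31.3
```

carry_out:
  steps:
    - [[0, 0, -0.005], 0]
    - [[0, 0, -0.02], 0]
    - [[0, 0, -0.03], 0]
    - [[0, 0, -0.03], 0]
    - [[0, 0, -0.03], 0]

```text
clock: 4.02
eef_pos: [559.7, 352.3, 124.2]
tcp_rot: [0.0, 1.0, -0.001, -0.004]
force: [0.2, 0.5, -2.1]
opening: 31.4
```

```bash
python3 -c "
from h import *
go((559,352.3,205,0))"
```

```text
t=4.02 tcp [559.7 352.3 124.2] psi -0.1 tilt 0.008 open 31.4 F [ 0.2  0.5 -2.1] q6 -1.12
  -> [0.0012, -0.0002, -0.0808] -0.06 dist 81
```

carry_out:
  steps:
    - [[0, 0, -0.03], 0]
    - [[0, 0, -0.055], 0]
    - [[0, 0, -0.07], 0]
    - [[0, 0, -0.07], 0]
    - [[0, 0, -0.07], 0]

```text
clock: 4.43
eef_pos: [560.1, 352.4, 193.8]
tcp_rot: [0.0, 1.0, -0.001, -0.003]
force: [0.7, 0.0, -3.1]
opening: 31.4
```

```bash
python3 - <<'E'
from h import *
go((697.2,-22.5,195,0))
p,d,P=cloud("top"); cv2.imwrite("pics/t2.png",p[:,:,::-1])
p,d,P=cloud("scene"); cv2.imwrite("pics/s2.png",p[:,:,::-1])
E
```

```text
t=4.43 tcp [560.1 352.4 193.8] psi -0.1 tilt 0.007 open 31.4 F [ 0.7  0.  -3.1] q6 -1.12
  -> [-0.1374, -0.3748, -0.0012] -0.06 dist 399
```

View pics/s2.png

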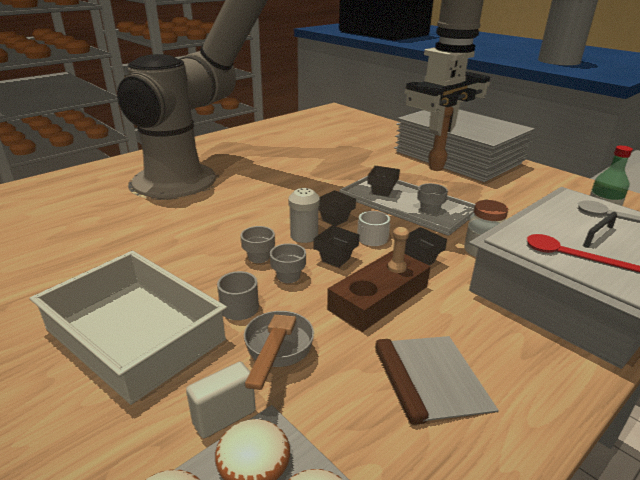

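View pics/t2.png

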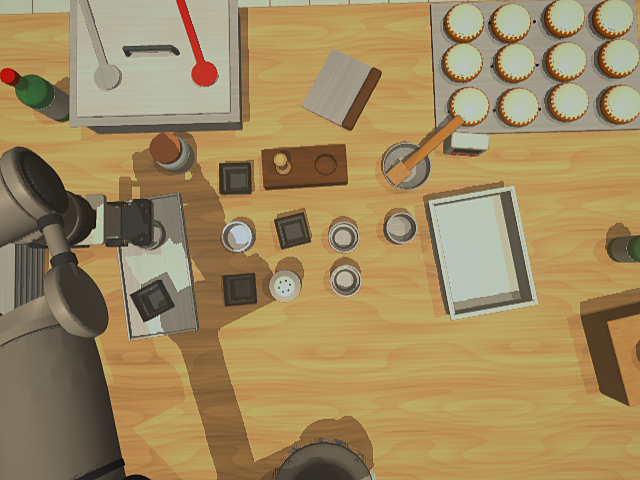

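carry_out:
  steps:
    - [[-0.005, -0.03, -0.008], 0]
    - [[-0.012, -0.07, -0.008], 0]
    - [[-0.019, -0.11, -0.008], 0]
    - [[-0.026, -0.15, -0.008], 0]
    - [[-0.033, -0.19, -0.008], 0]

```text
clock: 4.95
eef_pos: [591.2, 160.3, 198.3]
tcp_rot: [0.0, 1.0, -0.002, -0.007]
force: [0.3, 0.5, -2.0]
opening: 31.1
```

carry_out:
  steps:
    - [[-0.01, -0.04, 0], 0]
    - [[-0.017, -0.08, 0], 0]
    - [[-0.024, -0.12, 0], 0]
    - [[-0.031, -0.16, 0], 0]
    - [[-0.033, -0.18, 0], 0]

```text
clock: 5.37
eef_pos: [623.9, -24.6, 196.4]
tcp_rot: [0.002, 1.0, -0.003, -0.008]
force: [0.2, 0.2, -2.2]
opening: 31.5
```

carry_out:
  steps:
    - [[-0.005, -0.005, 0], 0]
    - [[-0.01, -0.01, 0], 0]
    - [[-0.01, -0.01, 0], 0]
    - [[-0.01, -0.01, 0], 0]

```text
clock: 5.7
eef_pos: [633.7, -33.2, 195.4]
tcp_rot: [0.001, 1.0, -0.003, -0.009]
force: [0.4, 0.3, -2.0]
opening: 31.4
```

```bash
python3 - <<'E'
from h import *
go((697.2,-22.5,195,0))
E
```

```text
t=5.70 tcp [633.7 -33.2 195.4] psi -0.1 tilt 0.019 open 31.4 F [ 0.4  0.3 -2. ] q6 -1.74
  -> [-0.0635, 0.0109, -0.0008] -0.14 dist 64
```

carry_out:
  steps:
    - [[-0.02, 0.003, 0], 0]
    - [[-0.045, 0.007, 0.01], 0]
    - [[-0.065, 0.011, 0.03], 0]
    - [[-0.065, 0.011, 0.05], 0]
    - [[-0.065, 0.011, 0.05], 0]

```text
clock: 6.12
eef_pos: [695.7, -19.6, 138.5]
tcp_rot: [-0.0, 1.0, -0.002, -0.014]
force: [-2.4, -0.7, -3.0]
opening: 30.8
```

carry_out:
  steps:
    - [[0, 0, 0], 0]

```text
clock: 6.2
eef_pos: [695.3, -18.1, 138.4]
tcp_rot: [-0.001, 1.0, -0.002, -0.014]
force: [0.4, 0.3, -1.4]
opening: 31.3
```

```bash
python3 - <<'E'
from h import *
go((698.,-22.5,97,0))
p,d,P=cloud("scene"); cv2.imwrite("pics/s3.png",p[150:350,250:500,::-1].repeat(3,0).repeat(3,1))
for zl,zh in((66,74),(75,90),(90,105),(105,115),(115,128)):
    q=near(P,(698,-22),35,zl,zh); 
    if len(q): print(zl,len(q),np.round(q.mean(0),1),np.round(q.min(0),1),np.round(q.max(0),1))
E
```

```text
t=6.20 tcp [695.3 -18.1 138.4] psi 0.1 tilt 0.029 open 31.3 F [ 0.4  0.3 -1.4] q6 -1.70
  -> [-0.0039, -0.0043, 0.0413] 0.14 dist 42
66 68 [705.5 -26.5  70.1] [684.8 -33.7  66.1] [714.6  -9.8  74. ]
75 168 [706.  -27.7  83.1] [682.4 -37.5  75. ] [716.9  -3.4  89.8]
90 240 [703.5 -25.3  97.1] [679.4 -36.6  90.1] [ 7.167e+02 -2.000e-01  1.050e+02]
105 87 [702.3 -23.5 110.1] [686.  -30.6 105.1] [709.3  -7.9 114.6]
115 113 [702.8 -23.8 121.6] [686.4 -30.  115.2] [710.2 -10.7 127.9]
```

View pics/s3.png

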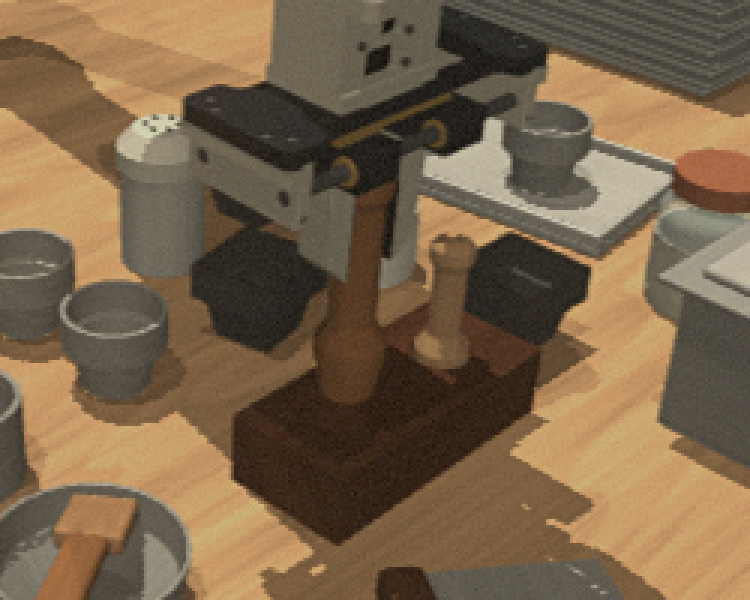

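```bash
cat >> h.py <<'E'
from scipy.optimize import least_squares
def fitc(q,r,c0):
    f=lambda c: np.hypot(q[:,0]-c[0],q[:,1]-c[1])-r
    s=least_squares(f,c0,loss="soft_l1"); return np.round(s.x,1), round(float(np.sqrt(np.median(f(s.x)**2))),2),len(q)
E
python3 - <<'E'
from h import *
p,d,P=cloud("scene")
q=near(P,(698,-22),26,70,130)
for z in range(58,130,4):
    a=near(P,(698,-22),24,z,z+4)
    if len(a): print(z,len(a),np.round(np.ptp(a[:,0]),1),np.round(np.ptp(a[:,1]),1), fitc(a,20,(697,-20)),fitc(a,13,(697,-20)))
E
```

```text
58 28 25.6 18.0 (array([690.1, -10.9]), 0.68, 28) (array([695.2, -17.4]), 0.88, 28)
62 25 24.8 20.6 (array([691. , -11.9]), 0.74, 25) (array([696.3, -17.9]), 0.83, 25)
66 38 24.2 19.3 (array([691.7, -12.5]), 0.82, 38) (array([696.5, -18.9]), 0.86, 38)
70 28 30.2 23.1 (array([691.9, -13.2]), 0.7, 28) (array([696.5, -20. ]), 0.93, 28)
74 38 28.7 23.5 (array([692.7, -14.2]), 0.6, 38) (array([697.9, -20.1]), 0.82, 38)
78 38 28.3 32.4 (array([693.3, -14.9]), 0.62, 38) (array([698.4, -21.2]), 1.61, 38)
82 48 36.8 26.2 (array([694. , -15.2]), 0.58, 48) (array([699.1, -21.6]), 1.3, 48)
86 47 29.3 30.9 (array([693.8, -15.2]), 0.69, 47) (array([699.2, -21.1]), 1.81, 47)
90 73 34.8 32.9 (array([693.4, -15. ]), 0.68, 73) (array([698.9, -21.1]), 1.43, 73)
94 80 34.1 34.2 (array([691.4, -13. ]), 1.39, 80) (array([697.1, -19.2]), 1.59, 80)
98 56 28.9 26.9 (array([689.8, -11.3]), 1.13, 56) (array([695.2, -17.4]), 0.92, 56)
102 44 23.5 22.8 (array([689.1,  -9.9]), 1.17, 44) (array([694.4, -15.9]), 0.6, 44)
106 31 20.4 19.2 (array([689.6,  -9.5]), 0.79, 31) (array([694.8, -15.3]), 0.59, 31)
110 37 19.6 21.1 (array([688.6, -10.2]), 0.95, 37) (array([694.3, -15.7]), 0.49, 37)
114 28 21.1 18.5 (array([690.1,  -9.1]), 0.9, 28) (array([694.7, -15.4]), 0.55, 28)
118 38 20.9 22.4 (array([689.1, -10. ]), 1.0, 38) (array([694.5, -15.7]), 0.52, 38)
122 40 22.3 20.0 (array([690.5,  -9.1]), 0.68, 40) (array([694.9, -15.5]), 0.4, 40)
126 30 23.1 19.8 (array([689.7,  -9.5]), 1.11, 30) (array([694.8, -15.6]), 0.54, 30)
```

```bash
python3 - <<'E'
from h import *
p,d,P=cloud("scene")
for z in (65,75,85): 
    a=near(P,(694,67),24,z,z+8); print(z,np.ptp(a[:,0]),np.ptp(a[:,1]),[fitc(a,r,(694,67)) for r in (11,12,13,16)])
a=near(P,(694,67),24,108,125);print(a.max(0),a.min(0))
q=P[(P[...,2]>42)&(P[...,2]<48)&(abs(P[...,0]-695)<45)&(abs(P[...,1]-22)<95)]
print(cv2.minAreaRect(q[:,:2].astype(np.float32)))
go((697.2,-22.5,97,0))
E
```

```text
65 18.045584648263002 15.084197280084936 [(array([694. ,  69.3]), 0.64, 48), (array([693.3,  70.3]), 0.78, 48), (array([692.7,  71.2]), 0.79, 48), (array([690.8,  73.9]), 0.93, 48)]
75 15.629949614486577 13.11693902306149 [(array([693.6,  68.8]), 0.4, 42), (array([692.9,  69.7]), 0.49, 42), (array([692.1,  70.5]), 0.58, 42), (array([689.9,  72.9]), 0.57, 42)]
85 17.872918605392215 14.821701185445704 [(array([694.4,  69.1]), 0.86, 43), (array([693.8,  70.1]), 1.01, 43), (array([693.2,  71.1]), 1.09, 43), (array([691.6,  74. ]), 1.22, 43)]
[708.44827834  79.83740708 124.62211741] [683.85978214  53.03610122 108.0244669 ]
((697.0811157226562, 23.30370330810547), (82.95779418945312, 184.1516571044922), 1.876654863357544)
t=6.35 tcp [695.7 -18.7 139.8] psi 0.1 tilt 0.027 open 31.5 F [ 0.5  0.5 -1.6] q6 -1.70
  -> [-0.0026, -0.0036, 0.0428] 0.1 dist 43
```

carry_out:
  steps:
    - [[-0.003, -0.004, 0], 0]
    - [[-0.003, -0.004, 0.01], 0]
    - [[-0.003, -0.004, 0.018], 0]
    - [[-0.003, -0.004, 0.018], 0]
    - [[-0.003, -0.004, 0.018], 0]

```text
clock: 6.77
eef_pos: [697.5, -22.9, 120.7]
tcp_rot: [-0.001, 1.0, -0.002, -0.014]
force: [-0.1, 0.9, -1.0]
opening: 31.5
```

```bash
python3 - <<'E'
from h import *
go((697.7,-22.5,97,0))
p,d,P=cloud("scene")
a=near(P,(698,-22),24,63,72); print(fitc(a,20,(697,-20)));a=near(P,(698,-22),24,85,110); print(fitc(a,13,(697,-20)))
E
```

```text
t=6.77 tcp [697.5 -22.9 120.7] psi 0.1 tilt 0.029 open 31.5 F [-0.1  0.9 -1. ] q6 -1.71
  -> [-0.0008, 0.0004, 0.0237] 0.08 dist 24
(array([696.6, -20.2]), 0.67, 110)
(array([697.2, -20.9]), 0.59, 209)
```

Foot is entering the bore centred. Lower the rest.

carry_out:
  steps:
    - [[0, 0, 0.006], 0]
    - [[0, 0, 0.012], 0]
    - [[0, 0, 0.018], 0]
    - [[0, 0, 0.021], 0]
    - [[0, 0, 0.021], 0]

```text
clock: 7.23
eef_pos: [696.7, -22.8, 98.8]
tcp_rot: [-0.001, 1.0, -0.001, -0.015]
force: [0.1, 0.2, -1.3]
opening: 31.3
```

```bash
python3 - <<'E'
from h import *
go((697.7,-22.5,97,0))
E
```

```text
t=7.23 tcp [696.7 -22.8  98.8] psi 0.1 tilt 0.030 open 31.3 F [ 0.1  0.2 -1.3] q6 -1.71
  -> [-0.0011, 0.0003, 0.0018] 0.09 dist 2
```

carry_out:
  steps:
    - [[0, 0, 0.002], 0]
    - [[0, 0, 0.003], 0]
    - [[0, 0, 0.003], 0]

```text
clock: 7.48
eef_pos: [697.1, -22.9, 96.5]
tcp_rot: [-0.001, 1.0, -0.002, -0.014]
force: [-0.1, -0.1, 0.5]
opening: 31.2
```

carry_out:
  steps:
    - [[0, 0, 0], 0]
    - [[0, 0, 0], 0]
    - [[0, 0, 0], 0]
    - [[0, 0, 0], 0]
    - [[0, 0, 0], 0]
  jaw: 60

```text
clock: 7.9
eef_pos: [697.0, -22.9, 96.5]
tcp_rot: [-0.001, 1.0, -0.002, -0.014]
force: [0.4, 0.4, 0.5]
opening: 54.6
```

```bash
python3 - <<'E'
from h import *
go((697.7,-22.5,180,0),(665.3,-22.5,160,0))
p,d,P=cloud("scene"); cv2.imwrite("pics/s4.png",p[100:350,200:500,::-1].repeat(2,0).repeat(2,1))
E
```

```text
t=7.90 tcp [697.  -22.9  96.5] psi 0.1 tilt 0.028 open 54.6 F [0.4 0.4 0.5] q6 -1.71
  -> [0.0017, 0.0001, -0.0835] 0.09 dist 83
  -> [0.0335, 0.0002, -0.0626] 0.09 dist 71
```

View pics/s4.png

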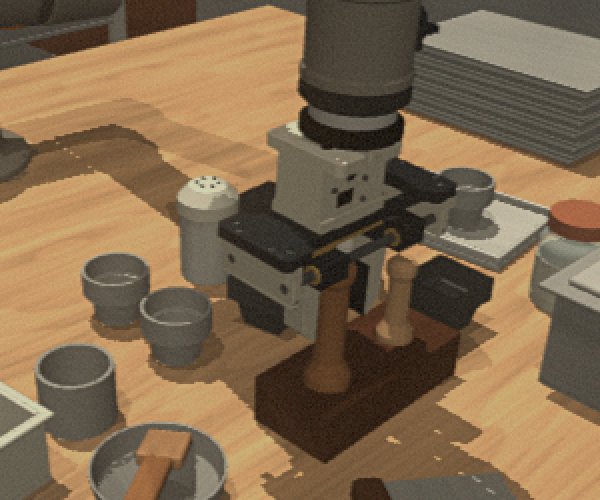

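carry_out:
  steps:
    - [[0.001, 0, -0.02], 0]
    - [[0.001, 0, -0.05], 0]
    - [[0.002, 0, -0.075], 0]
    - [[0.002, 0, -0.075], 0]
  jaw: 88

```text
clock: 8.28
eef_pos: [699.7, -23.0, 178.1]
tcp_rot: [-0.001, 1.0, -0.002, -0.009]
force: [0.6, -0.2, 1.2]
opening: 77.1
```

```bash
python3 - <<'E'
from h import *
go((540.7,-56.2,110,30))
p,d,P=cloud("scene")
a=near(P,(698,-22),24,46,50); print(fitc(a,20,(697,-20)));a=near(P,(698,-22),24,65,125); print(fitc(a,13,(697,-20)))
E
```

```text
t=8.28 tcp [699.7 -23.  178.1] psi 0.1 tilt 0.019 open 77.1 F [ 0.6 -0.2  1.2] q6 -1.71
  -> [0.1578, -0.0327, 0.0711] -29.91 dist 176
(array([696.1, -20.5]), 0.64, 52)
(array([696.7, -20.9]), 0.54, 508)
```

carry_out:
  steps:
    - [[0.035, -0.007, 0], -7]
    - [[0.075, -0.015, 0], -14]
    - [[0.11, -0.023, 0.02], -21]
    - [[0.14, -0.03, 0.05], -28]
    - [[0.155, -0.033, 0.068], -30]

```text
clock: 8.75
eef_pos: [537.7, -56.4, 108.5]
tcp_rot: [-0.262, 0.965, 0.002, -0.013]
force: [0.4, 0.4, 0.4]
opening: 80.6
```

carry_out:
  steps:
    - [[0, 0, 0], 0]
    - [[0, 0, 0], 0]

```text
clock: 8.92
eef_pos: [536.1, -56.2, 107.4]
tcp_rot: [-0.262, 0.965, 0.003, -0.015]
force: [1.5, -0.8, -0.0]
opening: 80.5
```

```bash
python3 - <<'E'
from h import *
go((540.7,-56.2,32,30))
p,d,P=cloud("wrist"); cv2.imwrite("pics/w5.png",p[:,:,::-1])
print(circ(P,(540,-56),45,40,70),circ(P,(450,-57),45,40,70))
E
```

```text
t=8.92 tcp [536.1 -56.2 107.4] psi 30.3 tilt 0.030 open 80.5 F [ 1.5 -0.8 -0. ] q6 -2.34
  -> [-0.006, -0.0033, 0.0753] 0.32 dist 76
(array([542. , -57.8,  33.2]), array([541.7, -57.6]), 3128, array([41.6, 53.7, 55.3])) (array([451.1, -58.8,  33.2]), array([451.1, -58.7]), 3505, array([42.1, 53.9, 55.4]))
```

View pics/w5.png

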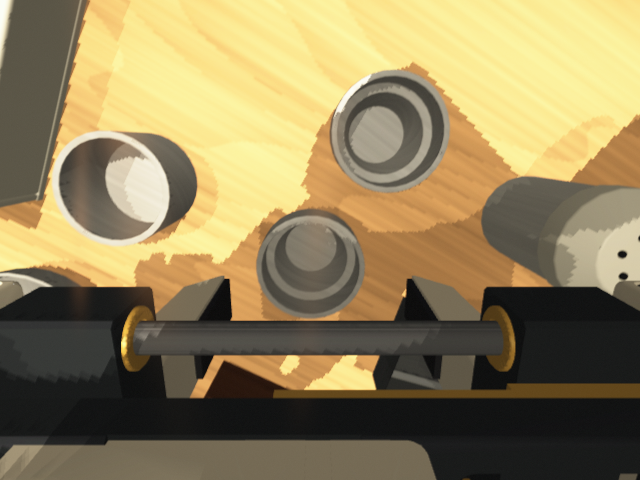

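carry_out:
  steps:
    - [[-0.006, -0.004, 0.015], 0.3]
    - [[-0.006, -0.004, 0.035], 0.3]
    - [[-0.006, -0.004, 0.055], 0.3]
    - [[-0.006, -0.004, 0.07], 0.3]
    - [[-0.006, -0.004, 0.075], 0.3]

```text
clock: 9.38
eef_pos: [544.7, -56.7, 32.2]
tcp_rot: [-0.259, 0.966, 0.002, -0.013]
force: [0.2, 0.7, -0.2]
opening: 80.7
```

carry_out:
  steps:
    - [[0, 0, 0], 0]
    - [[0, 0, 0], 0]
  jaw: 0

```text
clock: 9.55
eef_pos: [546.4, -56.7, 32.9]
tcp_rot: [-0.259, 0.966, 0.001, -0.012]
force: [0.6, -0.5, -0.6]
opening: 72.0
```

```bash
python3 - <<'E'
from h import *
go((541.3,-57,32,30))
E
```

```text
t=9.55 tcp [546.4 -56.7  32.9] psi 30.0 tilt 0.024 open 72.0 F [ 0.6 -0.5 -0.6] q6 -2.32
  -> [0.0045, 0.0023, 0.001] -0.01 dist 5
```

carry_out:
  steps:
    - [[0.0045, 0.002, 0.001], 0]
    - [[0.0045, 0.002, 0.001], 0]
    - [[0.0045, 0.002, 0.001], 0]
    - [[0.0045, 0.002, 0.001], 0]

```text
clock: 9.88
eef_pos: [542.3, -57.5, 33.2]
tcp_rot: [-0.259, 0.966, 0.001, -0.011]
force: [-0.1, 0.1, 5.6]
opening: 64.1
```

```bash
python3 - <<'E'
from h import *
go((541.3,-57,32,30),(541,-57,150,30))
E
```

```text
t=9.88 tcp [542.3 -57.5  33.2] psi 30.0 tilt 0.022 open 64.1 F [-0.1  0.1  5.6] q6 -2.33
  -> [0.0006, 0.0009, 0.0012] -0.01 dist 2
  -> [0.0033, 0.0019, -0.1167] -0.01 dist 117
```

carry_out:
  steps:
    - [[0, 0, -0.01], 0]
    - [[0.001, 0.001, -0.03], 0]
    - [[0.002, 0.001, -0.06], 0]
    - [[0.002, 0.001, -0.09], 0]

```text
clock: 10.22
eef_pos: [540.9, -57.0, 124.1]
tcp_rot: [-0.259, 0.966, 0.002, -0.012]
force: [0.1, -0.3, -0.7]
opening: 63.8
```

carry_out:
  steps:
    - [[0, 0, -0.03], 0]
    - [[0, 0, -0.03], 0]
    - [[0, 0, -0.03], 0]

```text
clock: 10.47
eef_pos: [542.3, -57.1, 156.2]
tcp_rot: [-0.259, 0.966, 0.001, -0.011]
force: [-0.2, 0.3, -1.7]
opening: 63.7
```

```bash
python3 - <<'E'
from h import *
go((559,352.3,150,0))
E
```

```text
t=10.47 tcp [542.3 -57.1 156.2] psi 30.0 tilt 0.021 open 63.7 F [-0.2  0.3 -1.7] q6 -2.33
  -> [-0.2191, 0.3463, 0.0042] 29.97 dist 410
```

```bash
python3 - <<'E'
from h import *
p,d,P=cloud("top"); cv2.imwrite("pics/t6.png",p[:,:,::-1])
print("round0",circ(P,(558,352),48,50,75)); print("s0",rect(P,(420,345),50,48,80))
print("ramekin",circ(P,(548,167),48,35,70)); print("sC",rect(P,(672,170),50,40,80)); print("sB",rect(P,(438,164),50,40,80))
E
```

```text
round0 (array([557.7, 353.3,  34. ]), array([559.1, 353.2]), 290, array([51.6, 60.9, 65. ]))
s0 (array([420.3, 345.1,  64.7,  65.9,  26.6]), 389, array([50. , 60.7, 64.9]))
ramekin (array([548.4, 167.9,  32.7]), array([547.7, 168.4]), 241, array([37.7, 49.9, 52.9]))
sC (array([671.6, 169.9,  64.9,  65.1,  89.4]), 334, array([41.8, 53.1, 57.2]))
sB (array([437.9, 164.5,  64.4,  65.3,   4.1]), 288, array([42.7, 53.7, 57. ]))
```

carry_out:
  steps:
    - [[-0.022, 0.035, 0], 7]
    - [[-0.044, 0.07, 0], 14]
    - [[-0.066, 0.105, 0], 21]
    - [[-0.088, 0.14, 0], 28]
    - [[-0.11, 0.175, 0], 30]

```text
clock: 10.93
eef_pos: [547.3, 139.0, 151.7]
tcp_rot: [0.004, 1.0, -0.002, -0.014]
force: [1.7, 0.4, -1.2]
opening: 63.8
```

```bash
python3 - <<'E'
from h import *
go((559,352.3,150,0))
E
```

```text
t=10.93 tcp [547.3 139.  151.7] psi -0.4 tilt 0.029 open 63.8 F [ 1.7  0.4 -1.2] q6 -1.45
  -> [-0.0102, 0.2134, 0.0005] -0.41 dist 214
```

carry_out:
  steps:
    - [[-0.003, 0.04, 0], 0]
    - [[-0.006, 0.08, 0], 0]
    - [[-0.009, 0.12, 0], 0]
    - [[-0.01, 0.16, 0], 0]
    - [[-0.01, 0.19, 0], 0]

```text
clock: 11.35
eef_pos: [557.1, 331.7, 148.2]
tcp_rot: [0.003, 1.0, -0.003, -0.016]
force: [0.3, 0.0, -1.8]
opening: 63.7
```

carry_out:
  steps:
    - [[0, 0.02, 0], 0]
    - [[0, 0.02, 0], 0]
    - [[0, 0.02, 0], 0]

```text
clock: 11.6
eef_pos: [555.7, 352.2, 145.4]
tcp_rot: [0.002, 1.0, -0.004, -0.018]
force: [-0.1, -0.5, -1.4]
opening: 63.7
```

```bash
python3 - <<'E'
from h import *
go((558.5,352.6,100,0))
p,d,P=cloud("scene"); cv2.imwrite("pics/s6.png",p[50:250,330:530,::-1].repeat(3,0).repeat(3,1))
for z in (102,108,114,120): a=near(P,(558,352),50,z,z+6); print(z,len(a),fitc(a,27,(558,352)) if len(a)>5 else "")
for z in (40,46,52): a=near(P,(558,352),50,z,z+6); print(z,len(a),fitc(a,33,(558,352)) if len(a)>5 else "")
E
```

```text
t=11.60 tcp [555.7 352.2 145.4] psi -0.2 tilt 0.037 open 63.7 F [-0.1 -0.5 -1.4] q6 -1.13
  -> [-0.0045, 0.0008, 0.0453] -0.2 dist 46
102 0 
108 5 
114 44 (array([549.6, 358.4]), 1.12, 44)
120 52 (array([550.6, 357.4]), 1.4, 52)
40 121 (array([559.9, 352.3]), 2.04, 121)
46 132 (array([559.8, 352.5]), 1.68, 132)
52 127 (array([559.7, 352.4]), 1.56, 127)
```

View pics/s6.png

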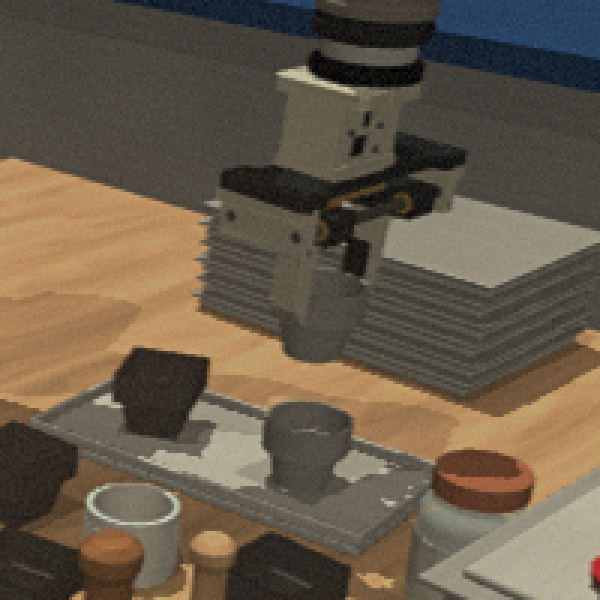

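carry_out:
  steps:
    - [[0, 0, 0], 0]
    - [[0, 0, 0], 0]
    - [[0, 0, 0], 0]
    - [[0, 0, 0], 0]
    - [[0, 0, 0], 0]

```text
clock: 12.07
eef_pos: [556.5, 350.5, 146.3]
tcp_rot: [0.003, 1.0, -0.004, -0.018]
force: [-0.5, 0.3, -1.4]
opening: 63.7
```

```bash
cat >> h.py <<'E'
def st():
    s,m=pose(); print("t=%.2f"%s["clock"],np.round(s["eef_pos"],1),"psi %.1f"%psi_now(m),"zaxis",np.round(m[:2,2],4),"dq",np.round(s["dq"],3),"open %.1f"%s["opening"])
E
python3 -c "
from h import *
st()"
```

```text
t=12.07 [556.5 350.5 146.3] psi -0.3 zaxis [-0.0352 -0.0072] dq [ 0.005  0.002 -0.002  0.001  0.001 -0.001] open 63.7
```

carry_out:
  steps:
    - [[0, 0, -0.04], 0]
    - [[0, 0, -0.04], 0]

```text
clock: 12.23
eef_pos: [560.5, 351.6, 192.7]
tcp_rot: [0.003, 1.0, -0.002, -0.013]
force: [0.8, 1.0, 1.4]
opening: 63.3
```

```bash
python3 -c "
from h import *
st()"
```

```text
t=12.23 [560.5 351.6 192.7] psi -0.4 zaxis [-0.0262 -0.003 ] dq [ 0.003  0.01   0.043  0.004 -0.111 -0.   ] open 63.3
```

carry_out:
  steps:
    - [[0, 0, 0], 0]
    - [[0, 0, 0], 0]

```text
clock: 12.4
eef_pos: [561.3, 351.7, 194.3]
tcp_rot: [0.003, 1.0, -0.001, -0.012]
force: [0.5, -0.0, -1.2]
opening: 63.6
```

```bash
python3 -c "
from h import *
st()"
```

```text
t=12.40 [561.3 351.7 194.3] psi -0.4 zaxis [-0.023  -0.0015] dq [ 0.002  0.02   0.031  0.    -0.005  0.   ] open 63.6
```

carry_out:
  steps:
    - [[0, 0, -0.04], 0]
    - [[0, 0, -0.04], 0]

```text
clock: 12.57
eef_pos: [564.0, 352.5, 240.0]
tcp_rot: [0.003, 1.0, 0.001, -0.008]
force: [0.8, 0.9, 0.9]
opening: 63.6
```

carry_out:
  steps:
    - [[0, 0, -0.02], 0]
    - [[0, 0, -0.02], 0]

```text
clock: 12.73
eef_pos: [565.7, 353.1, 264.1]
tcp_rot: [0.003, 1.0, 0.003, -0.004]
force: [0.3, 0.3, 0.0]
opening: 63.6
```

carry_out:
  steps:
    - [[0, 0, 0], 0]
    - [[0, 0, 0], 0]

```text
clock: 12.9
eef_pos: [565.7, 353.1, 263.5]
tcp_rot: [0.003, 1.0, 0.003, -0.004]
force: [-0.4, -0.5, -1.3]
opening: 63.6
```

```bash
python3 -c "
from h import *
st();go((559,352.8,120,0))"
```

```text
t=12.90 [565.7 353.1 263.5] psi -0.4 zaxis [-0.0081  0.0055] dq [0.003 0.015 0.015 0.003 0.005 0.001] open 63.6
t=12.90 tcp [565.7 353.1 263.5] psi -0.4 tilt 0.010 open 63.6 F [-0.4 -0.5 -1.3] q6 -1.12
  -> [0.0055, -0.0012, 0.1436] -0.4 dist 144
```

carry_out:
  steps:
    - [[0.002, -0.001, 0.03], -0.4]
    - [[0.003, -0.001, 0.065], -0.4]
    - [[0.004, -0.001, 0.1], -0.4]
    - [[0.006, -0.001, 0.13], -0.4]
    - [[0.006, -0.001, 0.144], -0.4]

```text
clock: 13.32
eef_pos: [555.1, 351.5, 113.0]
tcp_rot: [-0.0, 1.0, 0.001, -0.009]
force: [-0.2, -0.1, -2.7]
opening: 63.8
```

carry_out:
  steps:
    - [[0, 0, 0], 0]
    - [[0, 0, 0], 0]
    - [[0, 0, 0], 0]

```text
clock: 13.57
eef_pos: [555.2, 351.6, 113.0]
tcp_rot: [-0.0, 1.0, 0.001, -0.009]
force: [-0.5, -0.4, -1.1]
opening: 63.6
```

```bash
python3 - <<'E'
from h import *
st();go((559,352.8,90,0),(559,352.8,65,0))
p,d,P=cloud("scene"); cv2.imwrite("pics/s7.png",p[50:250,330:530,::-1].repeat(3,0).repeat(3,1))
for z in (84,87,90,93,96,99,102): a=near(P,(559,353),50,z,z+3); print(z,len(a),[fitc(a,r,(559,352)) for r in (21,24,27)] if len(a)>5 else "")
E
```

```text
t=13.57 [555.2 351.6 113. ] psi 0.0 zaxis [-0.0171  0.0013] dq [-0.001 -0.027 -0.028  0.001 -0.001 -0.   ] open 63.6
t=13.57 tcp [555.2 351.6 113. ] psi 0.0 tilt 0.017 open 63.6 F [-0.5 -0.4 -1.1] q6 -1.13
  -> [-0.0041, 0.0012, 0.023] 0.01 dist 23
  -> [-0.0046, 0.0012, 0.048] 0.01 dist 48
84 25 [(array([553.3, 352.7]), 0.76, 25), (array([551.4, 355.6]), 0.59, 25), (array([549.7, 358.4]), 0.8, 25)]
87 17 [(array([554.4, 351.4]), 0.98, 17), (array([552.8, 354.7]), 0.87, 17), (array([551. , 357.6]), 1.06, 17)]
90 23 [(array([555.1, 349.9]), 0.87, 23), (array([552.7, 352.8]), 1.1, 23), (array([550.2, 355.4]), 1.42, 23)]
93 27 [(array([554.3, 350.1]), 1.24, 27), (array([553. , 353.4]), 1.23, 27), (array([552.3, 356.8]), 1.46, 27)]
96 24 [(array([555.3, 349.8]), 1.2, 24), (array([553. , 352.4]), 0.79, 24), (array([550.6, 355. ]), 1.13, 24)]
99 26 [(array([555.5, 348.8]), 1.52, 26), (array([553.4, 351.9]), 0.91, 26), (array([551.2, 354.9]), 1.28, 26)]
102 25 [(array([555.5, 347.5]), 1.03, 25), (array([553.9, 350.8]), 0.81, 25), (array([552.4, 354.2]), 1.14, 25)]
```

View pics/s7.png

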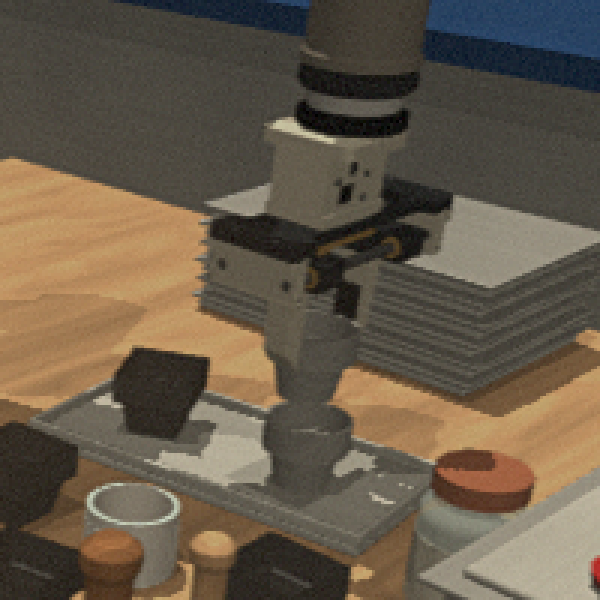

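carry_out:
  steps:
    - [[-0.0045, 0.001, 0], 0]
    - [[-0.0045, 0.001, 0.01], 0]
    - [[-0.0045, 0.001, 0.02], 0]
    - [[-0.0045, 0.001, 0.02], 0]
    - [[-0.0045, 0.001, 0.02], 0]

```text
clock: 14.03
eef_pos: [559.3, 352.5, 92.7]
tcp_rot: [-0.0, 1.0, 0.001, -0.009]
force: [0.7, -0.1, -1.3]
opening: 63.5
```

```bash
python3 - <<'E'
from h import *
go((559.3,352.8,65,0))
E
```

```text
t=14.03 tcp [559.3 352.5  92.7] psi 0.0 tilt 0.018 open 63.5 F [ 0.7 -0.1 -1.3] q6 -1.13
  -> [-0.0005, 0.0003, 0.0277] 0.01 dist 28
```

carry_out:
  steps:
    - [[0, 0, 0.006], 0]
    - [[0, 0, 0.012], 0]
    - [[-0.0005, 0, 0.018], 0]
    - [[-0.0005, 0, 0.022], 0]
    - [[-0.0005, 0, 0.022], 0]

```text
clock: 14.45
eef_pos: [558.8, 352.2, 69.2]
tcp_rot: [-0.0, 1.0, 0.0, -0.01]
force: [0.1, -0.0, -1.0]
opening: 63.7
```

```bash
python3 - <<'E'
from h import *
go((559.3,352.8,65,0))
E
```

```text
t=14.45 tcp [558.8 352.2  69.2] psi 0.0 tilt 0.020 open 63.7 F [ 0.1 -0.  -1. ] q6 -1.13
  -> [-0.0006, 0.0006, 0.0042] 0.0 dist 4
```

carry_out:
  steps:
    - [[-0.0005, 0, 0.002], 0]
    - [[-0.0005, 0, 0.004], 0]
    - [[-0.0005, 0, 0.005], 0]
    - [[-0.0005, 0, 0.005], 0]

```text
clock: 14.78
eef_pos: [559.5, 352.4, 65.2]
tcp_rot: [-0.0, 1.0, 0.0, -0.009]
force: [-2.2, -0.1, 2.9]
opening: 63.6
```

```bash
python3 - <<'E'
from h import *
go((559.3,352.8,65,0))
E
```

```text
t=14.78 tcp [559.5 352.4  65.2] psi 0.0 tilt 0.018 open 63.6 F [-2.2 -0.1  2.9] q6 -1.13
  -> [0.0002, 0.0004, 0.0002] 0.01 dist 1
```

carry_out:
  steps:
    - [[0, 0, 0], 0]
    - [[0, 0, 0], 0]
    - [[0, 0, 0], 0]
    - [[0, 0, 0], 0]
  jaw: 90

```text
clock: 15.12
eef_pos: [559.5, 352.4, 65.2]
tcp_rot: [-0.0, 1.0, 0.0, -0.009]
force: [-0.3, 0.0, 0.7]
opening: 81.9
```

carry_out:
  steps:
    - [[0, 0, -0.03], 0]
    - [[0, 0, -0.065], 0]
    - [[0, 0, -0.1], 0]
    - [[0, 0, -0.1], 0]
    - [[0, 0, -0.1], 0]

```text
clock: 15.53
eef_pos: [562.5, 352.9, 167.8]
tcp_rot: [-0.0, 1.0, 0.001, -0.007]
force: [0.1, -0.1, 0.3]
opening: 82.6
```

```bash
python3 - <<'E'
from h import *
go((546,-57,170,0))
p,d,P=cloud("wrist"); cv2.imwrite("pics/w8.png",p[:,:,::-1])
print(circ(P,(559,353),42,75,100))
print("sB",rect(P,(438,164.4),50,40,80))
print("s0",rect(P,(420,345),50,50,80))
E
```

```text
t=15.53 tcp [562.5 352.9 167.8] psi 0.0 tilt 0.014 open 82.6 F [ 0.1 -0.1  0.3] q6 -1.13
  -> [0.0166, -0.4099, -0.0032] 0.01 dist 410
(array([557.9, 351.8,  33.1]), array([557.9, 351.9]), 2191, array([76.5, 85.9, 87.3]))
sB (array([438.8, 163.5,  64.6,  65.8,   3.4]), 4062, array([41. , 50.9, 55.2]))
s0 (array([422. , 344.6,  62.4,  64.2,  26.5]), 1886, array([52.3, 62.1, 63.5]))
```

View pics/w8.png

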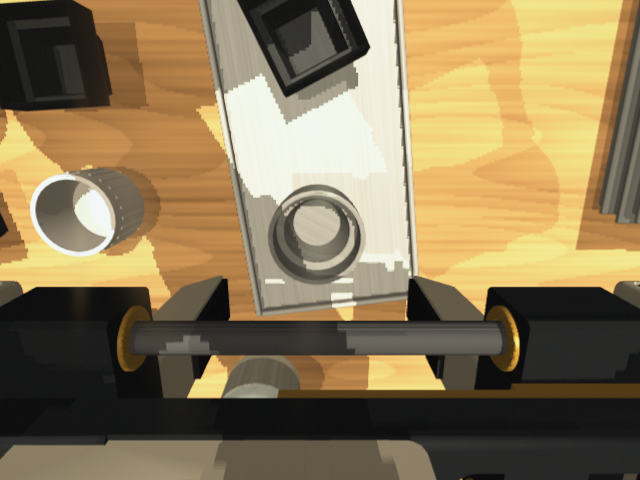

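```bash
python3 - <<'E'
from h import *
print(np.round(robot.state()["q"],3))
go((438.3,164,140,-86.2))
E
```

```text
[ 0.441  0.653  1.174  0.009  1.329 -1.132]
t=15.58 tcp [561.4 352.3 165.6] psi 0.0 tilt 0.017 open 83.0 F [ 0.7 -0.2 -0.2] q6 -1.13
  -> [0.1227, -0.1883, 0.0275] 86.2 dist 226
```

carry_out:
  steps:
    - [[0.01, -0.02, 0], 7]
    - [[0.025, -0.04, 0], 14]
    - [[0.04, -0.06, 0], 21]
    - [[0.05, -0.075, 0], 28]
    - [[0.06, -0.09, 0], 35]

```text
clock: 16.0
eef_pos: [499.6, 261.1, 164.5]
tcp_rot: [0.304, 0.953, -0.003, -0.01]
force: [-0.7, 0.1, 0.2]
opening: 82.8
```

```bash
python3 - <<'E'
from h import *
go((438.3,164,140,-86.2))
E
```

```text
t=16.00 tcp [499.6 261.1 164.5] psi -35.3 tilt 0.021 open 82.8 F [-0.7  0.1  0.2] q6 -0.61
  -> [-0.0066, -0.1143, 0.0258] 50.86 dist 117
```

carry_out:
  steps:
    - [[0, -0.015, 0], 7]
    - [[-0.001, -0.035, 0], 14]
    - [[-0.002, -0.055, 0], 21]
    - [[-0.003, -0.075, 0], 28]
    - [[-0.005, -0.095, 0], 35]

```text
clock: 16.42
eef_pos: [446.8, 179.7, 163.8]
tcp_rot: [0.578, 0.816, -0.008, -0.01]
force: [0.0, -0.6, 0.3]
opening: 82.5
```

```bash
python3 - <<'E'
from h import *
go((438.3,164,140,-86.2))
E
```

```text
t=16.42 tcp [446.8 179.7 163.8] psi -70.7 tilt 0.025 open 82.5 F [ 0.  -0.6  0.3] q6 -0.12
  -> [-0.0122, -0.0127, 0.024] 15.53 dist 30
```

carry_out:
  steps:
    - [[-0.006, -0.006, 0.01], 7]
    - [[-0.012, -0.013, 0.02], 14]
    - [[-0.012, -0.013, 0.024], 15.5]
    - [[-0.012, -0.013, 0.024], 15.5]
    - [[-0.012, -0.013, 0.024], 15.5]

```text
clock: 16.83
eef_pos: [437.2, 163.9, 138.9]
tcp_rot: [0.683, 0.731, -0.01, -0.01]
force: [0.7, 0.2, 0.0]
opening: 82.7
```

```bash
python3 - <<'E'
from h import *
go((438.3,164,32,-86.2))
p,d,P=cloud("wrist"); cv2.imwrite("pics/w9.png",p[:,:,::-1])
print("sB",rect(P,(438,164.4),50,45,80))
E
```

```text
t=16.83 tcp [437.2 163.9 138.9] psi -86.1 tilt 0.028 open 82.7 F [0.7 0.2 0. ] q6 0.12
  -> [-0.0, 0.0041, 0.1068] 0.09 dist 107
sB (array([438.7, 162.6,  64.1,  64.9,   3.6]), 2614, array([46.5, 54.1, 55.4]))
```

View pics/w9.png

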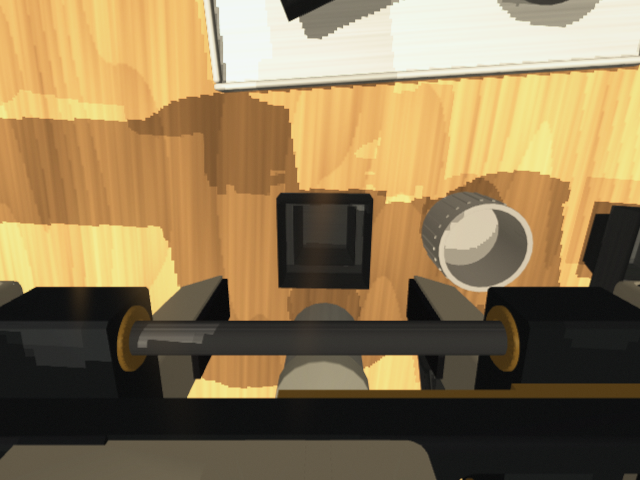

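carry_out:
  steps:
    - [[0, 0.001, 0.02], 0]
    - [[0, 0.002, 0.045], 0]
    - [[0, 0.003, 0.07], 0]
    - [[0, 0.004, 0.09], 0]
    - [[0, 0.004, 0.09], 0]

```text
clock: 17.3
eef_pos: [437.0, 164.0, 46.2]
tcp_rot: [0.682, 0.731, -0.012, -0.011]
force: [-0.1, -0.7, -0.4]
opening: 82.6
```

```bash
python3 - <<'E'
from h import *
go((438.4,163.7,32,-86.4))
st()
E
```

```text
t=17.30 tcp [437.  164.   46.2] psi -86.0 tilt 0.033 open 82.6 F [-0.1 -0.7 -0.4] q6 0.12
  -> [-0.0004, 0.0018, 0.0141] 0.38 dist 14
t=17.30 [437.  164.   46.2] psi -86.0 zaxis [-0.0329 -0.0026] dq [ 0.001 -0.061 -0.047  0.001  0.088  0.004] open 82.6
```

carry_out:
  steps:
    - [[0, 0.001, 0.007], 0.4]
    - [[0, 0.002, 0.014], 0.4]
    - [[0, 0.002, 0.014], 0.4]
    - [[0, 0.002, 0.014], 0.4]
    - [[0, 0.002, 0.014], 0.4]

```text
clock: 17.72
eef_pos: [439.1, 164.3, 32.8]
tcp_rot: [0.685, 0.729, -0.012, -0.011]
force: [-0.2, 0.2, -0.0]
opening: 82.5
```

carry_out:
  steps:
    - [[0, 0, 0], 0]
    - [[0, 0, 0], 0]
    - [[0, 0, 0], 0]
    - [[0, 0, 0], 0]
    - [[0, 0, 0], 0]
  jaw: 0

```text
clock: 18.13
eef_pos: [439.3, 164.3, 33.2]
tcp_rot: [0.685, 0.729, -0.011, -0.011]
force: [-1.4, -0.3, 3.7]
opening: 63.6
```

```bash
python3 - <<'E'
from h import *
go((438.4,163.7,150,-86.4))
E
```

```text
t=18.13 tcp [439.3 164.3  33.2] psi -86.4 tilt 0.031 open 63.6 F [-1.4 -0.3  3.7] q6 0.13
  -> [-0.0006, -0.0045, -0.1167] -0.01 dist 117
```

Gripped. Lift with short up-bursts (this also levels the tool).

carry_out:
  steps:
    - [[0, 0, -0.02], 0]
    - [[0, 0, -0.04], 0]

```text
clock: 18.3
eef_pos: [439.4, 164.2, 72.7]
tcp_rot: [0.684, 0.729, -0.013, -0.012]
force: [-0.5, -0.4, -0.9]
opening: 64.0
```

carry_out:
  steps:
    - [[0, 0, -0.04], 0]
    - [[0, 0, -0.04], 0]

```text
clock: 18.47
eef_pos: [444.1, 165.0, 118.0]
tcp_rot: [0.685, 0.729, -0.009, -0.009]
force: [2.0, 0.3, -0.5]
opening: 64.2
```

carry_out:
  steps:
    - [[0, 0, -0.03], 0]
    - [[0, 0, -0.03], 0]

```text
clock: 18.63
eef_pos: [447.7, 165.7, 152.4]
tcp_rot: [0.684, 0.729, -0.005, -0.006]
force: [1.5, 0.6, -0.1]
opening: 63.8
```

```bash
python3 - <<'E'
from h import *
st()
go((420.5,345,150,-63.2))
E
```

```text
t=18.63 [447.7 165.7 152.4] psi -86.4 zaxis [-0.0164  0.0007] dq [-0.001  0.046  0.061 -0.001 -0.107 -0.   ] open 63.8
t=18.63 tcp [447.7 165.7 152.4] psi -86.4 tilt 0.016 open 63.8 F [ 1.5  0.6 -0.1] q6 0.13
  -> [0.1807, -0.0158, 0.0029] -23.19 dist 181
```

carry_out:
  steps:
    - [[0.025, -0.002, -0.008], -5]
    - [[0.06, -0.005, -0.008], -11]
    - [[0.095, -0.008, -0.008], -17]
    - [[0.13, -0.012, -0.008], -22]
    - [[0.155, -0.014, -0.008], -23.2]

```text
clock: 19.05
eef_pos: [423.1, 321.8, 160.2]
tcp_rot: [0.522, 0.853, -0.004, -0.008]
force: [-0.1, -0.0, -1.4]
opening: 64.0
```

```bash
python3 - <<'E'
from h import *
st()
go((420.5,345,150,-63.2))
E
```

```text
t=19.05 [423.1 321.8 160.2] psi -62.9 zaxis [-0.0169  0.0011] dq [ 0.522  0.237 -0.381 -0.008  0.143  0.352] open 64.0
t=19.05 tcp [423.1 321.8 160.2] psi -62.9 tilt 0.017 open 64.0 F [-0.1 -0.  -1.4] q6 0.02
  -> [0.0218, 0.0084, 0.0103] 0.31 dist 25
```

carry_out:
  steps:
    - [[0.015, 0.005, 0.01], 0.3]
    - [[0.022, 0.0085, 0.01], 0.3]
    - [[0.022, 0.0085, 0.01], 0.3]
    - [[0.022, 0.0085, 0.01], 0.3]
    - [[0.022, 0.0085, 0.01], 0.3]

```text
clock: 19.47
eef_pos: [420.9, 344.3, 150.3]
tcp_rot: [0.524, 0.852, -0.004, -0.007]
force: [-0.1, -0.5, -0.6]
opening: 63.5
```

```bash
python3 - <<'E'
from h import *
st()
go((420.5,345,100,-63.2))
p,d,P=cloud("wrist"); cv2.imwrite("pics/w10.png",p[:,:,::-1])
p,d,P=cloud("scene"); cv2.imwrite("pics/s10.png",p[100:300,300:500,::-1].repeat(3,0).repeat(3,1))
E
```

```text
t=19.47 [420.9 344.3 150.3] psi -63.2 zaxis [-0.0169  0.0007] dq [-0.009 -0.008 -0.     0.002 -0.     0.004] open 63.5
t=19.47 tcp [420.9 344.3 150.3] psi -63.2 tilt 0.017 open 63.5 F [-0.1 -0.5 -0.6] q6 0.07
  -> [0.0004, 0.0008, 0.0503] -0.04 dist 50
```

View pics/w10.png

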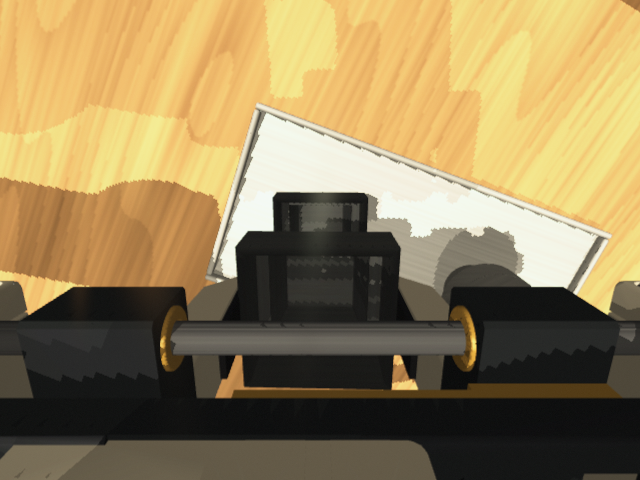

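View pics/s10.png

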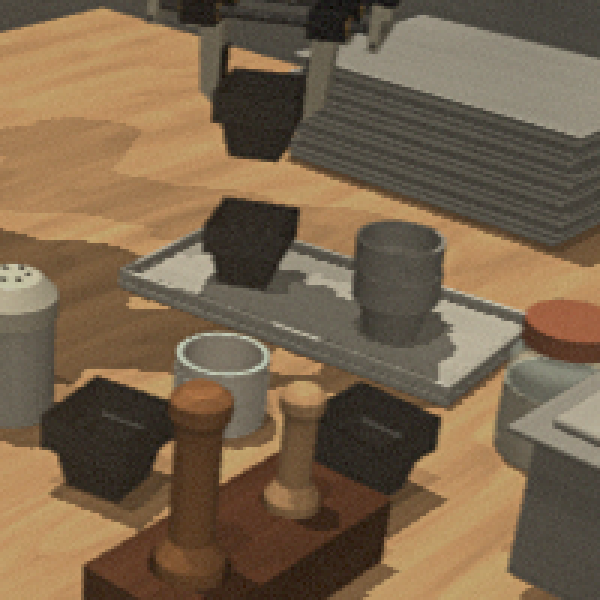

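```bash
cat >> h.py <<'E'
def held(zr=-21):
    s,m=pose(); p,d,P=cloud("wrist"); Q=(P-s["eef_pos"])@m
    k=(Q[...,2]>zr-6)&(Q[...,2]<zr+6)&(abs(Q[...,1])<30)&(Q[...,0]>10)&(Q[...,0]<60); q=Q[k]
    print("held far edge x",np.round(np.percentile(q[:,0],[50,95,99]),1),"z",np.round(np.median(q[:,2]),1),len(q)); return P
E
python3 - <<'E'
from h import *
P=held()
print("s0",rect(P,(420,345),50,50,80))
E
```

```text
held far edge x [29.  30.7 30.9] z -20.8 2585
s0 (array([412.2, 360.8,  64.2,  26.2,  26.6]), 1170, array([52. , 62. , 63.4]))
```

carry_out:
  steps:
    - [[0.0, 0.001, 0.012], 0]
    - [[0.0, 0.001, 0.027], 0]
    - [[0, 0.001, 0.04], 0]
    - [[0, 0.001, 0.045], 0]
    - [[0, 0.001, 0.045], 0]

```text
clock: 20.03
eef_pos: [420.8, 344.0, 104.7]
tcp_rot: [0.525, 0.851, -0.005, -0.008]
force: [-0.4, 0.1, -1.5]
opening: 64.0
```

```bash
python3 - <<'E'
from h import *
st()
go((420.5,345,80,-63.2))
p,d,P=cloud("scene"); cv2.imwrite("pics/s11.png",p[100:300,300:500,::-1].repeat(3,0).repeat(3,1))
E
```

```text
t=20.03 [420.8 344.  104.7] psi -63.3 zaxis [-0.0184  0.    ] dq [ 0.003 -0.02  -0.029 -0.002  0.023  0.002] open 64.0
t=20.03 tcp [420.8 344.  104.7] psi -63.3 tilt 0.018 open 64.0 F [-0.4  0.1 -1.5] q6 0.07
  -> [0.0008, 0.0006, 0.0247] -0.12 dist 25
```

View pics/s11.png

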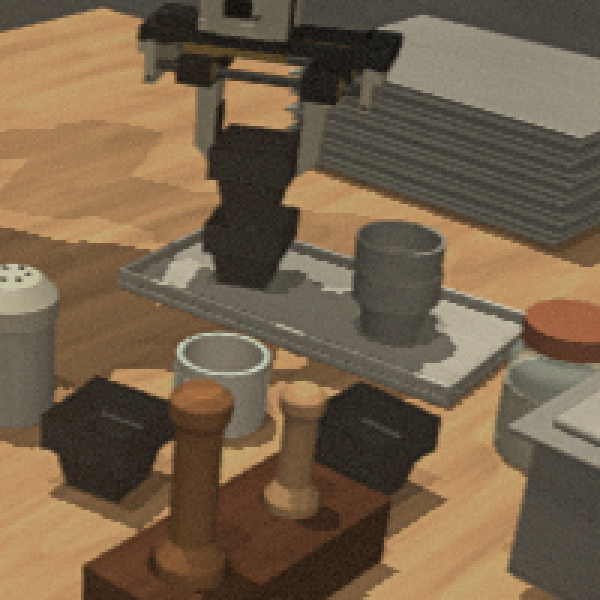

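carry_out:
  steps:
    - [[0.0015, 0, 0.005], 0]
    - [[0.0015, 0, 0.012], 0]
    - [[0.0015, 0, 0.019], 0]
    - [[0.0015, 0, 0.023], 0]
    - [[0.0015, 0, 0.023], 0]

```text
clock: 20.5
eef_pos: [419.5, 345.4, 81.4]
tcp_rot: [0.525, 0.851, -0.005, -0.008]
force: [-0.3, -0.1, -1.1]
opening: 64.0
```

```bash
python3 - <<'E'
from h import *
st()
go((420.5,344.8,66,-63.2))
E
```

```text
t=20.50 [419.5 345.4  81.4] psi -63.3 zaxis [-0.0188 -0.0003] dq [ 0.001 -0.012 -0.017  0.     0.017  0.   ] open 64.0
t=20.50 tcp [419.5 345.4  81.4] psi -63.3 tilt 0.019 open 64.0 F [-0.3 -0.1 -1.1] q6 0.07
  -> [-0.0011, 0.0009, 0.0154] -0.11 dist 15
```

carry_out:
  steps:
    - [[-0.001, 0.001, 0.004], 0]
    - [[-0.001, 0.001, 0.008], 0]
    - [[-0.001, 0.001, 0.012], 0]
    - [[-0.001, 0.001, 0.015], 0]
    - [[-0.001, 0.001, 0.016], 0]

```text
clock: 20.92
eef_pos: [420.3, 344.8, 65.3]
tcp_rot: [0.525, 0.851, -0.005, -0.008]
force: [-2.4, -1.2, 8.2]
opening: 63.8
```

```bash
python3 - <<'E'
from h import *
st()
go((420.5,344.8,66,-63.2))
E
```

```text
t=20.92 [420.3 344.8  65.3] psi -63.3 zaxis [-0.0196 -0.0007] dq [ 0.001  0.002 -0.003 -0.001 -0.01  -0.002] open 63.8
t=20.92 tcp [420.3 344.8  65.3] psi -63.3 tilt 0.020 open 63.8 F [-2.4 -1.2  8.2] q6 0.07
  -> [-0.0001, 0.0002, -0.0007] -0.11 dist 1
```

Seated at the expected height (65). Release and lift.

carry_out:
  steps:
    - [[0, 0, 0], 0]
    - [[0, 0, 0], 0]
    - [[0, 0, 0], 0]
    - [[0, 0, 0], 0]
  jaw: 90

```text
clock: 21.25
eef_pos: [420.4, 344.9, 65.4]
tcp_rot: [0.525, 0.851, -0.005, -0.008]
force: [-0.1, -0.5, -0.5]
opening: 81.7
```

carry_out:
  steps:
    - [[0, 0, -0.03], 0]
    - [[0, 0, -0.06], 0]

```text
clock: 21.42
eef_pos: [420.5, 344.2, 124.6]
tcp_rot: [0.525, 0.851, -0.007, -0.009]
force: [0.1, 1.6, -0.2]
opening: 82.7
```

carry_out:
  steps:
    - [[0, 0, -0.035], 0]
    - [[0, 0, -0.035], 0]

```text
clock: 21.58
eef_pos: [424.2, 346.1, 166.1]
tcp_rot: [0.525, 0.851, -0.002, -0.007]
force: [0.5, 1.3, 0.3]
opening: 82.7
```

carry_out:
  steps:
    - [[0, 0, 0], 0]
    - [[0, 0, 0], 0]

```text
clock: 21.75
eef_pos: [424.8, 346.5, 167.0]
tcp_rot: [0.525, 0.851, -0.001, -0.006]
force: [-0.2, -0.2, 0.5]
opening: 82.6
```

```bash
python3 - <<'E'
from h import *
st()
go((557.5,51.5,170,12.8),(557.5,51.5,170,12.8-90))
p,d,P=cloud("wrist"); cv2.imwrite("pics/w12.png",p[:,:,::-1])
print("s stack",rect(P,(420,345),50,76,100))
print("round stack",circ(P,(558,352),42,75,100))
E
```

```text
t=21.75 [424.8 346.5 167. ] psi -63.3 zaxis [-0.0112  0.0044] dq [-0.001  0.025  0.027  0.001 -0.005  0.001] open 82.6
t=21.75 tcp [424.8 346.5 167. ] psi -63.3 tilt 0.012 open 82.6 F [-0.2 -0.2  0.5] q6 0.07
  -> [-0.3231, -0.014, -0.0058] -76.1 dist 323
  -> [-0.3231, -0.014, -0.0058] 13.9 dist 323
s stack (array([421. , 343.5,  64.2,  64.6,  26.7]), 2778, array([77.3, 86. , 87.4]))
round stack (array([544.5, 371.8,  22.5]), array([544.3, 372.2]), 675, array([76.1, 84.9, 87.1]))
```

View pics/w12.png

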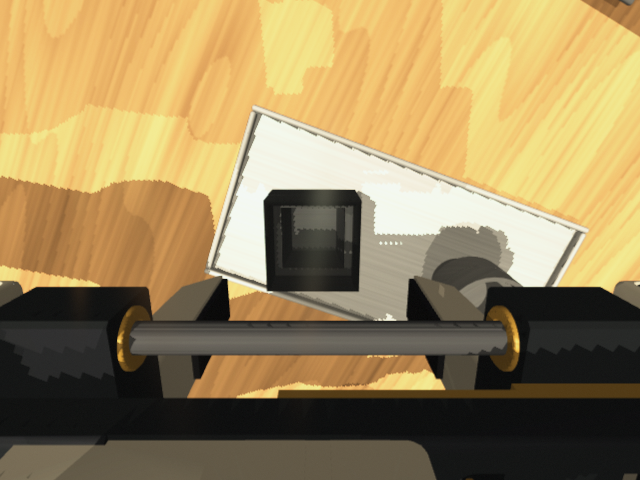

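carry_out:
  steps:
    - [[-0.025, 0, 0], -7]
    - [[-0.055, -0.001, 0], -14]
    - [[-0.085, -0.002, 0], -21]
    - [[-0.115, -0.003, 0], -28]
    - [[-0.145, -0.004, 0], -35]

```text
clock: 22.22
eef_pos: [485.4, 213.4, 163.2]
tcp_rot: [0.241, 0.97, -0.001, -0.008]
force: [0.3, 0.1, -0.2]
opening: 82.7
```

```bash
python3 - <<'E'
from h import *
go((557.5,51.5,160,12.8))
E
```

```text
t=22.22 tcp [485.4 213.4 163.2] psi -27.9 tilt 0.016 open 82.7 F [ 0.3  0.1 -0.2] q6 -0.82
  -> [-0.1396, -0.1092, 0.0017] -40.73 dist 177
```

carry_out:
  steps:
    - [[-0.025, -0.02, 0], -7]
    - [[-0.055, -0.043, 0], -14]
    - [[-0.085, -0.066, 0], -21]
    - [[-0.11, -0.086, 0], -28]
    - [[-0.13, -0.1, 0], -35]

```text
clock: 22.63
eef_pos: [553.4, 61.3, 160.2]
tcp_rot: [-0.059, 0.998, 0.002, -0.009]
force: [0.9, 1.2, 0.5]
opening: 82.5
```

```bash
python3 - <<'E'
from h import *
go((557.5,51.5,140,12.8))
E
```

```text
t=22.63 tcp [553.4  61.3 160.2] psi 6.8 tilt 0.019 open 82.5 F [0.9 1.2 0.5] q6 -1.72
  -> [-0.0033, -0.0103, 0.0201] -6.02 dist 23
```

carry_out:
  steps:
    - [[-0.003, -0.01, 0.01], -6]
    - [[-0.003, -0.01, 0.02], -6]
    - [[-0.003, -0.01, 0.02], -6]
    - [[-0.003, -0.01, 0.02], -6]
    - [[-0.003, -0.01, 0.02], -6]

```text
clock: 23.05
eef_pos: [556.7, 52.8, 139.9]
tcp_rot: [-0.111, 0.994, 0.002, -0.01]
force: [-0.2, 0.2, -0.1]
opening: 83.0
```

```bash
python3 - <<'E'
from h import *
p,d,P=cloud("wrist"); cv2.imwrite("pics/w13.png",p[:,:,::-1])
print("sA",rect(P,(557.5,51.4),50,45,80))
go((557.5,51.5,48,12.8))
E
```

```text
sA (array([558.5,  49.7,  64.4,  64.1,  12.7]), 2580, array([46.1, 54.1, 55.5]))
t=23.10 tcp [557.   52.8 140.4] psi 12.8 tilt 0.019 open 82.5 F [-0.5 -1.2  0.7] q6 -1.84
  -> [-0.0018, -0.002, 0.0923] -0.02 dist 92
```

View pics/w13.png

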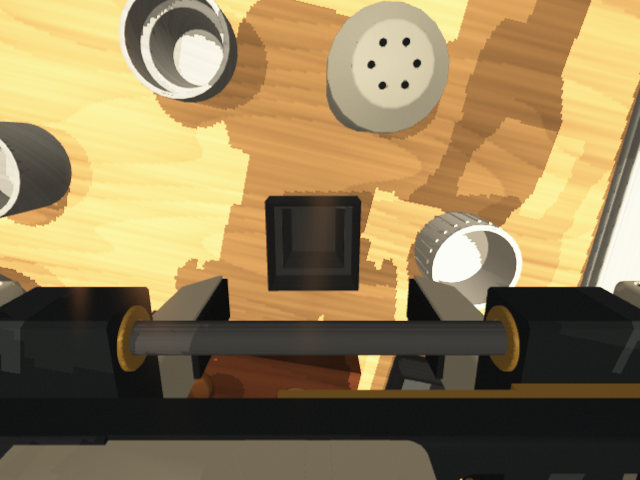

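carry_out:
  steps:
    - [[-0.002, -0.003, 0.02], 0]
    - [[-0.002, -0.003, 0.045], 0]
    - [[-0.002, -0.003, 0.07], 0]
    - [[-0.002, -0.003, 0.09], 0]
    - [[-0.002, -0.003, 0.092], 0]

```text
clock: 23.52
eef_pos: [555.5, 51.5, 45.4]
tcp_rot: [-0.111, 0.994, 0.003, -0.012]
force: [-0.7, -0.4, -0.9]
opening: 82.5
```

```bash
python3 - <<'E'
from h import *
go((558.2,50.4,32,12.8))
st()
E
```

```text
t=23.52 tcp [555.5  51.5  45.4] psi 12.8 tilt 0.024 open 82.5 F [-0.7 -0.4 -0.9] q6 -1.84
  -> [-0.0027, -0.0018, 0.0133] -0.0 dist 14
t=23.52 [555.5  51.5  45.4] psi 12.8 zaxis [-0.0241  0.0024] dq [-0.    -0.012 -0.03   0.001  0.016 -0.006] open 82.5
```

carry_out:
  steps:
    - [[-0.002, -0.001, 0.006], 0]
    - [[-0.003, -0.002, 0.013], 0]
    - [[-0.003, -0.002, 0.013], 0]
    - [[-0.003, -0.002, 0.013], 0]
    - [[-0.003, -0.002, 0.013], 0]

```text
clock: 23.93
eef_pos: [559.2, 50.3, 33.2]
tcp_rot: [-0.111, 0.994, 0.002, -0.011]
force: [0.3, 0.1, -0.9]
opening: 83.1
```

carry_out:
  steps:
    - [[0, 0, 0], 0]
    - [[0, 0, 0], 0]
    - [[0, 0, 0], 0]
    - [[0, 0, 0], 0]
    - [[0, 0, 0], 0]
  jaw: 0

```text
clock: 24.35
eef_pos: [559.4, 50.3, 33.6]
tcp_rot: [-0.111, 0.994, 0.002, -0.011]
force: [-0.5, 0.6, 3.3]
opening: 63.7
```

```bash
python3 - <<'E'
from h import *
st(); go((558.2,50.4,32,12.8))
E
```

```text
t=24.35 [559.4  50.3  33.6] psi 12.8 zaxis [-0.0219  0.0024] dq [-0.001  0.     0.001 -0.002  0.001 -0.   ] open 63.7
t=24.35 tcp [559.4  50.3  33.6] psi 12.8 tilt 0.022 open 63.7 F [-0.5  0.6  3.3] q6 -1.84
  -> [0.0011, 0.0004, 0.0016] -0.01 dist 2
```

carry_out:
  steps:
    - [[0, 0, -0.02], 0]
    - [[0, 0, -0.04], 0]

```text
clock: 24.52
eef_pos: [559.0, 50.2, 72.8]
tcp_rot: [-0.111, 0.994, 0.003, -0.013]
force: [0.2, 0.1, -1.1]
opening: 63.5
```

carry_out:
  steps:
    - [[0, 0, -0.04], 0]
    - [[0, 0, -0.04], 0]

```text
clock: 24.68
eef_pos: [563.6, 50.0, 119.0]
tcp_rot: [-0.111, 0.994, 0.002, -0.008]
force: [2.0, 0.5, -0.8]
opening: 63.7
```

carry_out:
  steps:
    - [[0, 0, -0.04], 0]
    - [[0, 0, -0.04], 0]

```text
clock: 24.85
eef_pos: [566.9, 49.8, 164.2]
tcp_rot: [-0.112, 0.994, 0.001, -0.003]
force: [2.4, 1.0, 0.6]
opening: 64.0
```

```bash
python3 - <<'E'
from h import *
st()
go((421,344,165,26.7))
E
```

```text
t=24.85 [566.9  49.8 164.2] psi 12.8 zaxis [-0.0065  0.0015] dq [-0.002 -0.014 -0.038 -0.     0.042  0.001] open 64.0
t=24.85 tcp [566.9  49.8 164.2] psi 12.8 tilt 0.007 open 64.0 F [2.4 1.  0.6] q6 -1.84
  -> [0.077, 0.3192, 0.0006] -13.89 dist 328
```

carry_out:
  steps:
    - [[0.007, 0.03, -0.005], -3]
    - [[0.016, 0.065, -0.005], -7]
    - [[0.025, 0.105, -0.005], -13.9]
    - [[0.034, 0.145, -0.005], -13.9]
    - [[0.043, 0.18, -0.005], -13.9]

```text
clock: 25.27
eef_pos: [483.8, 217.5, 169.7]
tcp_rot: [-0.231, 0.973, 0.002, -0.003]
force: [1.1, 1.0, -0.6]
opening: 63.7
```

```bash
python3 - <<'E'
from h import *
go((421,344,165,26.7))
E
```

```text
t=25.27 tcp [483.8 217.5 169.7] psi 26.7 tilt 0.007 open 63.7 F [ 1.1  1.  -0.6] q6 -1.76
  -> [-0.0008, 0.1412, 0.0054] 0.03 dist 141
```

carry_out:
  steps:
    - [[0, 0.04, 0], 0]
    - [[0, 0.075, 0], 0]
    - [[-0.001, 0.105, 0], 0]
    - [[-0.001, 0.13, 0], 0]
    - [[-0.001, 0.14, 0], 0]

```text
clock: 25.68
eef_pos: [419.8, 345.6, 170.0]
tcp_rot: [-0.232, 0.973, 0.002, -0.003]
force: [-0.4, 0.1, -2.0]
opening: 63.5
```

carry_out:
  steps:
    - [[0, 0, 0], 0]
    - [[0, 0, 0], 0]
    - [[0, 0, 0], 0]

```text
clock: 25.93
eef_pos: [420.4, 344.7, 169.7]
tcp_rot: [-0.232, 0.973, 0.002, -0.003]
force: [0.9, -0.2, -1.4]
opening: 64.0
```

```bash
python3 - <<'E'
from h import *
P=held(); st()
go((421,344,128,26.7))
E
```

```text
held far edge x [31.5 33.5 33.6] z -20.0 2483
t=25.98 [420.5 344.5 169.8] psi 26.8 zaxis [-0.0073  0.0021] dq [-0.007 -0.002 -0.001  0.004  0.003  0.003] open 64.0
t=25.98 tcp [420.5 344.5 169.8] psi 26.8 tilt 0.008 open 64.0 F [ 0.9 -0.2 -0.8] q6 -1.50
  -> [-0.0004, -0.0009, 0.0418] 0.11 dist 42
```

carry_out:
  steps:
    - [[-0.0017, -0.0006, 0.01], 0]
    - [[-0.0017, -0.0006, 0.025], 0]
    - [[-0.0017, -0.0006, 0.037], 0]
    - [[-0.0017, -0.0006, 0.042], 0]
    - [[-0.0017, -0.0006, 0.042], 0]

```text
clock: 26.4
eef_pos: [421.8, 343.5, 126.1]
tcp_rot: [-0.231, 0.973, 0.001, -0.005]
force: [-0.4, 0.3, -1.0]
opening: 63.8
```

```bash
python3 - <<'E'
from h import *
st()
go((422.5,344.5,105,26.7),(422.5,344.5,90,26.7))
E
```

```text
t=26.40 [421.8 343.5 126.1] psi 26.7 zaxis [-0.01    0.0003] dq [ 0.007 -0.022 -0.033  0.002  0.025  0.003] open 63.8
t=26.40 tcp [421.8 343.5 126.1] psi 26.7 tilt 0.010 open 63.8 F [-0.4  0.3 -1. ] q6 -1.50
  -> [-0.0013, 0.0004, 0.0211] 0.03 dist 21
  -> [-0.0014, 0.0004, 0.0361] 0.03 dist 36
```

carry_out:
  steps:
    - [[-0.001, 0.0005, 0.005], 0]
    - [[-0.001, 0.0005, 0.011], 0]
    - [[-0.001, 0.0005, 0.017], 0]
    - [[-0.001, 0.0005, 0.02], 0]
    - [[-0.001, 0.0005, 0.02], 0]

```text
clock: 26.82
eef_pos: [421.9, 344.2, 105.3]
tcp_rot: [-0.231, 0.973, 0.001, -0.005]
force: [-0.3, -0.6, -1.8]
opening: 63.8
```

```bash
python3 - <<'E'
from h import *
st()
go((422.3,344.5,90,26.7))
E
```

```text
t=26.82 [421.9 344.2 105.3] psi 26.7 zaxis [-0.0112 -0.0004] dq [ 0.001 -0.012 -0.014  0.001  0.015 -0.   ] open 63.8
t=26.82 tcp [421.9 344.2 105.3] psi 26.7 tilt 0.011 open 63.8 F [-0.3 -0.6 -1.8] q6 -1.50
  -> [-0.0007, 0.0, 0.0153] 0.03 dist 15
```

carry_out:
  steps:
    - [[-0.0005, 0, 0.004], 0]
    - [[-0.0005, 0, 0.008], 0]
    - [[-0.0005, 0, 0.012], 0]
    - [[-0.0005, 0, 0.016], 0]
    - [[-0.0005, 0, 0.017], 0]

```text
clock: 27.23
eef_pos: [422.4, 344.6, 89.3]
tcp_rot: [-0.231, 0.973, 0.001, -0.005]
force: [-4.6, -3.1, 17.4]
opening: 63.6
```

```bash
python3 - <<'E'
from h import *
st()
go((422.3,344.5,89,26.7))
E
```

```text
t=27.23 [422.4 344.6  89.3] psi 26.7 zaxis [-0.0102 -0.    ] dq [ 0.002 -0.003  0.002 -0.001 -0.011  0.001] open 63.6
t=27.23 tcp [422.4 344.6  89.3] psi 26.7 tilt 0.010 open 63.6 F [-4.6 -3.1 17.4] q6 -1.50
  -> [0.0001, -0.0, 0.0003] 0.04 dist 0
```

Seated at 89.3 with contact force. Release.

carry_out:
  steps:
    - [[0, 0, 0], 0]
    - [[0, 0, 0], 0]
    - [[0, 0, 0], 0]
    - [[0, 0, 0], 0]
  jaw: 90

```text
clock: 27.57
eef_pos: [422.3, 344.6, 89.1]
tcp_rot: [-0.231, 0.973, 0.001, -0.005]
force: [0.2, 0.3, -0.6]
opening: 81.3
```

carry_out:
  steps:
    - [[0, 0, -0.03], 0]
    - [[0, 0, -0.06], 0]
    - [[0, 0, -0.09], 0]
    - [[0, 0, -0.09], 0]
    - [[0, 0, -0.09], 0]

```text
clock: 27.98
eef_pos: [424.0, 345.1, 180.6]
tcp_rot: [-0.231, 0.973, 0.002, -0.003]
force: [0.4, 0.3, -0.4]
opening: 82.9
```

```bash
python3 - <<'E'
from h import *
st()
p,d,P=cloud("wrist"); cv2.imwrite("pics/w14.png",p[:,:,::-1])
print("s stack",rect(P,(420,345),50,98,125))
p,d,P=cloud("top"); cv2.imwrite("pics/t14.png",p[:,:,::-1])
print("ramekin",circ(P,(548,167),48,35,70)); print("sC",rect(P,(672,170),50,40,80)); print("rB",circ(P,(450,-57),48,40,70)); print("mould",circ(P,(557,-178),60,40,70)); print("dredger",circ(P,(445,66),48,70,120))
go((671,170,160,0))
E
```

```text
t=27.98 [424.  345.1 180.6] psi 26.7 zaxis [-0.0071  0.0018] dq [-0.002  0.038  0.055 -0.001 -0.012  0.001] open 82.9
s stack (array([421.6, 343.5,  64.5,  64.3,  26.7]), 3173, array([100. , 109.9, 111.3]))
ramekin (array([548.3, 168. ,  32.8]), array([547.7, 168.4]), 239, array([38.9, 49.9, 53.5]))
sC (array([671.7, 169.7,  64.9,  64.7,  89.1]), 332, array([42. , 53.6, 57.6]))
rB (array([450. , -57.4,  32.9]), array([450.2, -57.4]), 185, array([44.5, 54.2, 57.4]))
mould (array([ 556.4, -177.8,   33.3]), array([ 557. , -177.6]), 242, array([42.5, 53.9, 56.9]))
dredger (array([444.3,  66.4,  31.9]), array([445. ,  66.3]), 804, array([ 90.4, 100.8, 106.6]))
t=28.08 tcp [422.7 344.2 178.2] psi 26.7 tilt 0.012 open 82.5 F [-0.2 -0.7 -0.2] q6 -1.50
  -> [-0.1435, -0.2674, 0.0154] 26.74 dist 304
```

View pics/t14.png

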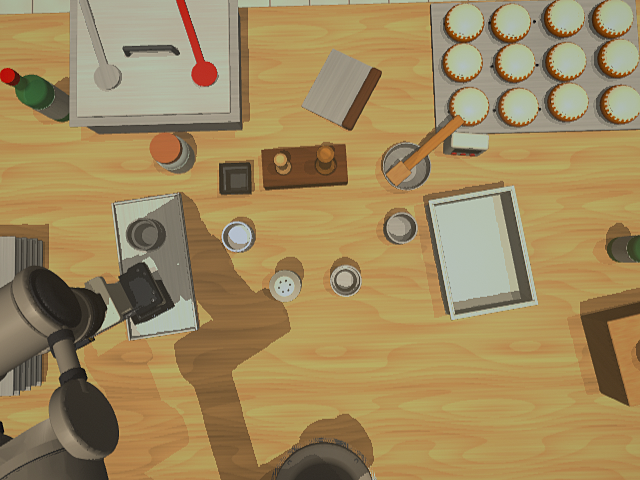

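```bash
python3 - <<'E'
from h import *
p,d,P=cloud("top")
m=(P[...,2]>15)&(P[...,0]>600)&(P[...,0]<860)&(P[...,1]>90)&(P[...,1]<330)
q=P[m]
H,xe,ye=np.histogram2d(q[:,0],q[:,1],bins=[np.arange(600,861,20),np.arange(90,331,20)],weights=q[:,2]); N=np.histogram2d(q[:,0],q[:,1],bins=[xe,ye])[0]
print(ye[:-1]);
for i,r in enumerate(np.nan_to_num(H/N)): print(int(xe[i]),np.round(r).astype(int))
E
```

```text
[ 90 110 130 150 170 190 210 230 250 270 290 310]
600 [ 0  0  0  0  0  0  0  0  0  0 18  0]
620 [ 0  0 43 43 45 47  0  0  0  0 19  0]
640 [40 43 47 45 42 41  0  0  0  0 18 18]
660 [46 46 46  0 18 37  0  0  0  0  0  0]
680 [46 44 44 27 28 38  0  0  0 51 64 59]
700 [ 46  47  48  47  49  49   0   0  47  77 100  98]
720 [ 45  46   0   0   0   0   0   0  56  98 101 101]
740 [  0   0   0   0   0   0   0   0  47  89 101 101]
760 [  0   0 103 102 102 103 102 103 102 101 101 103]
780 [  0   0 102  87  82  82  83  83  81  81  81  82]
800 [  0   0 102  98 110 110 110 110 110 110 110 110]
820 [  0   0 103  98 110 110 110 110 110 110 110 110]
840 [  0   0 102  97 110 113 115 111 110 110 110 110]<stdin>:7: RuntimeWarning: invalid value encountered in divide
```

```bash
python3 - <<'E'
from h import *
p,d,P=cloud("top")
for z in (60,80,90,98,104,108):
  q=P[(P[...,2]>z)&(P[...,2]<z+10)&(P[...,0]>725)&(P[...,0]<900)&(P[...,1]>125)&(P[...,1]<215)]
  print(z,len(q),np.round(np.percentile(q[:,0],[0,2,10]),1), np.round(np.percentile(q[:,2],[50,98]),1))
E
```

```text
60 2 [788.3 788.3 788.3] [60.4 60.5]Traceback (most recent call last):
  File "<stdin>", line 5, in <module>
    return _quantile_unchecked(
        a, q, axis, out, overwrite_input, method, keepdims, weights)
    return _ureduce(a,
                    func=_quantile_ureduce_func,
    ...<5 lines>...
                    overwrite_input=overwrite_input,
                    method=method)
    r = func(a, **kwargs)
    result = _quantile(arr,
                       quantiles=q,
    ...<2 lines>...
                       out=out,
                       weights=wgt)
    slices_having_nans = np.isnan(arr[-1, ...])
                                  ~~~^^^^^^^^^
IndexError: index -1 is out of bounds for axis 0 with size 0
```

```bash
python3 - <<'E'
from h import *
p,d,P=cloud("top")
q=P[(P[...,2]>62)&(P[...,2]<130)&(P[...,0]>725)&(P[...,0]<900)&(P[...,1]>125)&(P[...,1]<215)]
o=q[np.argsort(q[:,0])]; print(np.round(o[:400:25],1))
E
```

```text
[[775.8 167.  104.8]
 [777.5 150.9 104.4]
 [779.  183.5 102.8]
 [780.4 189.  105.2]
 [782.1 194.1 100.3]
 [783.5 197.5 102.9]
 [785.  193.2 104. ]
 [786.9 199.  105.1]
 [788.5 163.1 103.2]
 [789.7 193.6 102.2]
 [791.3 167.4 101.4]
 [793.  206.7 106.1]
 [794.1 184.4 106.8]
 [794.9 167.8 109.4]
 [795.9 209.8 109.9]
 [797.4 153.3 100.4]]
```

```bash
python3 - <<'E'
from h import *
go((672.3,169,165,-90.5))
E
```

```text
t=28.23 tcp [422.7 344.2 177.7] psi 26.7 tilt 0.013 open 82.7 F [ 0.9 -0.  -0.5] q6 -1.50
  -> [-0.1442, -0.2688, 0.0098] 117.24 dist 305
```

carry_out:
  steps:
    - [[-0.015, -0.025, 0], 7]
    - [[-0.03, -0.055, 0], 14]
    - [[-0.045, -0.085, 0], 21]
    - [[-0.06, -0.115, 0], 28]
    - [[-0.075, -0.145, 0], 35]

```text
clock: 28.65
eef_pos: [555.5, 247.3, 175.0]
tcp_rot: [0.075, 0.997, -0.002, -0.007]
force: [0.7, 0.1, -0.1]
opening: 82.1
```

```bash
python3 - <<'E'
from h import *
go((672.3,169,165,-90.5))
E
```

```text
t=28.65 tcp [555.5 247.3 175. ] psi -8.6 tilt 0.015 open 82.1 F [ 0.7  0.1 -0.1] q6 -1.13
  -> [-0.1273, -0.0599, 0.0085] 81.91 dist 141
```

carry_out:
  steps:
    - [[-0.025, -0.01, 0], 7]
    - [[-0.05, -0.02, 0], 14]
    - [[-0.075, -0.035, 0], 21]
    - [[-0.1, -0.045, 0], 28]
    - [[-0.11, -0.05, 0], 35]

```text
clock: 29.07
eef_pos: [658.9, 178.8, 171.7]
tcp_rot: [0.375, 0.927, -0.004, -0.007]
force: [-0.3, -0.6, -1.2]
opening: 82.5
```

```bash
python3 - <<'E'
from h import *
go((672.3,169,165,-90.5))
E
```

```text
t=29.07 tcp [658.9 178.8 171.7] psi -44.1 tilt 0.016 open 82.5 F [-0.3 -0.6 -1.2] q6 -0.65
  -> [-0.0165, 0.0024, 0.0066] 46.43 dist 18
```

carry_out:
  steps:
    - [[-0.005, 0, 0], 7]
    - [[-0.01, 0.001, 0], 14]
    - [[-0.0165, 0.002, 0], 21]
    - [[-0.0165, 0.002, 0], 28]
    - [[-0.0165, 0.002, 0], 35]

```text
clock: 29.48
eef_pos: [672.0, 168.2, 169.8]
tcp_rot: [0.639, 0.769, -0.007, -0.006]
force: [0.0, 0.4, -0.1]
opening: 82.9
```

carry_out:
  steps:
    - [[0, 0, -0.01], 6]
    - [[0, 0, -0.02], 11.5]
    - [[0, 0, -0.02], 11.5]
    - [[0, 0, -0.02], 11.5]

```text
clock: 29.82
eef_pos: [672.4, 168.3, 189.1]
tcp_rot: [0.712, 0.702, -0.008, -0.005]
force: [0.4, -0.2, 0.0]
opening: 82.7
```

```bash
python3 - <<'E'
from h import *
go((672.3,169,80,-90.5)); st()
p,d,P=cloud("wrist"); cv2.imwrite("pics/w15.png",p[:,:,::-1])
print("sC",rect(P,(672.3,169),50,45,80))
E
```

```text
t=29.82 tcp [672.4 168.3 189.1] psi -90.8 tilt 0.019 open 82.7 F [ 0.4 -0.2  0. ] q6 0.15
  -> [0.0011, 0.0019, 0.1091] -0.29 dist 109
t=29.82 [672.4 168.3 189.1] psi -90.8 zaxis [-0.0187 -0.0034] dq [ 0.001  0.007  0.02   0.001 -0.001 -0.018] open 82.7
sC (array([672.8, 168.8,  64.6,  64.1,  90. ]), 1789, array([46.8, 54.1, 55.5]))
```

View pics/w15.png

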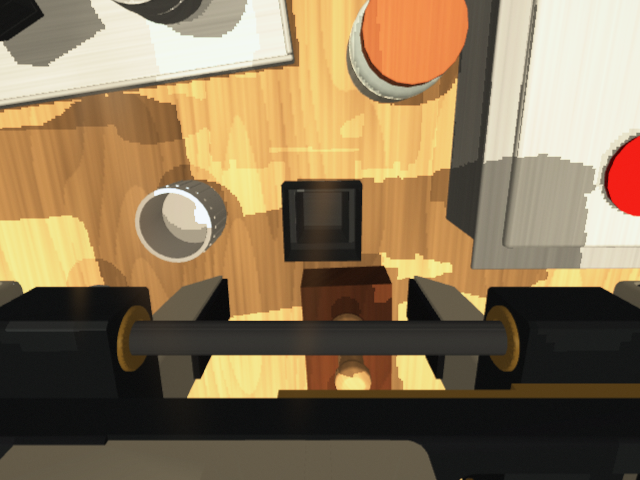

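carry_out:
  steps:
    - [[0.0015, 0, 0.03], -0.5]
    - [[0.0015, 0.001, 0.06], -0.5]
    - [[0.0015, 0.002, 0.09], -0.5]
    - [[0.0015, 0.002, 0.109], -0.5]
    - [[0.0015, 0.002, 0.109], -0.5]

```text
clock: 30.28
eef_pos: [668.3, 168.8, 73.1]
tcp_rot: [0.708, 0.706, -0.013, -0.009]
force: [-0.9, 1.1, -1.7]
opening: 82.7
```

carry_out:
  steps:
    - [[0, 0, 0], 0]
    - [[0, 0, 0], 0]

```text
clock: 30.45
eef_pos: [667.9, 168.8, 72.8]
tcp_rot: [0.707, 0.707, -0.013, -0.009]
force: [0.4, 0.2, -0.1]
opening: 82.8
```

```bash
python3 - <<'E'
from h import *
go((672.8,168.8,36,-90.3)); st()
E
```

```text
t=30.45 tcp [667.9 168.8  72.8] psi -90.1 tilt 0.033 open 82.8 F [ 0.4  0.2 -0.1] q6 0.14
  -> [0.0002, 0.006, 0.0366] 0.22 dist 37
t=30.45 [667.9 168.8  72.8] psi -90.1 zaxis [-0.0321 -0.0053] dq [-0.002 -0.022 -0.018  0.     0.002  0.01 ] open 82.8
```

carry_out:
  steps:
    - [[0, 0.003, -0.04], 0.2]
    - [[0, 0.004, -0.04], 0.2]

```text
clock: 30.62
eef_pos: [677.2, 169.6, 120.8]
tcp_rot: [0.709, 0.706, -0.008, -0.006]
force: [1.7, -0.0, 1.8]
opening: 82.9
```

carry_out:
  steps:
    - [[0, 0, -0.04], 0]
    - [[0, 0, -0.04], 0]

```text
clock: 30.78
eef_pos: [681.4, 170.3, 169.4]
tcp_rot: [0.708, 0.706, -0.003, -0.002]
force: [0.1, 0.0, 1.5]
opening: 82.7
```

carry_out:
  steps:
    - [[0, 0, 0], 0]
    - [[0, 0, 0], 0]

```text
clock: 30.95
eef_pos: [683.1, 170.6, 173.3]
tcp_rot: [0.708, 0.706, 0.0, 0.001]
force: [0.2, -0.3, 0.4]
opening: 82.8
```

```bash
python3 - <<'E'
from h import *
go((672.8,168.8,100,-90.3)); st()
E
```

```text
t=30.95 tcp [683.1 170.6 173.3] psi -90.2 tilt 0.001 open 82.8 F [ 0.2 -0.3  0.4] q6 0.14
  -> [-0.0018, -0.0104, 0.0733] 0.14 dist 74
t=30.95 [683.1 170.6 173.3] psi -90.2 zaxis [ 0.0012 -0.0006] dq [-0.002  0.035  0.051 -0.001 -0.008  0.002] open 82.8
```

Tool now level. Descend gently.

carry_out:
  steps:
    - [[-0.001, -0.004, 0.012], 0]
    - [[-0.002, -0.008, 0.028], 0]
    - [[-0.002, -0.01, 0.044], 0]
    - [[-0.002, -0.01, 0.055], 0]
    - [[-0.002, -0.01, 0.06], 0]

```text
clock: 31.37
eef_pos: [671.9, 168.4, 110.6]
tcp_rot: [0.708, 0.706, -0.001, -0.001]
force: [-0.0, -0.5, -0.6]
opening: 82.6
```

carry_out:
  steps:
    - [[0, 0, 0], 0]
    - [[0, 0, 0], 0]

```text
clock: 31.53
eef_pos: [671.8, 168.4, 110.0]
tcp_rot: [0.708, 0.706, -0.002, -0.001]
force: [0.1, 0.0, -0.0]
opening: 82.5
```

```bash
python3 - <<'E'
from h import *
go((672.8,168.8,60,-90.3)); st()
E
```

```text
t=31.53 tcp [671.8 168.4 110. ] psi -90.2 tilt 0.004 open 82.5 F [ 0.1  0.  -0. ] q6 0.14
  -> [0.0005, 0.0012, 0.05] 0.15 dist 50
t=31.53 [671.8 168.4 110. ] psi -90.2 zaxis [-0.0038 -0.0013] dq [ 0.    -0.015 -0.016 -0.002  0.003  0.001] open 82.5
```

carry_out:
  steps:
    - [[0.0005, 0.001, 0.01], 0]
    - [[0.0005, 0.001, 0.025], 0]
    - [[0.0005, 0.001, 0.04], 0]
    - [[0.0005, 0.001, 0.048], 0]
    - [[0.0005, 0.001, 0.048], 0]

```text
clock: 31.95
eef_pos: [671.6, 168.6, 59.8]
tcp_rot: [0.708, 0.706, -0.003, -0.002]
force: [0.3, -0.8, -1.1]
opening: 82.5
```

```bash
python3 - <<'E'
from h import *
go((672.8,168.8,36,-90.2)); st()
E
```

```text
t=31.95 tcp [671.6 168.6  59.8] psi -90.2 tilt 0.007 open 82.5 F [ 0.3 -0.8 -1.1] q6 0.14
  -> [0.0002, 0.0014, 0.0238] 0.05 dist 24
t=31.95 [671.6 168.6  59.8] psi -90.2 zaxis [-0.0072 -0.0018] dq [ 0.001 -0.029 -0.029 -0.001  0.03  -0.001] open 82.5
```

carry_out:
  steps:
    - [[0.0, 0.0015, 0.006], 0]
    - [[0.0, 0.0015, 0.014], 0]
    - [[0.0, 0.0015, 0.021], 0]
    - [[0.0, 0.0015, 0.023], 0]
    - [[0.0, 0.0015, 0.023], 0]

```text
clock: 32.37
eef_pos: [672.5, 168.5, 35.9]
tcp_rot: [0.708, 0.706, -0.004, -0.002]
force: [-0.6, 0.2, 0.7]
opening: 82.6
```

```bash
python3 - <<'E'
from h import *
go((672.8,168.8,36,-90.2)); st()
E
```

```text
t=32.37 tcp [672.5 168.5  35.9] psi -90.2 tilt 0.009 open 82.6 F [-0.6  0.2  0.7] q6 0.14
  -> [0.0003, 0.0003, -0.0001] 0.05 dist 0
t=32.37 [672.5 168.5  35.9] psi -90.2 zaxis [-0.0086 -0.002 ] dq [ 0.002 -0.013 -0.014 -0.001  0.01   0.   ] open 82.6
```

carry_out:
  steps:
    - [[0, 0, 0], 0]
    - [[0, 0, 0], 0]
    - [[0, 0, 0], 0]
    - [[0, 0, 0], 0]
    - [[0, 0, 0], 0]
  jaw: 0

```text
clock: 32.78
eef_pos: [672.8, 168.5, 36.4]
tcp_rot: [0.708, 0.706, -0.003, -0.002]
force: [-0.9, 0.8, 0.7]
opening: 63.9
```

carry_out:
  steps:
    - [[0, 0, -0.015], 0]
    - [[0, 0, -0.035], 0]

```text
clock: 32.95
eef_pos: [671.4, 168.4, 69.4]
tcp_rot: [0.708, 0.706, -0.005, -0.004]
force: [0.9, 0.1, -0.5]
opening: 63.6
```

carry_out:
  steps:
    - [[0, 0, -0.04], 0]
    - [[0, 0, -0.04], 0]

```text
clock: 33.12
eef_pos: [675.3, 169.1, 116.9]
tcp_rot: [0.708, 0.706, -0.001, -0.0]
force: [2.3, 0.2, 0.4]
opening: 63.2
```

carry_out:
  steps:
    - [[0, 0, -0.04], 0]
    - [[0, 0, -0.06], 0]
    - [[0, 0, -0.06], 0]
    - [[0, 0, -0.06], 0]

```text
clock: 33.45
eef_pos: [676.3, 169.3, 179.0]
tcp_rot: [0.708, 0.706, 0.001, 0.001]
force: [0.1, -1.0, -2.8]
opening: 63.7
```

```bash
python3 - <<'E'
from h import *
st(); go((421.6,344,190,-63.3)); held(-18)
E
```

```text
t=33.45 [676.3 169.3 179. ] psi -90.1 zaxis [ 0.0026 -0.0004] dq [-0.001  0.047  0.063 -0.002 -0.009 -0.001] open 63.7
t=33.45 tcp [676.3 169.3 179. ] psi -90.1 tilt 0.003 open 63.7 F [ 0.1 -1.  -2.8] q6 0.14
  -> [0.1741, -0.2551, -0.0117] -26.84 dist 309
held far edge x [30.6 32.5 32.6] z -17.8 2548
```

carry_out:
  steps:
    - [[0.017, -0.025, 0], -6]
    - [[0.036, -0.053, 0], -12]
    - [[0.056, -0.083, 0], -18]
    - [[0.076, -0.113, 0], -24]
    - [[0.094, -0.138, 0], -26.8]

```text
clock: 33.92
eef_pos: [534.1, 263.9, 174.6]
tcp_rot: [0.523, 0.852, -0.003, -0.002]
force: [0.2, 0.9, -2.1]
opening: 63.4
```

```bash
python3 - <<'E'
from h import *
go((421.6,344,185,-63.3))
E
```

```text
t=33.92 tcp [534.1 263.9 174.6] psi -63.0 tilt 0.007 open 63.4 F [ 0.2  0.9 -2.1] q6 -0.14
  -> [0.1224, -0.0641, -0.0099] 0.27 dist 139
```

carry_out:
  steps:
    - [[0.03, -0.016, -0.01], 0.3]
    - [[0.06, -0.032, -0.01], 0.3]
    - [[0.09, -0.048, -0.01], 0.3]
    - [[0.11, -0.058, -0.01], 0.3]
    - [[0.12, -0.063, -0.01], 0.3]

```text
clock: 34.33
eef_pos: [420.2, 343.2, 183.4]
tcp_rot: [0.524, 0.852, -0.004, -0.003]
force: [-0.1, -0.0, -2.1]
opening: 63.6
```

carry_out:
  steps:
    - [[0, 0, 0], 0]
    - [[0, 0, 0], 0]
    - [[0, 0, 0], 0]

```text
clock: 34.58
eef_pos: [421.0, 342.4, 182.7]
tcp_rot: [0.524, 0.852, -0.005, -0.003]
force: [0.1, 0.0, -1.2]
opening: 63.6
```

```bash
python3 - <<'E'
from h import *
P=held(-18); st()
q=near(P,(421.6,344),50,104,114); print(rect(P,(421.6,344),50,104,115))
go((421.6,344,155,-63.3))
E
```

```text
held far edge x [30.6 32.5 32.7] z -17.8 2556
t=34.63 [421.3 342.3 182.8] psi -63.3 zaxis [-0.0106 -0.0046] dq [-0.007 -0.003 -0.004  0.002  0.004  0.003] open 63.7
(array([410.8, 364.2,  64. ,  18.3,  26.4]), 997, array([106.1, 110.3, 111.4]))
t=34.63 tcp [421.3 342.3 182.8] psi -63.3 tilt 0.012 open 63.7 F [ 0.4  0.1 -1. ] q6 0.07
  -> [0.0013, 0.0014, 0.0278] 0.03 dist 28
```

carry_out:
  steps:
    - [[0.0008, 0.001, 0.008], 0]
    - [[0.0008, 0.001, 0.02], 0]
    - [[0.0008, 0.001, 0.03], 0]
    - [[0.0008, 0.001, 0.034], 0]
    - [[0.0008, 0.001, 0.034], 0]

```text
clock: 35.05
eef_pos: [421.2, 342.6, 147.2]
tcp_rot: [0.525, 0.851, -0.006, -0.004]
force: [-0.6, 1.5, -2.0]
opening: 63.9
```

```bash
python3 - <<'E'
from h import *
st()
go((421.5,343.3,130,-63.3))
E
```

```text
t=35.05 [421.2 342.6 147.2] psi -63.3 zaxis [-0.0131 -0.0062] dq [ 0.004 -0.022 -0.027  0.001  0.022 -0.   ] open 63.9
t=35.05 tcp [421.2 342.6 147.2] psi -63.3 tilt 0.015 open 63.9 F [-0.6  1.5 -2. ] q6 0.07
  -> [0.0005, 0.0009, 0.0172] -0.02 dist 17
```

carry_out:
  steps:
    - [[0.0007, 0.001, 0.005], 0]
    - [[0.0007, 0.001, 0.01], 0]
    - [[0.0007, 0.001, 0.015], 0]
    - [[0.0007, 0.001, 0.017], 0]
    - [[0.0007, 0.001, 0.017], 0]

```text
clock: 35.47
eef_pos: [421.2, 343.4, 129.6]
tcp_rot: [0.525, 0.851, -0.007, -0.004]
force: [0.3, -0.0, -2.0]
opening: 63.9
```

```bash
python3 - <<'E'
from h import *
st()
go((421.5,343.4,116,-63.3))
E
```

```text
t=35.47 [421.2 343.4 129.6] psi -63.3 zaxis [-0.014  -0.0067] dq [ 0.    -0.011 -0.01   0.     0.012  0.002] open 63.9
t=35.47 tcp [421.2 343.4 129.6] psi -63.3 tilt 0.016 open 63.9 F [ 0.3 -0.  -2. ] q6 0.08
  -> [-0.0002, 0.0005, 0.0136] -0.01 dist 14
```

carry_out:
  steps:
    - [[0, 0.0005, 0.004], 0]
    - [[0, 0.0005, 0.008], 0]
    - [[0, 0.0005, 0.011], 0]
    - [[0, 0.0005, 0.014], 0]
    - [[0, 0.0005, 0.015], 0]

```text
clock: 35.88
eef_pos: [422.0, 343.8, 116.3]
tcp_rot: [0.525, 0.851, -0.006, -0.004]
force: [-4.4, -2.2, 19.8]
opening: 63.9
```

```bash
python3 - <<'E'
from h import *
st()
go((421.5,343.4,116,-63.3))
E
```

```text
t=35.88 [422.  343.8 116.3] psi -63.3 zaxis [-0.0121 -0.0057] dq [-0.002 -0.004  0.005 -0.001 -0.012 -0.   ] open 63.9
t=35.88 tcp [422.  343.8 116.3] psi -63.3 tilt 0.013 open 63.9 F [-4.4 -2.2 19.8] q6 0.08
  -> [-0.0002, -0.0006, 0.0003] -0.0 dist 1
```

carry_out:
  steps:
    - [[0, 0, 0], 0]
    - [[0, 0, 0], 0]
    - [[0, 0, 0], 0]
    - [[0, 0, 0], 0]
  jaw: 90

```text
clock: 36.22
eef_pos: [421.9, 343.8, 116.1]
tcp_rot: [0.525, 0.851, -0.006, -0.004]
force: [0.4, -1.2, 0.3]
opening: 81.9
```

carry_out:
  steps:
    - [[0, 0, -0.03], 0]
    - [[0, 0, -0.06], 0]
    - [[0, 0, -0.075], 0]
    - [[0, 0, -0.075], 0]
    - [[0, 0, -0.075], 0]

```text
clock: 36.63
eef_pos: [423.1, 344.4, 191.4]
tcp_rot: [0.525, 0.851, -0.005, -0.003]
force: [-0.7, -0.2, -0.6]
opening: 82.9
```

```bash
python3 - <<'E'
from h import *
st()
p,d,P=cloud("wrist"); cv2.imwrite("pics/w16.png",p[:,:,::-1])
print("s stack",rect(P,(421,344),50,122,145))
p,d,P=cloud("scene"); cv2.imwrite("pics/s16.png",p[:,:,::-1])
go((550,-57,190,0))
E
```

```text
t=36.63 [423.1 344.4 191.4] psi -63.3 zaxis [-0.011  -0.0051] dq [ 0.     0.027  0.039 -0.    -0.005  0.001] open 82.9
s stack (array([421. , 343.7,  64.3,  64.8,  26.7]), 3695, array([123.7, 133.9, 135.3]))
t=36.73 tcp [422.2 343.9 189.8] psi -63.3 tilt 0.016 open 82.4 F [ 0.4 -0.5  0. ] q6 0.08
  -> [-0.4155, -0.0659, 0.0008] -63.31 dist 421
```

View pics/s16.png

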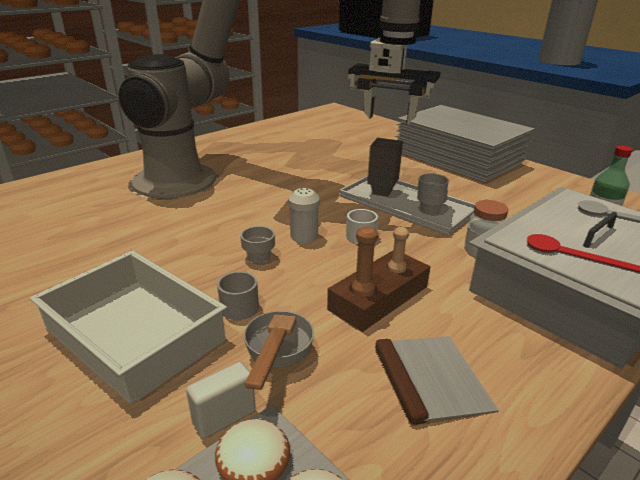

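```bash
python3 - <<'E'
from h import *
go((451,-58.5,190,-63.3))
E
```

```text
t=36.73 tcp [422.2 343.9 189.8] psi -63.3 tilt 0.016 open 82.4 F [ 0.4 -0.5  0. ] q6 0.08
  -> [-0.3724, -0.155, 0.0022] -0.01 dist 403
```

carry_out:
  steps:
    - [[-0.035, -0.015, 0], 0]
    - [[-0.073, -0.031, 0], 0]
    - [[-0.111, -0.047, 0], 0]
    - [[-0.149, -0.062, 0], 0]
    - [[-0.187, -0.078, 0], 0]

```text
clock: 37.15
eef_pos: [435.6, 140.0, 189.6]
tcp_rot: [0.524, 0.851, -0.008, -0.005]
force: [1.0, -0.7, -0.2]
opening: 82.6
```

carry_out:
  steps:
    - [[-0.038, -0.016, 0], 0]
    - [[-0.076, -0.032, 0], 0]
    - [[-0.114, -0.048, 0], 0]
    - [[-0.15, -0.062, 0], 0]
    - [[-0.17, -0.072, 0], 0]

```text
clock: 37.57
eef_pos: [447.2, -47.6, 189.5]
tcp_rot: [0.525, 0.851, -0.008, -0.006]
force: [1.0, 0.5, -0.3]
opening: 82.6
```

```bash
python3 - <<'E'
from h import *
go((451,-58.5,150,-63.3));st()
E
```

```text
t=37.57 tcp [447.2 -47.6 189.5] psi -63.4 tilt 0.020 open 82.6 F [ 1.   0.5 -0.3] q6 -0.73
  -> [-0.0115, -0.0007, 0.0395] -0.09 dist 41
t=37.57 [447.2 -47.6 189.5] psi -63.4 zaxis [-0.0188 -0.0077] dq [-0.54   0.03  -0.041  0.013  0.018 -0.524] open 82.6
```

carry_out:
  steps:
    - [[-0.011, 0, 0.01], 0]
    - [[-0.011, 0, 0.025], 0]
    - [[-0.011, 0, 0.04], 0]
    - [[-0.011, 0, 0.05], 0]
    - [[-0.011, 0, 0.05], 0]

```text
clock: 37.98
eef_pos: [449.1, -57.5, 136.4]
tcp_rot: [0.526, 0.851, -0.009, -0.009]
force: [-0.2, -0.2, 0.2]
opening: 82.9
```

carry_out:
  steps:
    - [[0, 0, 0], 0]
    - [[0, 0, 0], 0]

```text
clock: 38.15
eef_pos: [448.5, -57.2, 135.9]
tcp_rot: [0.525, 0.851, -0.009, -0.01]
force: [1.0, 0.7, -0.5]
opening: 82.3
```

```bash
python3 - <<'E'
from h import *
p,d,P=cloud("wrist"); cv2.imwrite("pics/w17.png",p[:,:,::-1])
print(circ(P,(451,-58),45,44,70))
p,d,P=cloud("top");cv2.imwrite("pics/t17.png",p[:,:,::-1]); print("ram",circ(P,(548,168),70,35,70))
print("round stack",circ(P,(558,352),42,75,100));print("mould",circ(P,(557,-178),60,40,70))
go((451,-58.5,50,-63.3));st()
E
```

```text
(array([450.9, -59. ,  33.1]), array([450.9, -58.7]), 2137, array([45.5, 53.9, 55.4]))
ram (array([526.4, 155.1,  32.7]), array([526. , 154.6]), 246, array([37.3, 49.6, 53.5]))
round stack (array([557.4, 353.2,  34.3]), array([556.6, 352.9]), 293, array([76.2, 85.2, 89.1]))
mould (array([ 556.6, -177.9,   33.3]), array([ 557. , -177.8]), 240, array([42.4, 53.6, 57. ]))
t=38.25 tcp [449.2 -57.4 136.7] psi -63.4 tilt 0.026 open 82.6 F [ 0.  -0.1  0.1] q6 -0.74
  -> [-0.0023, 0.0032, 0.0866] -0.1 dist 87
t=38.25 [449.2 -57.4 136.7] psi -63.4 zaxis [-0.025  -0.0059] dq [ 0.002 -0.006 -0.005  0.    -0.001  0.   ] open 82.6
```

View pics/w17.png

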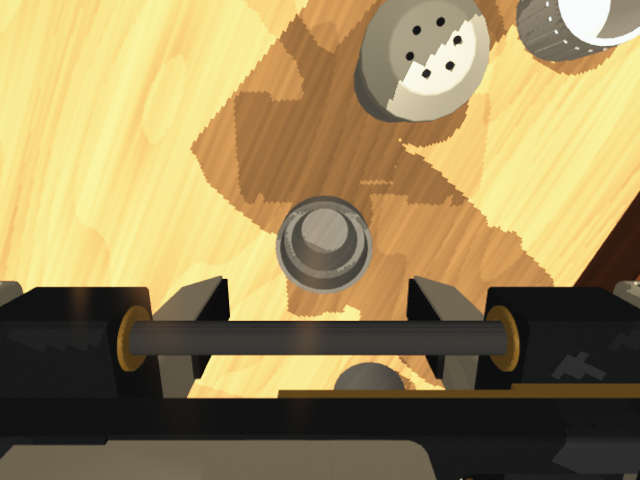

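View pics/t17.png

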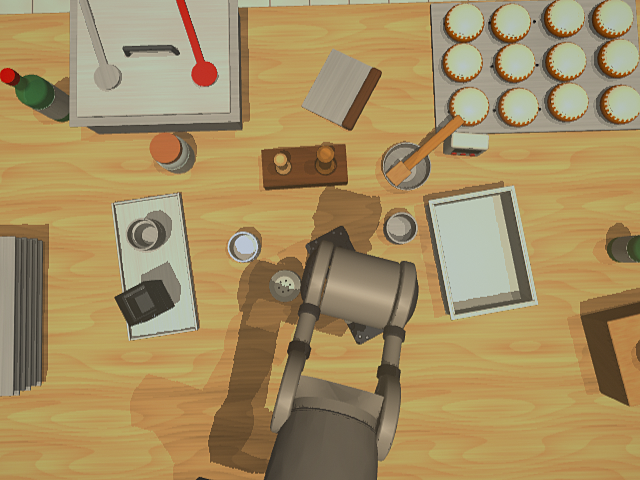

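carry_out:
  steps:
    - [[-0.002, 0.001, 0.02], 0]
    - [[-0.002, 0.002, 0.045], 0]
    - [[-0.002, 0.003, 0.068], 0]
    - [[-0.002, 0.003, 0.084], 0]
    - [[-0.002, 0.003, 0.086], 0]

```text
clock: 38.67
eef_pos: [449.3, -57.9, 48.8]
tcp_rot: [0.525, 0.851, -0.01, -0.011]
force: [-0.9, -0.6, 0.2]
opening: 82.8
```

```bash
python3 - <<'E'
from h import *
go((450.9,-58.7,33,-63.3));st()
E
```

```text
t=38.67 tcp [449.3 -57.9  48.8] psi -63.4 tilt 0.029 open 82.8 F [-0.9 -0.6  0.2] q6 -0.74
  -> [-0.0016, 0.0015, 0.0157] -0.09 dist 16
t=38.67 [449.3 -57.9  48.8] psi -63.4 zaxis [-0.0287 -0.0048] dq [ 0.001 -0.004 -0.016  0.     0.     0.001] open 82.8
```

carry_out:
  steps:
    - [[-0.0015, 0.001, 0.007], 0]
    - [[-0.0015, 0.0015, 0.015], 0]
    - [[-0.0015, 0.0015, 0.015], 0]
    - [[-0.0015, 0.0015, 0.015], 0]
    - [[-0.0015, 0.0015, 0.015], 0]

```text
clock: 39.08
eef_pos: [451.3, -58.7, 34.3]
tcp_rot: [0.525, 0.851, -0.009, -0.01]
force: [-0.3, 0.3, 0.2]
opening: 82.6
```

carry_out:
  steps:
    - [[0, 0, 0], 0]
    - [[0, 0, 0], 0]
    - [[0, 0, 0], 0]
    - [[0, 0, 0], 0]
    - [[0, 0, 0], 0]
  jaw: 0

```text
clock: 39.5
eef_pos: [451.5, -58.8, 34.7]
tcp_rot: [0.525, 0.851, -0.009, -0.01]
force: [-1.4, 0.8, 4.5]
opening: 64.4
```

carry_out:
  steps:
    - [[0, 0, -0.015], 0]
    - [[0, 0, -0.035], 0]

```text
clock: 39.67
eef_pos: [451.1, -58.3, 68.8]
tcp_rot: [0.525, 0.851, -0.01, -0.012]
force: [0.5, 0.3, -0.3]
opening: 64.4
```

carry_out:
  steps:
    - [[0, 0, -0.04], 0]
    - [[0, 0, -0.04], 0]

```text
clock: 39.83
eef_pos: [455.5, -58.9, 113.7]
tcp_rot: [0.525, 0.851, -0.009, -0.008]
force: [1.5, 0.1, -1.7]
opening: 64.3
```

carry_out:
  steps:
    - [[0, 0, -0.04], 0]
    - [[0, 0, -0.04], 0]

```text
clock: 40.0
eef_pos: [459.1, -59.2, 158.3]
tcp_rot: [0.525, 0.851, -0.008, -0.004]
force: [1.5, -0.3, 0.0]
opening: 64.5
```

carry_out:
  steps:
    - [[0, 0, -0.035], 0]
    - [[0, 0, -0.035], 0]
    - [[0, 0, -0.035], 0]

```text
clock: 40.25
eef_pos: [460.6, -59.2, 194.6]
tcp_rot: [0.525, 0.851, -0.007, -0.002]
force: [-0.6, 0.2, -1.6]
opening: 64.3
```

```bash
python3 - <<'E'
from h import *
st(); go((557.5,352.3,190,0)); held(-21)
E
```

```text
t=40.25 [460.6 -59.2 194.6] psi -63.4 zaxis [-0.0102 -0.0101] dq [ 0.     0.036  0.057 -0.001 -0.011 -0.001] open 64.3
t=40.25 tcp [460.6 -59.2 194.6] psi -63.4 tilt 0.014 open 64.3 F [-0.6  0.2 -1.6] q6 -0.74
  -> [0.3245, 0.271, -0.0006] -63.38 dist 423
held far edge x [27.2 32.8 33.3] z -19.2 1903
```

carry_out:
  steps:
    - [[0.025, 0.02, 0], 0]
    - [[0.054, 0.045, 0], 0]
    - [[0.083, 0.07, 0], 0]
    - [[0.112, 0.094, 0], 0]
    - [[0.14, 0.117, 0], 0]

```text
clock: 40.72
eef_pos: [500.7, 120.4, 189.0]
tcp_rot: [0.525, 0.851, -0.008, -0.005]
force: [-0.2, 0.1, -1.3]
opening: 64.4
```

carry_out:
  steps:
    - [[0.029, 0.024, 0], 0]
    - [[0.058, 0.048, 0], 0]
    - [[0.087, 0.072, 0], 0]
    - [[0.116, 0.096, 0], 0]
    - [[0.14, 0.117, 0], 0]

```text
clock: 41.13
eef_pos: [541.6, 300.3, 184.1]
tcp_rot: [0.525, 0.851, -0.01, -0.006]
force: [-1.0, 0.6, -1.7]
opening: 64.0
```

```bash
python3 - <<'E'
from h import *
st(); go((557.9,352.2,180,-63.4))
E
```

```text
t=41.13 [541.6 300.3 184.1] psi -63.3 zaxis [-0.0201 -0.0104] dq [ 0.492  0.478 -0.818 -0.     0.342  0.487] open 64.0
t=41.13 tcp [541.6 300.3 184.1] psi -63.3 tilt 0.023 open 64.0 F [-1.   0.6 -1.7] q6 -0.08
  -> [0.0391, 0.0379, 0.0033] 0.05 dist 55
```

carry_out:
  steps:
    - [[0.02, 0.019, -0.02], 0]
    - [[0.033, 0.032, -0.04], 0]
    - [[0.039, 0.038, -0.04], 0]
    - [[0.039, 0.038, -0.04], 0]

```text
clock: 41.47
eef_pos: [558.8, 353.9, 221.3]
tcp_rot: [0.524, 0.851, -0.01, -0.006]
force: [-0.0, -0.0, -1.2]
opening: 64.4
```

carry_out:
  steps:
    - [[0, 0, 0], 0]
    - [[0, 0, 0], 0]

```text
clock: 41.63
eef_pos: [557.9, 352.3, 218.7]
tcp_rot: [0.525, 0.851, -0.012, -0.007]
force: [-0.9, -0.9, -1.9]
opening: 64.1
```

```bash
python3 - <<'E'
from h import *
st(); go((557.9,352.2,135,-63.4)); P=held(-20)
q=near(P,(557.9,352),40,80,90); print(len(q), fitc(q[np.hypot(q[:,0]-557.9,q[:,1]-352)>28],31.3,(558,352)) if len(q)>20 else "")
E
```

```text
t=41.63 [557.9 352.3 218.7] psi -63.3 zaxis [-0.025 -0.013] dq [-0.009 -0.013 -0.008  0.001  0.01   0.004] open 64.1
t=41.63 tcp [557.9 352.3 218.7] psi -63.3 tilt 0.028 open 64.1 F [-0.9 -0.9 -1.9] q6 -0.02
  -> [-0.0001, 0.0023, 0.0837] 0.11 dist 84
held far edge x [27.3 32.8 33.2] z -19.2 1968
697 (array([557.4, 351.9]), 0.97, 697)
```

carry_out:
  steps:
    - [[0, 0.0005, 0.015], 0]
    - [[0, 0.001, 0.04], 0]
    - [[0, 0.0015, 0.065], 0]
    - [[0, 0.002, 0.085], 0]
    - [[0, 0.002, 0.09], 0]

```text
clock: 42.1
eef_pos: [555.6, 349.7, 124.8]
tcp_rot: [0.525, 0.851, -0.015, -0.009]
force: [0.1, -1.0, -2.2]
opening: 64.5
```

carry_out:
  steps:
    - [[0, 0, 0], 0]
    - [[0, 0, 0], 0]

```text
clock: 42.27
eef_pos: [555.4, 348.7, 124.6]
tcp_rot: [0.526, 0.85, -0.016, -0.009]
force: [0.6, -0.3, -1.8]
opening: 64.2
```

```bash
python3 - <<'E'
from h import *
st(); go((557.7,352.,105,-63.4))
E
```

```text
t=42.27 [555.4 348.7 124.6] psi -63.4 zaxis [-0.0328 -0.017 ] dq [ 0.006 -0.02  -0.034  0.003  0.004  0.001] open 64.2
t=42.27 tcp [555.4 348.7 124.6] psi -63.4 tilt 0.037 open 64.2 F [ 0.6 -0.3 -1.8] q6 -0.02
  -> [0.002, 0.0043, 0.0195] -0.05 dist 20
```

carry_out:
  steps:
    - [[0.002, 0.004, 0], 0]
    - [[0.002, 0.004, 0.005], 0]
    - [[0.002, 0.004, 0.012], 0]
    - [[0.002, 0.0043, 0.018], 0]
    - [[0.002, 0.0043, 0.018], 0]

```text
clock: 42.68
eef_pos: [556.9, 351.7, 104.8]
tcp_rot: [0.526, 0.85, -0.017, -0.01]
force: [0.5, -0.8, -2.0]
opening: 64.3
```

```bash
python3 - <<'E'
from h import *
st(); go((557.7,352.,91,-63.4))
E
```

```text
t=42.68 [556.9 351.7 104.8] psi -63.4 zaxis [-0.0353 -0.0182] dq [ 0.002 -0.007 -0.015 -0.004  0.024  0.001] open 64.3
t=42.68 tcp [556.9 351.7 104.8] psi -63.4 tilt 0.040 open 64.3 F [ 0.5 -0.8 -2. ] q6 -0.02
  -> [-0.0001, 0.0014, 0.0137] -0.04 dist 14
```

carry_out:
  steps:
    - [[0, 0.001, 0.004], 0]
    - [[0, 0.001, 0.008], 0]
    - [[0, 0.0015, 0.011], 0]
    - [[0, 0.0015, 0.014], 0]
    - [[0, 0.0015, 0.0145], 0]

```text
clock: 43.1
eef_pos: [558.4, 352.5, 90.8]
tcp_rot: [0.526, 0.85, -0.016, -0.01]
force: [-0.1, -0.5, 3.2]
opening: 64.3
```

```bash
python3 - <<'E'
from h import *
st(); go((557.7,352.,91,-63.4))
E
```

```text
t=43.10 [558.4 352.5  90.8] psi -63.4 zaxis [-0.0335 -0.0173] dq [ 0.001  0.002  0.007  0.    -0.003 -0.002] open 64.3
t=43.10 tcp [558.4 352.5  90.8] psi -63.4 tilt 0.038 open 64.3 F [-0.1 -0.5  3.2] q6 -0.02
  -> [-0.0001, -0.0008, -0.0001] -0.04 dist 1
```

Contact at the right height (90.8). Release and lift with bursts.

carry_out:
  steps:
    - [[0, 0, 0.001], 0]
    - [[0, 0, 0.001], 0]
    - [[0, 0, 0], 0]
    - [[0, 0, 0], 0]
  jaw: 90

```text
clock: 43.43
eef_pos: [558.4, 352.5, 90.9]
tcp_rot: [0.526, 0.85, -0.016, -0.01]
force: [0.1, 0.7, -0.2]
opening: 82.0
```

carry_out:
  steps:
    - [[0, 0, -0.025], 0]
    - [[0, 0, -0.055], 0]

```text
clock: 43.6
eef_pos: [558.7, 352.6, 143.6]
tcp_rot: [0.526, 0.85, -0.019, -0.011]
force: [1.3, -0.4, 0.1]
opening: 82.5
```

carry_out:
  steps:
    - [[0, 0, -0.04], 0]
    - [[0, 0, -0.04], 0]

```text
clock: 43.77
eef_pos: [563.3, 355.0, 191.8]
tcp_rot: [0.526, 0.851, -0.013, -0.008]
force: [0.4, 0.0, 2.1]
opening: 82.4
```

carry_out:
  steps:
    - [[0, 0, -0.03], 0]
    - [[0, 0, -0.03], 0]
    - [[0, 0, -0.03], 0]

```text
clock: 44.02
eef_pos: [565.2, 355.9, 224.3]
tcp_rot: [0.526, 0.851, -0.011, -0.006]
force: [0.3, 0.1, -0.5]
opening: 82.5
```

```bash
python3 - <<'E'
from h import *
st()
p,d,P=cloud("wrist"); cv2.imwrite("pics/w18.png",p[:,:,::-1])
print("r stack",circ(P,(558,352),45,98,125))
p,d,P=cloud("scene"); cv2.imwrite("pics/s18.png",p[:,:,::-1])
go((527,154.5,170,-63.4))
E
```

```text
t=44.02 [565.2 355.9 224.3] psi -63.4 zaxis [-0.0227 -0.012 ] dq [-0.001  0.038  0.064 -0.001 -0.01  -0.   ] open 82.5
r stack (array([557.6, 352.2,  33.2]), array([557.7, 352.4]), 1758, array([ 99.8, 109.9, 111.4]))
t=44.12 tcp [563.8 355.3 221.1] psi -63.4 tilt 0.032 open 82.7 F [ 0.3  0.7 -0.4] q6 -0.02
  -> [-0.1631, -0.121, 0.0551] -0.04 dist 210
```

View pics/w18.png

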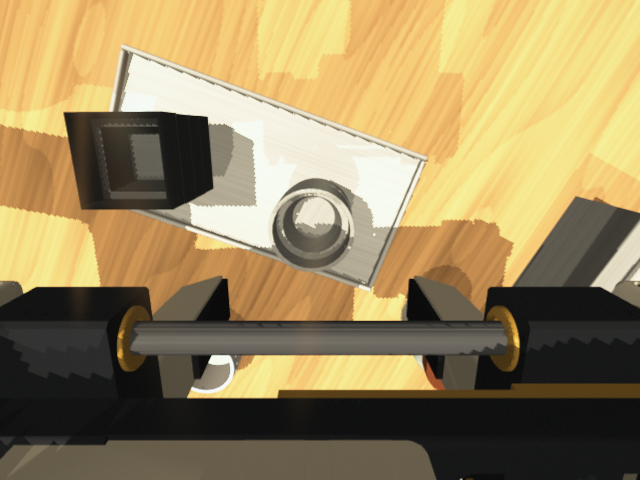

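View pics/s18.png

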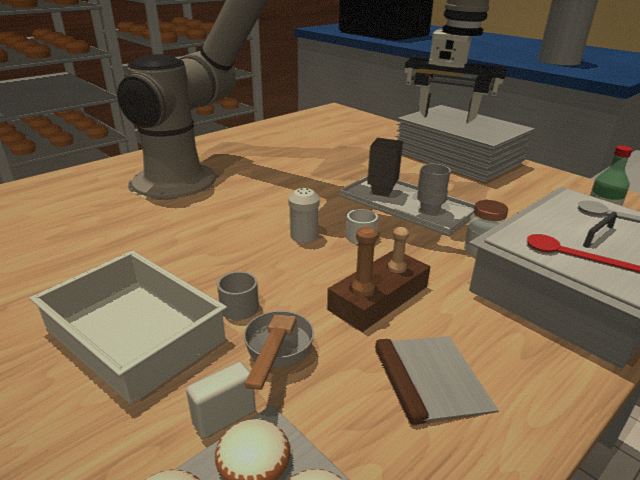

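carry_out:
  steps:
    - [[-0.016, -0.012, 0], -7]
    - [[-0.034, -0.025, 0], -14]
    - [[-0.053, -0.039, 0], -21]
    - [[-0.072, -0.053, 0], -28]
    - [[-0.09, -0.067, 0.01], -35]

```text
clock: 44.53
eef_pos: [543.8, 243.7, 213.2]
tcp_rot: [0.243, 0.97, -0.011, -0.012]
force: [0.5, 0.2, 0.2]
opening: 82.9
```

```bash
python3 - <<'E'
from h import *
st(); go((527.5,153.7,180,8.5))
E
```

```text
t=44.53 [543.8 243.7 213.2] psi -28.1 zaxis [-0.0278 -0.0148] dq [-0.398 -0.226  0.749 -0.014 -0.516 -1.84 ] open 82.9
t=44.53 tcp [543.8 243.7 213.2] psi -28.1 tilt 0.031 open 82.9 F [0.5 0.2 0.2] q6 -0.78
  -> [-0.0286, -0.0862, 0.035] -36.57 dist 97
```

carry_out:
  steps:
    - [[-0.01, -0.03, 0.0], -7]
    - [[-0.018, -0.055, 0.0], -14]
    - [[-0.026, -0.078, 0.0], -21]
    - [[-0.028, -0.086, 0.0], -28]
    - [[-0.0286, -0.086, 0.0], -35]

```text
clock: 44.95
eef_pos: [527.5, 152.0, 213.7]
tcp_rot: [-0.062, 0.998, -0.007, -0.016]
force: [0.4, 0.4, -0.7]
opening: 82.6
```

carry_out:
  steps:
    - [[0, 0, -0.03], -2]
    - [[0, 0, -0.04], -2]

```text
clock: 45.12
eef_pos: [528.9, 152.1, 254.7]
tcp_rot: [-0.08, 0.997, -0.007, -0.016]
force: [0.2, -0.3, 0.7]
opening: 82.8
```

carry_out:
  steps:
    - [[0, 0, -0.03], 0]
    - [[0, 0, -0.03], 0]

```text
clock: 45.28
eef_pos: [531.8, 153.0, 289.0]
tcp_rot: [-0.079, 0.997, -0.006, -0.012]
force: [0.4, -0.0, 0.2]
opening: 82.9
```

carry_out:
  steps:
    - [[0, 0, 0], 0]
    - [[0, 0, 0], 0]

```text
clock: 45.45
eef_pos: [531.8, 153.2, 288.7]
tcp_rot: [-0.078, 0.997, -0.006, -0.012]
force: [-0.5, 0.2, 0.1]
opening: 82.5
```

```bash
python3 - <<'E'
from h import *
st(); go((527.5,153.7,110,8.5))
p,d,P=cloud("wrist"); cv2.imwrite("pics/w19.png",p[:,:,::-1])
print(circ(P,(527,154),48,42,70))
E
```

```text
t=45.45 [531.8 153.2 288.7] psi 9.0 zaxis [-0.0225 -0.0145] dq [ 0.     0.012  0.023 -0.001  0.    -0.01 ] open 82.5
t=45.45 tcp [531.8 153.2 288.7] psi 9.0 tilt 0.027 open 82.5 F [-0.5  0.2  0.1] q6 -1.58
  -> [-0.0002, 0.0031, 0.1787] 0.5 dist 179
(array([527.3, 154.4,  32.6]), array([527.8, 154.4]), 760, array([44.3, 50.3, 51.6]))
```

View pics/w19.png

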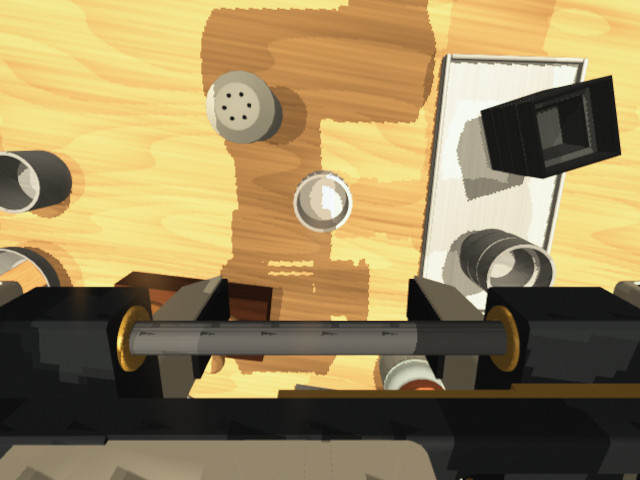

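carry_out:
  steps:
    - [[0, 0.001, 0.015], 0.5]
    - [[0, 0.001, 0.04], 0.5]
    - [[0, 0.002, 0.065], 0.5]
    - [[0, 0.002, 0.085], 0.5]
    - [[0, 0.002, 0.09], 0.5]

```text
clock: 45.92
eef_pos: [526.5, 153.5, 193.5]
tcp_rot: [-0.074, 0.997, -0.007, -0.017]
force: [-0.3, -0.2, -0.8]
opening: 82.7
```

carry_out:
  steps:
    - [[0, 0.0, 0.015], 0]
    - [[0, 0.001, 0.04], 0]
    - [[0, 0.002, 0.065], 0]
    - [[0, 0.002, 0.08], 0]
    - [[0, 0.002, 0.085], 0]

```text
clock: 46.33
eef_pos: [521.8, 153.9, 106.0]
tcp_rot: [-0.074, 0.997, -0.007, -0.019]
force: [-0.2, 0.5, 0.1]
opening: 83.0
```

```bash
python3 - <<'E'
from h import *
st(); go((527.4,154.3,60,8.5))
E
```

```text
t=46.33 [521.8 153.9 106. ] psi 8.5 zaxis [-0.037  -0.0168] dq [-0.003  0.038  0.023 -0.003 -0.1   -0.001] open 83.0
t=46.33 tcp [521.8 153.9 106. ] psi 8.5 tilt 0.041 open 83.0 F [-0.2  0.5  0.1] q6 -1.56
  -> [-0.0074, 0.0, 0.0458] 0.0 dist 46
```

carry_out:
  steps:
    - [[-0.005, 0, 0.01], 0]
    - [[-0.0074, 0, 0.025], 0]
    - [[-0.0075, 0, 0.04], 0]
    - [[-0.0075, 0, 0.046], 0]
    - [[-0.0075, 0, 0.046], 0]

```text
clock: 46.75
eef_pos: [527.2, 154.2, 58.8]
tcp_rot: [-0.074, 0.997, -0.007, -0.02]
force: [0.1, 0.5, -0.3]
opening: 82.8
```

```bash
python3 - <<'E'
from h import *
st(); go((527.4,154.3,25,8.5))
E
```

```text
t=46.75 [527.2 154.2  58.8] psi 8.5 zaxis [-0.0389 -0.017 ] dq [ 0.002 -0.031 -0.023  0.001  0.024 -0.001] open 82.8
t=46.75 tcp [527.2 154.2  58.8] psi 8.5 tilt 0.043 open 82.8 F [ 0.1  0.5 -0.3] q6 -1.56
  -> [-0.0016, 0.0005, 0.0337] -0.01 dist 34
```

carry_out:
  steps:
    - [[-0.0005, 0, 0.01], 0]
    - [[-0.001, 0, 0.021], 0]
    - [[-0.0015, 0.0005, 0.03], 0]
    - [[-0.002, 0.0005, 0.033], 0]
    - [[-0.002, 0.0005, 0.033], 0]

```text
clock: 47.17
eef_pos: [527.2, 154.3, 24.6]
tcp_rot: [-0.074, 0.997, -0.007, -0.021]
force: [-0.7, 0.3, 0.2]
opening: 82.7
```

carry_out:
  steps:
    - [[0, 0, 0], 0]
    - [[0, 0, 0], 0]
    - [[0, 0, 0], 0]
    - [[0, 0, 0], 0]
    - [[0, 0, 0], 0]
  jaw: 0

```text
clock: 47.58
eef_pos: [527.5, 154.4, 25.0]
tcp_rot: [-0.074, 0.997, -0.007, -0.021]
force: [0.0, -0.7, 1.0]
opening: 61.9
```

```bash
python3 - <<'E'
from h import *
st()
E
```

```text
t=47.58 [527.5 154.4  25. ] psi 8.5 zaxis [-0.0401 -0.0172] dq [-0.001  0.    -0.     0.002  0.003 -0.001] open 61.9
```

carry_out:
  steps:
    - [[0, 0, -0.015], 0]
    - [[0, 0, -0.035], 0]

```text
clock: 47.75
eef_pos: [527.5, 154.8, 58.9]
tcp_rot: [-0.074, 0.997, -0.007, -0.023]
force: [0.2, -0.2, -1.2]
opening: 60.9
```

carry_out:
  steps:
    - [[0, 0, -0.04], 0]
    - [[0, 0, -0.04], 0]

```text
clock: 47.92
eef_pos: [532.8, 156.1, 104.9]
tcp_rot: [-0.074, 0.997, -0.007, -0.018]
force: [1.9, 0.4, -0.9]
opening: 61.7
```

carry_out:
  steps:
    - [[0, 0, -0.04], 0]
    - [[0, 0, -0.04], 0]

```text
clock: 48.08
eef_pos: [537.0, 157.3, 150.3]
tcp_rot: [-0.074, 0.997, -0.006, -0.013]
force: [1.8, 0.7, 0.0]
opening: 61.4
```

carry_out:
  steps:
    - [[0, 0, -0.035], 0]
    - [[0, 0, -0.035], 0]
    - [[0, 0, -0.035], 0]

```text
clock: 48.33
eef_pos: [539.0, 158.1, 187.2]
tcp_rot: [-0.074, 0.997, -0.006, -0.01]
force: [-0.3, -0.1, -2.3]
opening: 61.7
```

```bash
python3 - <<'E'
from h import *
st()
p,d,P=cloud("top")
m=(P[...,2]>55)&(P[...,2]<75)&(P[...,1]>-480)&(P[...,1]<-220)&(abs(P[...,0]-500)<180)
n,l,s,_=cv2.connectedComponentsWithStats(m.astype(np.uint8),connectivity=8)
q=P[l==1+np.argmax(s[1:,4])]; r=cv2.minAreaRect(q[:,:2].astype(np.float32)); print(r)
a=np.radians(8.5); u=np.array([np.cos(a),np.sin(a)]); c=np.array(r[0])
print("A",c+52*u,"B",c-52*u)
print("mould",circ(P,(557,-178),60,40,70))
A=c+52*u; go((A[0],A[1],200,8.5))
B=c-52*u; go((B[0],B[1],200,8.5))
E
```

```text
t=48.33 [539.  158.1 187.2] psi 8.5 zaxis [-0.02   -0.0141] dq [-0.002  0.042  0.064  0.    -0.01  -0.001] open 61.7
((501.33111572265625, -340.53662109375), (250.12310791015625, 184.22479248046875), 8.3952054977417)
A [ 552.75994062 -332.85053172] B [ 449.90229083 -348.22271047]
mould (array([ 556.8, -177.9,   33.2]), array([ 557.1, -177.8]), 242, array([42.2, 53.8, 57.4]))
t=48.38 tcp [537.9 157.8 185.3] psi 8.5 tilt 0.028 open 61.4 F [ 0.4 -0.3 -2.2] q6 -1.56
  -> [0.058, -0.4876, -0.0078] -0.0 dist 491
t=48.38 tcp [537.9 157.8 185.3] psi 8.5 tilt 0.028 open 61.4 F [ 0.4 -0.3 -2.2] q6 -1.56
  -> [0.1619, -0.4876, -0.0051] -0.0 dist 514
```

carry_out:
  steps:
    - [[0.01, -0.03, 0], 0]
    - [[0.022, -0.066, 0], 0]
    - [[0.034, -0.103, 0], 0]
    - [[0.046, -0.14, 0], 0]
    - [[0.058, -0.176, 0], 0]

```text
clock: 48.8
eef_pos: [504.9, -26.1, 187.0]
tcp_rot: [-0.074, 0.997, -0.006, -0.014]
force: [1.0, -0.4, -2.3]
opening: 61.5
```

carry_out:
  steps:
    - [[0.012, -0.037, 0], 0]
    - [[0.024, -0.074, 0], 0]
    - [[0.036, -0.111, 0], 0]
    - [[0.048, -0.148, 0], 0]
    - [[0.06, -0.18, 0], 0]

```text
clock: 49.22
eef_pos: [470.9, -214.9, 188.8]
tcp_rot: [-0.074, 0.997, -0.005, -0.015]
force: [1.3, -0.4, -1.4]
opening: 61.5
```

```bash
python3 - <<'E'
from h import *
st(); go((450.3,-349,190,8.5))
E
```

```text
t=49.22 [ 470.9 -214.9  188.8] psi 8.5 zaxis [-0.0298 -0.0128] dq [-0.743  0.117 -0.201 -0.005  0.068 -0.735] open 61.5
t=49.22 tcp [ 470.9 -214.9  188.8] psi 8.5 tilt 0.032 open 61.5 F [ 1.3 -0.4 -1.4] q6 -2.27
  -> [0.0401, -0.1296, 0.0011] -0.01 dist 136
```

carry_out:
  steps:
    - [[0.01, -0.033, 0], 0]
    - [[0.02, -0.066, 0], 0]
    - [[0.03, -0.095, 0], 0]
    - [[0.037, -0.12, 0], 0]
    - [[0.04, -0.129, 0], 0]

```text
clock: 49.63
eef_pos: [448.8, -351.4, 189.0]
tcp_rot: [-0.073, 0.997, -0.005, -0.016]
force: [-1.3, -0.1, -1.6]
opening: 61.3
```

carry_out:
  steps:
    - [[0, 0, 0], 0]
    - [[0, 0, 0], 0]

```text
clock: 49.8
eef_pos: [447.9, -350.8, 187.2]
tcp_rot: [-0.072, 0.997, -0.003, -0.018]
force: [0.5, 1.1, -2.3]
opening: 61.4
```

```bash
python3 - <<'E'
from h import *
st(); go((450.3,-349,110,8.5))
p,d,P=cloud("wrist"); cv2.imwrite("pics/w20.png",p[:,:,::-1])
E
```

```text
t=49.80 [ 447.9 -350.8  187.2] psi 8.3 zaxis [-0.0347 -0.009 ] dq [ 0.032 -0.021  0.009  0.008  0.008  0.005] open 61.4
t=49.80 tcp [ 447.9 -350.8  187.2] psi 8.3 tilt 0.036 open 61.4 F [ 0.5  1.1 -2.3] q6 -2.49
  -> [-0.0054, 0.0018, 0.077] -0.24 dist 77
```

View pics/w20.png

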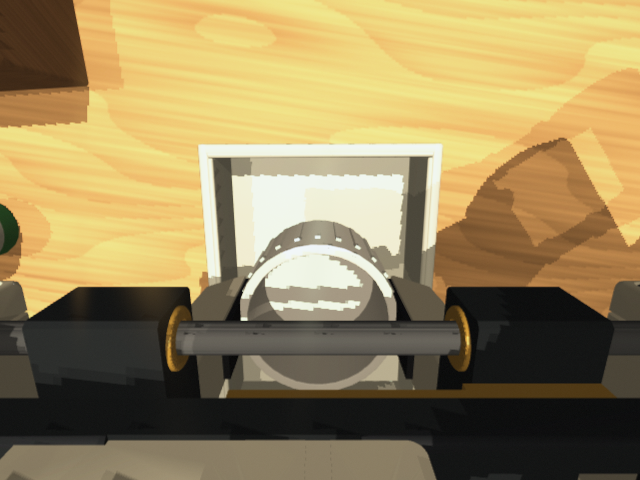

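carry_out:
  steps:
    - [[-0.003, 0.001, 0.015], 0]
    - [[-0.005, 0.002, 0.035], 0]
    - [[-0.0055, 0.002, 0.055], 0]
    - [[-0.0055, 0.002, 0.07], 0]
    - [[-0.0055, 0.002, 0.075], 0]

```text
clock: 50.27
eef_pos: [450.3, -345.0, 109.9]
tcp_rot: [-0.074, 0.997, -0.001, -0.019]
force: [-0.0, 0.5, -2.5]
opening: 61.7
```

```bash
python3 - <<'E'
from h import *
st(); go((450.3,-349,60,8.5))
E
```

```text
t=50.27 [ 450.3 -345.   109.9] psi 8.4 zaxis [-0.0375 -0.0054] dq [-0.008  0.044  0.026 -0.002 -0.097  0.001] open 61.7
t=50.27 tcp [ 450.3 -345.   109.9] psi 8.4 tilt 0.038 open 61.7 F [-0.   0.5 -2.5] q6 -2.47
  -> [-0.0013, -0.004, 0.0499] -0.06 dist 50
```

carry_out:
  steps:
    - [[-0.001, -0.002, 0.012], 0]
    - [[-0.001, -0.003, 0.027], 0]
    - [[-0.0015, -0.004, 0.042], 0]
    - [[-0.0015, -0.004, 0.054], 0]
    - [[-0.0015, -0.004, 0.058], 0]

```text
clock: 50.68
eef_pos: [450.0, -347.4, 50.7]
tcp_rot: [-0.074, 0.997, -0.0, -0.02]
force: [-0.4, 0.3, -1.5]
opening: 61.5
```

```bash
python3 - <<'E'
from h import *
st(); go((450.3,-348,31,8.5))
E
```

```text
t=50.68 [ 450.  -347.4   50.7] psi 8.5 zaxis [-0.0392 -0.0035] dq [-0.004  0.042  0.017 -0.003 -0.075 -0.001] open 61.5
t=50.68 tcp [ 450.  -347.4   50.7] psi 8.5 tilt 0.039 open 61.5 F [-0.4  0.3 -1.5] q6 -2.47
  -> [-0.001, -0.0007, 0.0197] 0.01 dist 20
```

carry_out:
  steps:
    - [[-0.001, 0, 0.005], 0]
    - [[-0.001, 0, 0.01], 0]
    - [[-0.001, 0, 0.015], 0]
    - [[-0.001, 0, 0.019], 0]
    - [[-0.001, 0, 0.021], 0]

```text
clock: 51.1
eef_pos: [450.4, -347.2, 30.2]
tcp_rot: [-0.074, 0.997, -0.0, -0.019]
force: [-3.2, 7.3, 19.4]
opening: 61.5
```

```bash
python3 - <<'E'
from h import *
st(); go((450.3,-348,31,8.5))
E
```

```text
t=51.10 [ 450.4 -347.2   30.2] psi 8.5 zaxis [-0.0387 -0.0036] dq [ 0.001  0.001 -0.001  0.005 -0.005 -0.   ] open 61.5
t=51.10 tcp [ 450.4 -347.2   30.2] psi 8.5 tilt 0.039 open 61.5 F [-3.2  7.3 19.4] q6 -2.47
  -> [0.0003, -0.0008, -0.0008] 0.01 dist 1
```

On the tub floor (contact at TCP 30.2). Release, lift.

carry_out:
  steps:
    - [[0, 0, 0], 0]
    - [[0, 0, 0], 0]
    - [[0, 0, 0], 0]
    - [[0, 0, 0], 0]
  jaw: 90

```text
clock: 51.43
eef_pos: [450.5, -347.4, 30.4]
tcp_rot: [-0.074, 0.997, -0.001, -0.019]
force: [-0.5, 0.3, 0.4]
opening: 80.9
```

carry_out:
  steps:
    - [[0, 0, -0.02], 0]
    - [[0, 0, -0.045], 0]

```text
clock: 51.6
eef_pos: [451.1, -346.2, 74.0]
tcp_rot: [-0.074, 0.997, 0.001, -0.021]
force: [1.0, 0.5, -0.3]
opening: 82.4
```

carry_out:
  steps:
    - [[0, 0, -0.04], 0]
    - [[0, 0, -0.04], 0]

```text
clock: 51.77
eef_pos: [455.6, -348.8, 120.7]
tcp_rot: [-0.074, 0.997, -0.003, -0.017]
force: [1.5, -1.4, 0.6]
opening: 82.8
```

carry_out:
  steps:
    - [[0, 0, -0.04], 0]
    - [[0, 0, -0.04], 0]

```text
clock: 51.93
eef_pos: [459.1, -350.4, 166.4]
tcp_rot: [-0.074, 0.997, -0.007, -0.014]
force: [1.6, -0.2, 0.8]
opening: 82.8
```

carry_out:
  steps:
    - [[0, 0, 0], 0]
    - [[0, 0, 0], 0]

```text
clock: 52.1
eef_pos: [459.6, -351.0, 167.5]
tcp_rot: [-0.074, 0.997, -0.008, -0.013]
force: [0.4, -0.1, -0.4]
opening: 82.7
```

```bash
python3 - <<'E'
from h import *
st(); go((558,-179.3,165,8.5))
p,d,P=cloud("wrist"); cv2.imwrite("pics/w21.png",p[:,:,::-1])
print(circ(P,(450,-348),40,42,62))
E
```

```text
t=52.10 [ 459.6 -351.   167.5] psi 8.5 zaxis [-0.0243 -0.0177] dq [-0.001  0.029  0.038 -0.001 -0.005  0.002] open 82.7
t=52.10 tcp [ 459.6 -351.   167.5] psi 8.5 tilt 0.030 open 82.7 F [ 0.4 -0.1 -0.4] q6 -2.48
  -> [-0.1226, 0.1553, -0.0029] 0.01 dist 198
(array([ 449.9, -347.4,   32.7]), array([ 450.1, -347.7]), 1895, array([44.2, 55. , 56.5]))
```

View pics/w21.png

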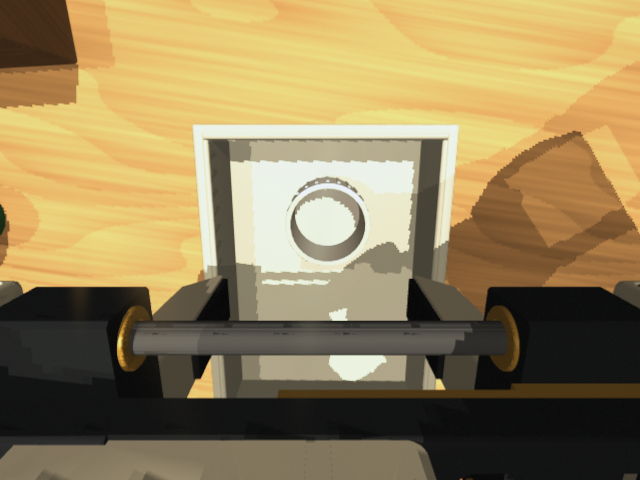

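```bash
python3 - <<'E'
from h import *
p,d,P=cloud("top"); cv2.imwrite("pics/t21.png",p[:,:,::-1])
q=P[(P[...,2]>60)&(P[...,2]<130)&(P[...,0]>600)&(P[...,0]<790)&(P[...,1]>-310)&(P[...,1]<-110)]
print(len(q)); o=q[np.argsort(q[:,0])]; print(np.round(o[::max(1,len(o)//14)],0))
print("mould",circ(P,(557,-178),60,40,70))
go((558,-179.2,165,-45))
E
```

```text
963
[[ 601. -240.   69.]
 [ 610. -276.   66.]
 [ 615. -268.   66.]
 [ 711. -238.   61.]
 [ 720. -305.   69.]
 [ 725. -295.   68.]
 [ 729. -230.   65.]
 [ 734. -239.   62.]
 [ 739. -295.   72.]
 [ 743. -270.   73.]
 [ 748. -287.   70.]
 [ 753. -276.   76.]
 [ 760. -271.   78.]
 [ 768. -281.   81.]
 [ 779. -293.   84.]]
mould (array([ 556.6, -177.6,   33.2]), array([ 557.1, -177.5]), 238, array([42.6, 54. , 57.3]))
t=52.20 tcp [ 458.7 -350.1  165.4] psi 8.5 tilt 0.031 open 82.8 F [-0.5  0.4 -0.5] q6 -2.48
  -> [-0.1234, 0.1543, -0.0048] 53.5 dist 198
```

carry_out:
  steps:
    - [[-0.018, 0.022, 0], 7]
    - [[-0.038, 0.047, 0], 14]
    - [[-0.058, 0.072, 0], 21]
    - [[-0.078, 0.097, 0], 28]
    - [[-0.095, 0.118, 0], 35]

```text
clock: 52.62
eef_pos: [535.1, -217.2, 159.7]
tcp_rot: [0.232, 0.973, -0.01, -0.013]
force: [0.5, -0.1, 0.7]
opening: 82.6
```

```bash
python3 - <<'E'
from h import *
st(); go((558,-179.2,165,-45))
E
```

```text
t=52.62 [ 535.1 -217.2  159.7] psi -26.8 zaxis [-0.0302 -0.0126] dq [ 0.552  0.088 -0.127  0.004  0.048  1.994] open 82.6
t=52.62 tcp [ 535.1 -217.2  159.7] psi -26.8 tilt 0.033 open 82.6 F [ 0.5 -0.1  0.7] q6 -1.60
  -> [-0.0031, 0.0441, -0.0065] 18.17 dist 45
```

carry_out:
  steps:
    - [[-0.001, 0.02, -0.02], 7]
    - [[-0.003, 0.038, -0.05], 14]
    - [[-0.003, 0.044, -0.05], 18]

```text
clock: 52.87
eef_pos: [562.0, -176.8, 211.9]
tcp_rot: [0.383, 0.924, -0.011, -0.009]
force: [0.8, -1.0, 1.2]
opening: 82.3
```

carry_out:
  steps:
    - [[0, 0, -0.035], 0]
    - [[0, 0, -0.035], 0]

```text
clock: 53.03
eef_pos: [565.0, -176.0, 251.2]
tcp_rot: [0.383, 0.924, -0.011, -0.005]
force: [0.8, -0.2, 1.5]
opening: 83.0
```

carry_out:
  steps:
    - [[0, 0, 0], 0]
    - [[0, 0, 0], 0]

```text
clock: 53.2
eef_pos: [565.0, -175.9, 250.6]
tcp_rot: [0.382, 0.924, -0.011, -0.006]
force: [0.2, 0.3, 0.4]
opening: 82.7
```

```bash
python3 - <<'E'
from h import *
st(); go((558,-179.2,165,-45))
p,d,P=cloud("wrist"); cv2.imwrite("pics/w22.png",p[:,:,::-1])
print(circ(P,(558,-179),42,46,62))
E
```

```text
t=53.20 [ 565.  -175.9  250.6] psi -45.0 zaxis [-0.0191 -0.0165] dq [-0.006  0.012  0.023 -0.002 -0.003 -0.001] open 82.7
t=53.20 tcp [ 565.  -175.9  250.6] psi -45.0 tilt 0.025 open 82.7 F [0.2 0.3 0.4] q6 -1.20
  -> [0.0025, -0.0051, 0.0857] 0.02 dist 86
(array([ 557.7, -179.8,   33.2]), array([ 557.7, -179.8]), 996, array([48.1, 54.2, 55.5]))
```

View pics/w22.png

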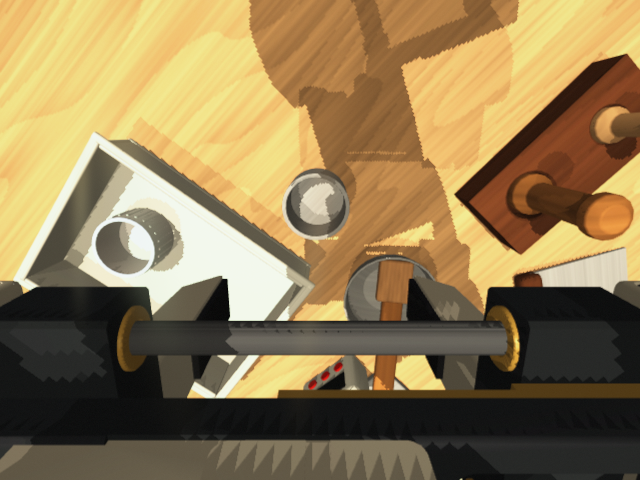

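carry_out:
  steps:
    - [[0.001, -0.002, 0.015], 0]
    - [[0.002, -0.003, 0.035], 0]
    - [[0.002, -0.004, 0.058], 0]
    - [[0.0025, -0.005, 0.078], 0]
    - [[0.0025, -0.005, 0.086], 0]

```text
clock: 53.67
eef_pos: [555.0, -178.5, 159.7]
tcp_rot: [0.383, 0.924, -0.011, -0.01]
force: [0.4, -0.2, -0.4]
opening: 82.8
```

carry_out:
  steps:
    - [[0, 0, 0.013], 0]
    - [[0, 0, 0.033], 0]
    - [[0, 0, 0.053], 0]
    - [[0, 0, 0.068], 0]
    - [[0, 0, 0.07], 0]

```text
clock: 54.08
eef_pos: [551.1, -178.8, 86.4]
tcp_rot: [0.383, 0.924, -0.011, -0.013]
force: [0.3, -0.1, -0.0]
opening: 82.5
```

```bash
python3 - <<'E'
from h import *
st(); go((557.7,-179.5,58,-45))
E
```

```text
t=54.08 [ 551.1 -178.8   86.4] psi -45.0 zaxis [-0.0332 -0.0101] dq [ 0.002 -0.007 -0.021 -0.002 -0.004  0.   ] open 82.5
t=54.08 tcp [ 551.1 -178.8   86.4] psi -45.0 tilt 0.035 open 82.5 F [ 0.3 -0.1 -0. ] q6 -1.20
  -> [-0.0056, 0.005, 0.0282] -0.03 dist 29
```

carry_out:
  steps:
    - [[-0.004, 0.004, 0.005], 0]
    - [[-0.0056, 0.005, 0.014], 0]
    - [[-0.0056, 0.005, 0.023], 0]
    - [[-0.0056, 0.005, 0.028], 0]
    - [[-0.0056, 0.005, 0.028], 0]

```text
clock: 54.5
eef_pos: [557.0, -179.2, 57.0]
tcp_rot: [0.383, 0.924, -0.011, -0.014]
force: [0.4, 0.3, -0.5]
opening: 82.5
```

```bash
python3 - <<'E'
from h import *
st(); go((557.7,-179.5,28,-45))
E
```

```text
t=54.50 [ 557.  -179.2   57. ] psi -45.0 zaxis [-0.0352 -0.0092] dq [ 0.001 -0.019 -0.015  0.002  0.022 -0.   ] open 82.5
t=54.50 tcp [ 557.  -179.2   57. ] psi -45.0 tilt 0.036 open 82.5 F [ 0.4  0.3 -0.5] q6 -1.20
  -> [-0.0012, 0.0012, 0.0289] -0.03 dist 29
```

carry_out:
  steps:
    - [[-0.0005, 0.0005, 0.009], 0]
    - [[-0.001, 0.001, 0.018], 0]
    - [[-0.0015, 0.0015, 0.026], 0]
    - [[-0.0015, 0.0015, 0.028], 0]
    - [[-0.0015, 0.0015, 0.028], 0]

```text
clock: 54.92
eef_pos: [557.5, -179.2, 27.8]
tcp_rot: [0.383, 0.924, -0.011, -0.015]
force: [0.7, 0.6, -0.3]
opening: 82.5
```

carry_out:
  steps:
    - [[0, 0, 0], 0]
    - [[0, 0, 0], 0]
    - [[0, 0, 0], 0]
    - [[0, 0, 0], 0]
    - [[0, 0, 0], 0]
  jaw: 0

```text
clock: 55.33
eef_pos: [557.7, -179.3, 28.2]
tcp_rot: [0.383, 0.924, -0.011, -0.015]
force: [0.5, 0.4, 0.5]
opening: 64.2
```

```bash
python3 - <<'E'
from h import *
st()
E
```

```text
t=55.33 [ 557.7 -179.3   28.2] psi -45.0 zaxis [-0.0363 -0.0087] dq [-0.003  0.     0.    -0.001  0.    -0.001] open 64.2
```

carry_out:
  steps:
    - [[0, 0, -0.015], 0]
    - [[0, 0, -0.035], 0]

```text
clock: 55.5
eef_pos: [557.6, -178.5, 61.9]
tcp_rot: [0.383, 0.924, -0.011, -0.017]
force: [0.6, -0.1, -0.8]
opening: 64.0
```

carry_out:
  steps:
    - [[0, 0, -0.04], 0]
    - [[0, 0, -0.04], 0]

```text
clock: 55.67
eef_pos: [562.6, -179.5, 108.3]
tcp_rot: [0.383, 0.924, -0.011, -0.012]
force: [1.6, -0.3, 0.8]
opening: 64.4
```

carry_out:
  steps:
    - [[0, 0, -0.04], 0]
    - [[0, 0, -0.04], 0]

```text
clock: 55.83
eef_pos: [566.5, -180.1, 153.9]
tcp_rot: [0.383, 0.924, -0.011, -0.007]
force: [2.0, -0.3, -0.2]
opening: 64.1
```

carry_out:
  steps:
    - [[0, 0, -0.025], 0]
    - [[0, 0, -0.025], 0]
    - [[0, 0, -0.025], 0]

```text
clock: 56.08
eef_pos: [567.9, -180.0, 180.3]
tcp_rot: [0.383, 0.924, -0.011, -0.005]
force: [-0.0, 0.2, -1.3]
opening: 64.2
```

```bash
python3 - <<'E'
from h import *
st(); go((553,-333.5,175,8.5)); held(-26)
E
```

```text
t=56.08 [ 567.9 -180.   180.3] psi -45.0 zaxis [-0.0183 -0.0168] dq [-0.001  0.036  0.052  0.002 -0.005 -0.001] open 64.2
t=56.08 tcp [ 567.9 -180.   180.3] psi -45.0 tilt 0.025 open 64.2 F [-0.   0.2 -1.3] q6 -1.20
  -> [-0.098, -0.1188, 0.0081] -53.54 dist 154
held far edge x [27.1 32.8 33.3] z -25.4 2394
```

carry_out:
  steps:
    - [[-0.012, -0.015, 0], -7]
    - [[-0.028, -0.034, 0], -14]
    - [[-0.045, -0.055, 0], -21]
    - [[-0.062, -0.076, 0], -28]
    - [[-0.078, -0.095, 0], -35]

```text
clock: 56.55
eef_pos: [553.9, -302.9, 178.8]
tcp_rot: [0.084, 0.996, -0.008, -0.011]
force: [-0.1, -0.6, -1.0]
opening: 64.1
```

```bash
python3 - <<'E'
from h import *
st(); go((553,-334.5,180,8.5))
E
```

```text
t=56.55 [ 553.9 -302.9  178.8] psi -9.7 zaxis [-0.0241 -0.0138] dq [-0.413  0.207 -0.381  0.002  0.165 -1.865] open 64.1
t=56.55 tcp [ 553.9 -302.9  178.8] psi -9.7 tilt 0.028 open 64.1 F [-0.1 -0.6 -1. ] q6 -2.00
  -> [-0.0044, -0.0313, -0.0008] -18.18 dist 32
```

carry_out:
  steps:
    - [[-0.003, -0.016, 0], -7]
    - [[-0.0044, -0.028, 0], -14]
    - [[-0.0044, -0.031, 0], -18]
    - [[-0.0044, -0.031, 0], -18]
    - [[-0.0044, -0.031, 0], -18]

```text
clock: 56.97
eef_pos: [552.4, -333.9, 177.4]
tcp_rot: [-0.071, 0.997, -0.005, -0.014]
force: [-0.1, 0.1, -1.9]
opening: 64.4
```

```bash
python3 - <<'E'
from h import *
st(); go((553,-334.5,105,8.5))
p,d,P=cloud("wrist"); cv2.imwrite("pics/w23.png",p[:,:,::-1])
E
```

```text
t=56.97 [ 552.4 -333.9  177.4] psi 8.2 zaxis [-0.0264 -0.0118] dq [ 0.016 -0.012 -0.002  0.003  0.003  0.012] open 64.4
t=56.97 tcp [ 552.4 -333.9  177.4] psi 8.2 tilt 0.029 open 64.4 F [-0.1  0.1 -1.9] q6 -2.36
  -> [-0.0025, -0.0001, 0.0724] -0.35 dist 72
```

View pics/w23.png

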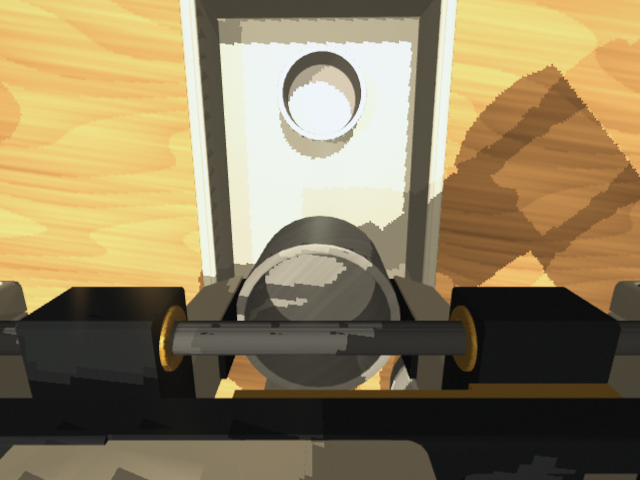

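carry_out:
  steps:
    - [[-0.001, 0, 0.015], 0.3]
    - [[-0.002, 0, 0.035], 0.3]
    - [[-0.002, 0, 0.055], 0.3]
    - [[-0.0025, 0, 0.07], 0.3]
    - [[-0.0025, 0, 0.074], 0.3]

```text
clock: 57.43
eef_pos: [552.0, -332.2, 100.5]
tcp_rot: [-0.068, 0.998, -0.003, -0.015]
force: [-1.1, 0.3, -1.9]
opening: 64.4
```

```bash
python3 - <<'E'
from h import *
st(); go((553,-334.5,55,8.5))
E
```

```text
t=57.43 [ 552.  -332.2  100.5] psi 7.8 zaxis [-0.0303 -0.0086] dq [-0.004  0.021  0.011 -0.002 -0.061 -0.008] open 64.4
t=57.43 tcp [ 552.  -332.2  100.5] psi 7.8 tilt 0.032 open 64.4 F [-1.1  0.3 -1.9] q6 -2.34
  -> [-0.0021, -0.0022, 0.0455] -0.67 dist 46
```

carry_out:
  steps:
    - [[-0.001, -0.001, 0.012], 0]
    - [[-0.002, -0.002, 0.026], 0]
    - [[-0.002, -0.002, 0.038], 0]
    - [[-0.002, -0.002, 0.046], 0]
    - [[-0.002, -0.002, 0.047], 0]

```text
clock: 57.85
eef_pos: [552.0, -333.6, 51.7]
tcp_rot: [-0.068, 0.998, -0.002, -0.017]
force: [-0.4, -0.2, -0.8]
opening: 64.2
```

```bash
python3 - <<'E'
from h import *
st(); go((553,-334.,33,7.8))
E
```

```text
t=57.85 [ 552.  -333.6   51.7] psi 7.8 zaxis [-0.0326 -0.0069] dq [-0.002 -0.009 -0.015 -0.     0.004 -0.002] open 64.2
t=57.85 tcp [ 552.  -333.6   51.7] psi 7.8 tilt 0.033 open 64.2 F [-0.4 -0.2 -0.8] q6 -2.34
  -> [-0.0015, -0.0005, 0.0186] 0.02 dist 19
```

carry_out:
  steps:
    - [[-0.001, 0, 0.005], 0]
    - [[-0.001, 0, 0.01], 0]
    - [[-0.001, 0, 0.014], 0]
    - [[-0.001, 0, 0.018], 0]
    - [[-0.001, 0, 0.0195], 0]

```text
clock: 58.27
eef_pos: [552.7, -333.4, 33.4]
tcp_rot: [-0.068, 0.998, -0.002, -0.016]
force: [-4.5, 5.0, 15.6]
opening: 64.4
```

```bash
python3 - <<'E'
from h import *
st(); go((553,-334.,33,7.8))
E
```

```text
t=58.27 [ 552.7 -333.4   33.4] psi 7.8 zaxis [-0.0319 -0.0071] dq [ 0.     0.001  0.007 -0.002 -0.009  0.001] open 64.4
t=58.27 tcp [ 552.7 -333.4   33.4] psi 7.8 tilt 0.033 open 64.4 F [-4.5  5.  15.6] q6 -2.34
  -> [-0.0002, -0.0006, 0.0004] 0.02 dist 1
```

carry_out:
  steps:
    - [[0, 0, 0], 0]
    - [[0, 0, 0], 0]
    - [[0, 0, 0], 0]
    - [[0, 0, 0], 0]
  jaw: 90

```text
clock: 58.6
eef_pos: [552.8, -333.6, 33.5]
tcp_rot: [-0.068, 0.998, -0.003, -0.016]
force: [-0.3, 0.5, -0.3]
opening: 82.0
```

carry_out:
  steps:
    - [[0, 0, -0.02], 0]
    - [[0, 0, -0.045], 0]
    - [[0, 0, -0.08], 0]
    - [[0, 0, -0.12], 0]
    - [[0, 0, -0.15], 0]

```text
clock: 59.02
eef_pos: [557.9, -332.8, 186.4]
tcp_rot: [-0.068, 0.998, -0.003, -0.015]
force: [1.1, -1.6, -0.8]
opening: 82.4
```

carry_out:
  steps:
    - [[0.03, 0, 0], 0]
    - [[0.06, 0, 0], 0]
    - [[0.09, 0, 0], 0]
    - [[0.1, 0, 0], 0]
    - [[0.1, 0, 0], 0]

```text
clock: 59.43
eef_pos: [457.1, -346.9, 190.0]
tcp_rot: [-0.067, 0.998, -0.003, -0.015]
force: [1.0, 0.1, 0.9]
opening: 82.5
```

```bash
python3 - <<'E'
from h import *
st()
p,d,P=cloud("wrist"); cv2.imwrite("pics/w24.png",p[:,:,::-1])
print("mould",circ(P,(553,-334),42,46,75))
p,d,P=cloud("scene"); cv2.imwrite("pics/s24.png",p[:,:,::-1])
a=near(P,(697,-20),24,65,125); print("tamper handle",fitc(a,13,(697,-20)),"knob",near(P,(697,-20),30,140,170)[:,2].max())
for z in (62,85,108): a=near(P,(697,-20),24,z,z+14); print(fitc(a,13,(697,-20)))
p,d,P=cloud("top"); cv2.imwrite("pics/t24.png",p[:,:,::-1])
print("s",rect(P,(420,345),60,115,150)); print("r",circ(P,(558,352),50,90,125)); print("dredger",circ(P,(445,66),48,70,120)); print("tamper",circ(P,(697,-22),30,140,170))
E
```

```text
t=59.43 [ 457.1 -346.9  190. ] psi 7.7 zaxis [-0.0299 -0.0089] dq [ 0.038  0.037 -0.062  0.018  0.003  0.028] open 82.5
mould (array([ 552.5, -333.5,   33.6]), array([ 552.2, -334.1]), 1382, array([47.3, 57.4, 60.3]))
tamper handle (array([695.8, -20.7]), 0.57, 505) knob 157.50782752718425
(array([695.8, -20.7]), 0.53, 118)
(array([695.8, -20.6]), 0.58, 112)
(array([695.9, -20.7]), 0.58, 121)
s (array([420.4, 345.1,  64.7,  65.7,  26.1]), 545, array([116.5, 131.6, 136.7]))
r (array([557.3, 353. ,  33.9]), array([556.5, 353. ]), 466, array([ 90.9, 105.4, 112.5]))
dredger (array([444.5,  66.3,  31.9]), array([445. ,  66.3]), 803, array([ 90.5, 100.9, 106.8]))
tamper (array([694.9, -21.5,  17.1]), array([694.3, -20.7]), 254, array([146.4, 153.3, 157.6]))
```

View pics/s24.png

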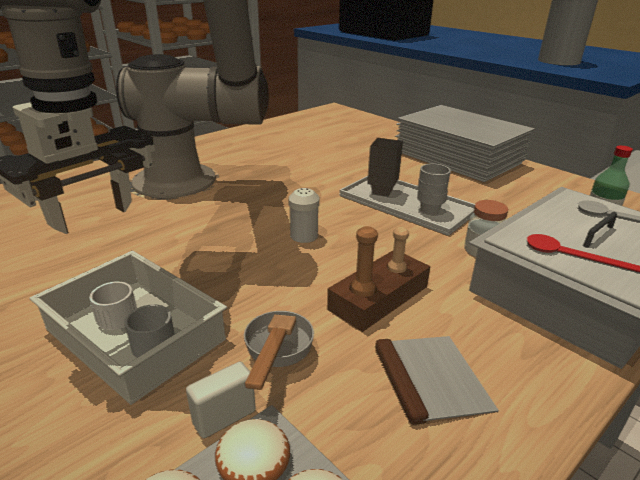

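View pics/t24.png

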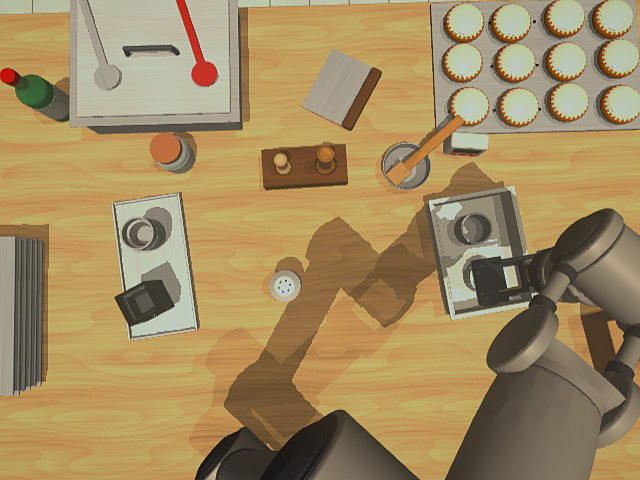

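```bash
python3 - <<'E'
from h import *
for t in ("round1","square1","ramekin","mould"):
    print(t,[(np.round(r["position"],0).tolist(),round(r["conf"],2)) for r in nets.search_frame(t,"top")[:6]])
st(); from workcell import close_job
print(close_job())
E
```

```text
round1 [([557.0, 363.0, 87.0], 0.6), ([558.0, 321.0, 49.0], 0.44)]
square1 [([419.0, 357.0, 114.0], 0.9), ([433.0, 318.0, 99.0], 0.7), ([430.0, 317.0, 72.0], 0.59), ([516.0, -331.0, 6.0], 0.58)]
ramekin [([449.0, -320.0, 34.0], 0.79)]
mould [([551.0, -339.0, 19.0], 0.69), ([683.0, 29.0, 46.0], 0.65), ([499.0, 332.0, 11.0], 0.27)]
t=59.78 [ 459.8 -346.1  189.1] psi 7.9 zaxis [-0.0298 -0.0085] dq [-0.004 -0.003  0.006 -0.003  0.002 -0.002] open 82.5
the job is handed in; nothing more can be done
None
```

I cleared the bench and handed the job in at about 60 s; `close_job` gives no verdict, so the results below come from my own camera checks.

- **Tamper:** it stands upright in the empty bore. I measured it about 1.5 mm from the bore axis, and its knob is at about 155 mm, the height it should have on the bore's bottom.
- **Stacks:** the two round tins present are nested on round0 (rim at 110 mm) and the three square tins on square0 (rim at 134 mm). Both match tins fully home, and both stacks stand upright. No third loose round tin was visible.
- **Odd pieces:** the ramekin (rim 55 mm) and the mould (rim about 58 mm) stand upright side by side on the tub floor. The ramekin had been knocked about 2.5 cm aside mid-run, so I measured it again before gripping it.
- **Dredger and gripper:** the dredger measured in the same place as at the start. The gripper ended clear of everything, at about 190 mm above the tub.

Not everything agreed:
- **Cameras:** they differ by 1–2 mm in position.
- **Arm tilt:** the arm picked up a small tilt of up to 0.04 rad in transit, but the pieces levelled when seated.
- **Networks:** in the last query they also gave a few stray detections, such as a "square" inside the tub and a "mould" at the block. The pictures show nothing there.

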